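# Sift the mixed wooden beads

### The job

The sieve on the catch tray holds mixed wooden beads: shake it over the tray until all five small ones have dropped through, keeping the three large ones in the sieve. Then tip the large ones out into the plywood box and set the empty sieve down gently, upright and flat on the silver sheet. Leave the spray can, the stack of coasters and the scraper alone.

Things in the scene. Friction and masses are not known exactly. Their poses are not given: they have to be found in the camera images.
- sieve: brown wooden hand sieve, 240 mm long (x), 200 wide (y), 115 high, about 380 g empty, level on the tray at the start. Origin: middle of the underside of its runners; z up; -x is its front. Side boards at y = +-90 to 100, 60 high; their lower 22 mm run on to x = +-120 as runners, which lie across the tray's two long rims (free to slide or lift). Back wall at x = 78 to 88, 62 high.
- sieve_bars (a point): middle of the sieve's bottom, level with its bar tops (18 mm above the origin; axes as the sieve's). Three flat steel bars 16 mm wide run along x at y = -49, 0, 49 mm; between and beside them are four gaps of 33 mm, open below.
- sieve_lip (a point): middle of the edge of the sieve's pouring lip at its front, 108 mm before the origin and 36 mm above it (axes as the sieve's). From x = -70 mm the bars turn up by 25 degrees to this edge. Open between the side boards, 180 mm wide. Held level, the large beads stay in; tipped front down by about 50 to 60 degrees they roll out over it.
- sieve_grip (a point): middle of the sieve's grip bar, 98 mm above the sieve's origin (axes as the sieve's): a wooden bar 16 mm thick (x), 26 mm high, 180 mm long (y) between two posts 36 mm wide. Free for a grasp from above across the 16 mm; a large bead's top stays at least 17 mm below the bar's underside.
- tray: shallow dark metal catch tray, 210 mm (x) x 280 mm (y), 60 mm high, walls and floor 4 mm, open above, fixed. Origin: middle of its underside; z up. The sieve starts on top of it. To the left or the right in front of the robot; its x points roughly away from the robot.
- stock_box: square plywood box, 240 x 240 mm, 80 mm high, walls and floor 8 mm, open above, empty, fixed. Origin: middle of its underside; z up. On the other side from the tray. Between the two, straight ahead of the robot (0.40 to 0.65 m out), the silver sheet is clear, at least 270 mm wide.
- large_1: round faceted bead of plain wood, 50 mm across, 48 mm over the two flats at its drilling, 55 g; origin at its centre. Starts in the sieve, standing on a flat on one of the bars (centre 24 mm above the bar tops); stays put until a slope of about 15 degrees or a brisk sideways jerk (about a quarter g) sets it rolling. Cannot pass the gaps: off its bar it settles in one, centre 17 to 20 mm above the bar tops.
- large_2: round faceted bead of plain wood, 50 mm across, 48 mm over the two flats at its drilling, 55 g; origin at its centre. Starts in the sieve, standing on a flat on one of the bars (centre 24 mm above the bar tops); stays put until a slope of about 15 degrees or a brisk sideways jerk (about a quarter g) sets it rolling. Cannot pass the gaps: off its bar it settles in one, centre 17 to 20 mm above the bar tops.
- large_3: round faceted bead of plain wood, 50 mm across, 48 mm over the two flats at its drilling, 55 g; origin at its centre. Starts in the sieve, standing on a flat on one of the bars (centre 24 mm above the bar tops); stays put until a slope of about 15 degrees or a brisk sideways jerk (about a quarter g) sets it rolling. Cannot pass the gaps: off its bar it settles in one, centre 17 to 20 mm above the bar tops.
- small_1: round faceted bead of plain wood, 28 mm across, 27 mm over the two flats at its drilling, 11 g; origin at its centre. Starts in the sieve, standing on a flat on one of the bars (centre 13.5 mm above the bar tops); stays put until a slope of about 15 degrees or a brisk sideways jerk (about a quarter g) sets it rolling. Drops through a 33 mm gap once off its bar.
- small_2: round faceted bead of plain wood, 28 mm across, 27 mm over the two flats at its drilling, 11 g; origin at its centre. Starts in the sieve, standing on a flat on one of the bars (centre 13.5 mm above the bar tops); stays put until a slope of about 15 degrees or a brisk sideways jerk (about a quarter g) sets it rolling. Drops through a 33 mm gap once off its bar.
- small_3: round faceted bead of plain wood, 28 mm across, 27 mm over the two flats at its drilling, 11 g; origin at its centre. Starts in the sieve, standing on a flat on one of the bars (centre 13.5 mm above the bar tops); stays put until a slope of about 15 degrees or a brisk sideways jerk (about a quarter g) sets it rolling. Drops through a 33 mm gap once off its bar.
- small_4: round faceted bead of plain wood, 28 mm across, 27 mm over the two flats at its drilling, 11 g; origin at its centre. Starts in the sieve, standing on a flat on one of the bars (centre 13.5 mm above the bar tops); stays put until a slope of about 15 degrees or a brisk sideways jerk (about a quarter g) sets it rolling. Drops through a 33 mm gap once off its bar.
- small_5: round faceted bead of plain wood, 28 mm across, 27 mm over the two flats at its drilling, 11 g; origin at its centre. Starts in the sieve, standing on a flat on one of the bars (centre 13.5 mm above the bar tops); stays put until a slope of about 15 degrees or a brisk sideways jerk (about a quarter g) sets it rolling. Drops through a 33 mm gap once off its bar.
- spray_can: bystander: orange spray can, 65 mm across, 168 mm high, upright; origin at the middle of its underside. At the far edge of the work area, 0.72 m or more out.
- coasters: bystander: stack of cork coasters (one piece), 96 mm across, 35 mm high; origin at the middle of its underside. At the far edge of the work area, short of more cork discs that lie out of the way.
- scraper: bystander: flat scraper with a green handle, 150 mm long, lying flat between the can and the coasters; x along its length.
There are look-alikes about, which are no part of the job. What is shaped like the large_3 but turquoise is not meant.

How it is judged (in metres and radians):
On the way, in this order (a step that is already met when the one before it is completed fails the run):
1. all five small beads lie in the catch tray while all three large ones are still in the sieve (x of small_1 in the frame of tray between -0.105 and 0.105 m and y of small_1 in the frame of tray between -0.14 and 0.14 m and z of small_1 in the frame of tray between 0 and 0.05 m and x of small_2 in the frame of tray between -0.105 and 0.105 m and y of small_2 in the frame of tray between -0.14 and 0.14 m and z of small_2 in the frame of tray between 0 and 0.05 m and x of small_3 in the frame of tray between -0.105 and 0.105 m and y of small_3 in the frame of tray between -0.14 and 0.14 m and z of small_3 in the frame of tray between 0 and 0.05 m and x of small_4 in the frame of tray between -0.105 and 0.105 m and y of small_4 in the frame of tray between -0.14 and 0.14 m and z of small_4 in the frame of tray between 0 and 0.05 m and x of small_5 in the frame of tray between -0.105 and 0.105 m and y of small_5 in the frame of tray between -0.14 and 0.14 m and z of small_5 in the frame of tray between 0 and 0.05 m and x of large_1 in the frame of sieve between -0.105 and 0.085 m and y of large_1 in the frame of sieve between -0.095 and 0.095 m and z of large_1 in the frame of sieve between 0.02 and 0.075 m and x of large_2 in the frame of sieve between -0.105 and 0.085 m and y of large_2 in the frame of sieve between -0.095 and 0.095 m and z of large_2 in the frame of sieve between 0.02 and 0.075 m and x of large_3 in the frame of sieve between -0.105 and 0.085 m and y of large_3 in the frame of sieve between -0.095 and 0.095 m and z of large_3 in the frame of sieve between 0.02 and 0.075 m), for 0.2 s.
2. all three large beads lie in the plywood box, the small ones still in the tray (x of small_1 in the frame of tray between -0.105 and 0.105 m and y of small_1 in the frame of tray between -0.14 and 0.14 m and z of small_1 in the frame of tray between 0 and 0.05 m and x of small_2 in the frame of tray between -0.105 and 0.105 m and y of small_2 in the frame of tray between -0.14 and 0.14 m and z of small_2 in the frame of tray between 0 and 0.05 m and x of small_3 in the frame of tray between -0.105 and 0.105 m and y of small_3 in the frame of tray between -0.14 and 0.14 m and z of small_3 in the frame of tray between 0 and 0.05 m and x of small_4 in the frame of tray between -0.105 and 0.105 m and y of small_4 in the frame of tray between -0.14 and 0.14 m and z of small_4 in the frame of tray between 0 and 0.05 m and x of small_5 in the frame of tray between -0.105 and 0.105 m and y of small_5 in the frame of tray between -0.14 and 0.14 m and z of small_5 in the frame of tray between 0 and 0.05 m and x of large_1 in the frame of stock_box between -0.12 and 0.12 m and y of large_1 in the frame of stock_box between -0.12 and 0.12 m and z of large_1 in the frame of stock_box between 0 and 0.07 m and x of large_2 in the frame of stock_box between -0.12 and 0.12 m and y of large_2 in the frame of stock_box between -0.12 and 0.12 m and z of large_2 in the frame of stock_box between 0 and 0.07 m and x of large_3 in the frame of stock_box between -0.12 and 0.12 m and y of large_3 in the frame of stock_box between -0.12 and 0.12 m and z of large_3 in the frame of stock_box between 0 and 0.07 m), for 0.2 s.
At the end, for the whole second after the job is handed in: All five small beads lie inside the catch tray (centres under 50 mm above its underside), all three large ones inside the plywood box (under 70 mm), and the sieve stands at rest, upright on its runners on the sheet (within 8 mm, level within 3.4 degrees) (all of step 2 and height (world z) of sieve below 0.008 m and angle between sieve's own z axis and vertical below 0.06 rad and linear speed of sieve below 0.02 m/s); the robot touches nothing.
It fails at once if the spray can is pushed more than 30 mm or knocked over (distance of spray_can from where it was at the start of the episode above 0.03 m or angle between spray_can's own z axis and vertical above 0.5 rad).
It fails at once if the coasters is pushed more than 30 mm or knocked over (distance of coasters from where it was at the start of the episode above 0.03 m or angle between coasters's own z axis and vertical above 0.5 rad).
It fails at once if the scraper is pushed more than 30 mm (distance of scraper from where it was at the start of the episode above 0.03 m).
It fails at once if the sieve is dropped or slammed on the bench (faster than 0.7 m/s within 40 mm of it) (height (world z) of sieve below 0.04 m and linear speed of sieve above 0.7 m/s).
It also fails if it takes over 54 s, if anything falls off the work surface, if the arm or the gripper's body presses on something with over 40 N, if the wrist force passes 120 N, or if a joint passes its speed limit or range.

### The arm

A 6-joint arm with a two-finger parallel gripper is mounted at the origin on the work surface. World frame = base frame: x ahead of the robot, y to its left, z up, the work surface at z = 0. Lengths are in m, angles in degrees, forces in N, time in s.
With the tool pointing down it reaches from about 0.3 to 0.75 m from the base axis. Payload 8.5 kg.
Tool frame: the origin (TCP) lies midway between the tips of the shut fingers; the grasp point (between the pads) lies 19 mm behind it (r.grip_point_offset is the distance from the TCP to the grasp point, in m); z points along the fingers, y is the direction in which the jaws open and shut (so a half turn about z gives the same grasp; the last joint's range is limited). The gripper opens to 85 mm and grips with 20 to 120 N. Pads are 22 mm wide; open, the fingers measure 114 mm over their backs; the gripper's body (76 mm by 85 mm) begins 54 mm behind the grasp point. The pads swing forward as they close: fully open they stand 13 mm farther back than shut.
Start: joints at [-82.237, 21.807, 74.336, -0, 83.858, -12.336], TCP at [0.189, -0.516, 0.191] pointing down, gripper open.
Joint ranges: [-178.18, 178.18], [-50.72, 133.34], [12.68, 142.11], [-81.47, 261.47], [9.98, 163.14], [-165.26, 165.26]. Speed limits (degrees/s): [136.94, 136.94, 180, 180, 180, 180].

### API

Orientations are given as a 3x3 rotation matrix whose columns are the frame's x, y, z axes.
In Python, from station import status, imaging, ticket, r gives the robot as it stands.
- The arm moves only by the tool apply_moves, never from a script. Its argument "plan" is a list of rows, each an object of numbers: "tx", "ty", "tz": the shift along the tool's x, y, z in cm; "turn": the turn about the tool's z in degrees; "gripper": the closure, from 0 (fully open) to 1 (shut). In form: [{"tx": .., "ty": .., "tz": .., "turn": .., "gripper": ..}, ...]. A call has 1 to 5 rows; each row shifts and turns the commanded pose from where the row before left it, along the tool's axes as they then stand; what a row does not reach is not made up. A row lasts 1/10 s, in which the tool goes at most 50 mm and 8.59 degrees, less where a joint would pass 70% of its speed; a pose out of reach is approached as far as the arm can. A call with a gripper value outside its range is refused whole. The fingers move at their own pace and stop on an object; "force" is the grip in N (left out, the last holds). Time passes only in rows, so rows that do not move let the fingers close. It gives the time, the measured TCP pose, the force and the opening at its end, in the units of the state.
- status.get_obs(): the state, without advancing time (a new reading comes with each control period).
- imaging.capture(name): name is "scene" or "top"; returns the picture (384x512x3 uint8, red, green, blue); there is no depth.
- imaging.get_calibration(name): a dict with "camera_matrix" (3x3 intrinsics, pixels), "D" ([k1, k2, p1, p2, k3] as OpenCV has them; the pictures are not rectified), "extrinsics" (4x4, takes a point from camera to world coordinates). Camera axes: x right, y up, looking along -z (the intrinsics and any distortion apply to the point x, -y, -z); pixel columns grow to the right and rows downward; lengths in m; the calibration is good to about 2 mm. A picture is of the moment at which its call begins. get_calibration takes no time and is no camera call.
- ticket.sign_off(): hands the job in, once; it reports no verdict.
The state is a dict: "t": time; "joints": joint angles; "joint_velocities": joint speeds; "tau": joint torques, N m; "tool_pos": TCP position; "tool_rot": TCP orientation; "ft_force": force on the tool from outside, world axes, zero at the start; "torque": the same for the moment, N m; "grip_width": opening from 0.0 (shut) to 1.0 (fully open).
Only numpy, scipy, OpenCV 4.12 (cv2) and the standard library are available. Lean on these libraries where they do the work, as an engineer would, in place of code of your own. Each camera call takes 0.05 s, during which the arm holds its last target.

## Working session

There is one attempt and no reset: what is moved stays moved. The work goes in short steps, Python scripts to look and compute and a tool call to move; the robot and the scene stay as the last step left them, time stands still between calls to the robot, and variables do not carry over. Pictures are saved under pics/ and viewed, and the job is handed in when it is done.

Besides the shell and the picture viewer there is one more tool, called after "Call:" as a command line: name --argument value ..., lists and objects as JSON in quotes. apply_moves: Moves the arm, as the interface text tells. Its arguments: {"type":"object","properties":{"plan":{"type":"array","items":{"type":"object","properties":{"tx":{"type":"number"},"ty":{"type":"number"},"tz":{"type":"number"},"turn":{"type":"number"},"gripper":{"type":"number"}}}},"force":{"type":"number"}},"required":["plan"]}

```bash
ls -la; mkdir -p pics; cat > /dev/null; python3 - <<'E'
from station import status, imaging, ticket, r
import cv2,numpy as np
np.set_printoptions(precision=4,suppress=True)
for n in("scene","top"):
    im=imaging.capture(n); cv2.imwrite(f"pics/{n}0.png",im[:,:,::-1])
    c=imaging.get_calibration(n); print(n,c)
print(status.get_obs(), r.grip_point_offset)
E
```

```text
total 12
drwxr-xr-x  3 agent agent 4096 Dec  7 15:07 .
drwxr-xr-x 23 root  root  4096 Dec  7 15:07 ..
drwxr-xr-x  2 agent agent 4096 Dec  7 15:07 pics
scene {'camera_matrix': array([[394.9423,   0.    , 255.1162],
       [  0.    , 394.9423, 199.0011],
       [  0.    ,   0.    ,   1.    ]]), 'D': array([-0.1221,  0.    ,  0.    ,  0.    ,  0.    ]), 'extrinsics': array([[-0.7767, -0.4808,  0.4068,  1.0232],
       [ 0.6296, -0.6106,  0.4804,  0.5763],
       [ 0.0175,  0.6293,  0.777 ,  1.0023],
       [ 0.    ,  0.    ,  0.    ,  1.    ]])}
top {'camera_matrix': array([[357.1645,   0.    , 259.2981],
       [  0.    , 357.1645, 186.233 ],
       [  0.    ,   0.    ,   1.    ]]), 'D': array([-0.0674,  0.    ,  0.    ,  0.    ,  0.    ]), 'extrinsics': array([[ 0.0013,  0.9985, -0.0542,  0.4871],
       [-1.    ,  0.0014,  0.0006,  0.0358],
       [ 0.0007,  0.0542,  0.9985,  1.1685],
       [ 0.    ,  0.    ,  0.    ,  1.    ]])}
{'t': 0.1, 'joints': array([-82.2388,  21.8361,  74.3783,  -0.0001,  83.8582, -12.3369]), 'joint_velocities': array([-0.0243, -0.1087, -0.183 , -0.1183, -0.1036,  0.0295]), 'tau': array([  0.0039, -44.9222, -23.1654,  -0.0002,   0.0037,   0.    ]), 'tool_pos': array([ 0.1889, -0.5162,  0.1909]), 'tool_rot': array([[ 0.9391,  0.3436, -0.0002],
       [ 0.3436, -0.9391,  0.0013],
       [ 0.0003, -0.0012, -1.    ]]), 'ft_force': array([ 0.2279, -0.6807, -0.1839]), 'torque': array([-0.0322,  0.0035,  0.0064]), 'grip_width': 0.9964121162056134} 0.0187
```

View pics/scene0.png

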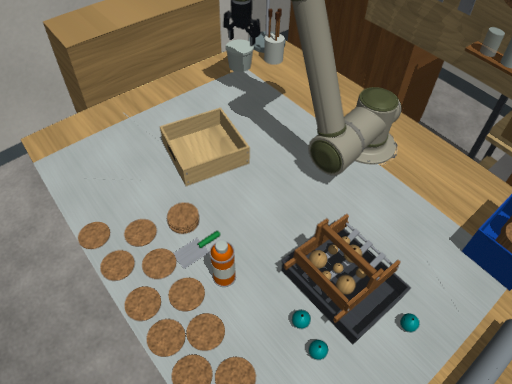

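View pics/top0.png

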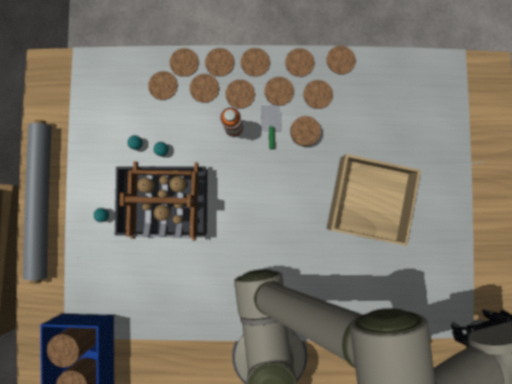

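```bash
cat > h.py <<'E'
import cv2,numpy as np
from station import status, imaging, ticket, r
np.set_printoptions(precision=4,suppress=True)
F=np.diag([1,-1,-1.])
def proj(n,P):
    c=imaging.get_calibration(n);E=np.array(c['extrinsics']);P=np.atleast_2d(P)
    Rc=F@E[:3,:3].T; t=-Rc@E[:3,3]
    return cv2.projectPoints(P.astype(float),cv2.Rodrigues(Rc)[0],t,np.array(c['camera_matrix']),np.array(c['D']))[0][:,0]
def unproj(n,uv,z):
    c=imaging.get_calibration(n);E=np.array(c['extrinsics'])
    q=cv2.undistortPoints(np.array(uv,float).reshape(-1,1,2),np.array(c['camera_matrix']),np.array(c['D']))[:,0]
    d=(E[:3,:3]@F@np.c_[q,np.ones(len(q))].T).T
    s=(z-E[2,3])/d[:,2]
    return E[:3,3]+d*s[:,None]
def pose(x,y,yaw,z=0):
    a=np.deg2rad(yaw);T=np.eye(4);T[:2,:2]=[[np.cos(a),-np.sin(a)],[np.sin(a),np.cos(a)]];T[:3,3]=[x,y,z];return T
def box(x0,x1,y0,y1,z0,z1):
    v=np.array([[x,y,z] for x in(x0,x1) for y in(y0,y1) for z in(z0,z1)],float)
    return v,[(i,j) for i in range(8) for j in range(i+1,8) if bin(i^j).count('1')==1]
def draw(im,n,T,parts,col,off,s):
    for p in parts:
        v,e=box(*p); w=(T[:3,:3]@v.T).T+T[:3,3]; q=(proj(n,w)-off+.5)*s-.5
        for i,j in e: cv2.line(im,tuple(int(round(a)) for a in q[i]),tuple(int(round(a)) for a in q[j]),col,1,cv2.LINE_AA)
TRAY=[(-.105,.105,-.14,.14,0,.06)]
SIEVE=[(-.12,.12,.09,.1,0,.022),(-.12,.12,-.1,-.09,0,.022),(.078,.088,-.09,.09,0,.062),(-.008,.008,-.09,.09,.085,.111),(-.018,.018,.09,.1,.06,.115),(-.018,.018,-.1,-.09,.06,.115)]
BOX=[(-.12,.12,-.12,.12,0,.08),(-.112,.112,-.112,.112,.008,.08)]
def crop(im,x0,y0,x1,y1,s): return cv2.resize(im[y0:y1,x0:x1],None,fx=s,fy=s,interpolation=cv2.INTER_CUBIC)
E
cat > a.py <<'E'
from h import *
t=cv2.imread('pics/top0.png');s=cv2.imread('pics/scene0.png')
a=crop(t,100,125,225,250,6);cv2.imwrite('pics/c1.png',a[:600])
cv2.imwrite('pics/c1.png',crop(t,105,150,225,250,6))
cv2.imwrite('pics/c2.png',crop(s,270,200,420,345,4))
# tray corners
print(unproj('top',[[116,167],[208,166],[116,237],[208,237]],.06))
print(unproj('top',[[345,154],[420,170],[407,243],[328,229]],.08))
E
python3 a.py
```

```text
[[0.6074 0.4869 0.06  ]
 [0.6104 0.1954 0.06  ]
 [0.388  0.4823 0.06  ]
 [0.3899 0.1936 0.06  ]]
[[ 0.6461 -0.2288  0.08  ]
 [ 0.5974 -0.4637  0.08  ]
 [ 0.3724 -0.4183  0.08  ]
 [ 0.4162 -0.1741  0.08  ]]
```

View pics/c1.png

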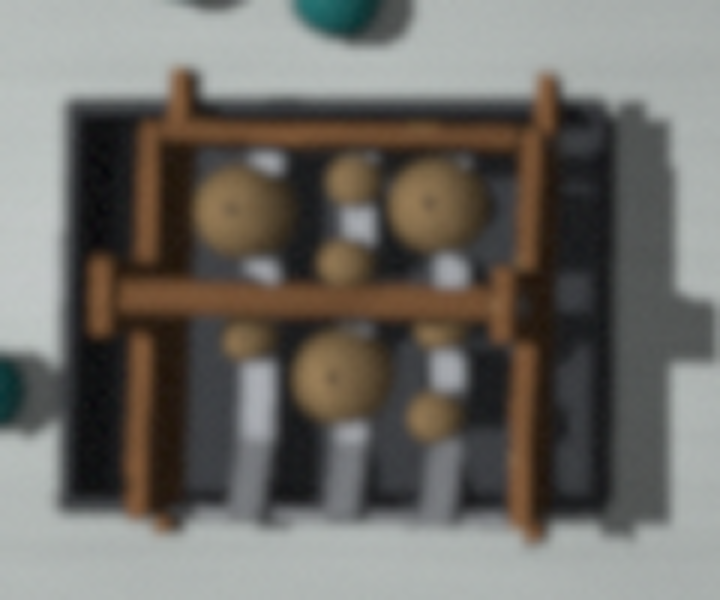

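View pics/c2.png

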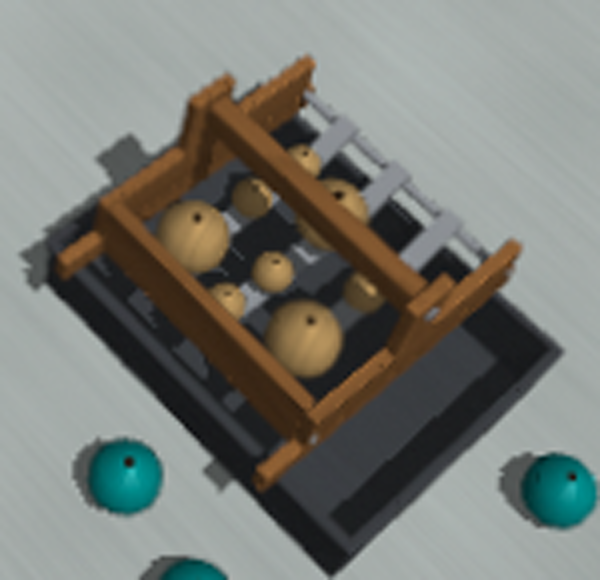

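```bash
cat > fit.py <<'E'
from h import *
from scipy.optimize import least_squares
def T2(p): return np.array([(p[0]+.5)/6-.5+105,(p[1]+.5)/6-.5+150])
def S2(p): return np.array([(p[0]+.5)/4-.5+270,(p[1]+.5)/4-.5+200])
C=[('top',T2((182,72)),(.12,.095,.022)),('top',T2((547,77)),(.12,-.095,.022)),
('top',T2((165,528)),(-.12,.095,.022)),('top',T2((534,538)),(-.12,-.095,.022)),
('top',T2((100,297)),(0,.095,.115)),('top',T2((503,304)),(0,-.095,.115)),
('scene',S2((265,480)),(.12,.095,.011)),('scene',S2((64,268)),(.12,-.095,.011)),
('scene',S2((438,290)),(0,.095,.115)),('scene',S2((213,86)),(0,-.095,.115))]
def f(p):
    T=pose(p[0],p[1],p[2]*10,.06);return np.concatenate([(proj(n,(T@np.r_[P,1])[:3])[0]-u) for n,u,P in C])
o=least_squares(f,[.5,.33,0]);print('sieve',o.x,o.fun.reshape(-1,2))
ps=o.x
# tray top corners; box corners
CT=[('top',T2((68,102)),(.105,.14,.06)),('top',T2((605,105)),(.105,-.14,.06)),('top',T2((62,508)),(-.105,.14,.06)),
('scene',S2((45,270)),(.105,-.14,.055)),('scene',S2((335,575)),(.105,.14,.03)),('scene',S2((560,350)),(-.105,.14,.055))]
def g(p):
    T=pose(p[0],p[1],p[2]*10);return np.concatenate([(proj(n,(T@np.r_[P,1])[:3])[0]-u) for n,u,P in CT])
o=least_squares(g,[.5,.33,0]);print('tray',o.x,o.fun.reshape(-1,2));pt=o.x
CB=[('top',np.array(u),P) for u,P in zip([[345,154],[420,170],[407,243],[328,229]],[(.12,.12,.08),(.12,-.12,.08),(-.12,-.12,.08),(-.12,.12,.08)])]
CB+=[('scene',np.array(u),P) for u,P in zip([[188,182],[249,157],[222,111],[160,123]],[(.12,.12,0),(-.12,.12,.0),(-.12,-.12,.08),(.12,-.12,.08)])][2:]
def g2(p):
    T=pose(p[0],p[1],p[2]*10);return np.concatenate([(proj(n,(T@np.r_[P,1])[:3])[0]-u) for n,u,P in CB])
o=least_squares(g2,[.5,-.3,-1]);print('box',o.x,o.fun.reshape(-1,2));pb=o.x
np.save('poses.npy',[ps,pt,pb])
t=cv2.imread('pics/top0.png');s=cv2.imread('pics/scene0.png')
a=crop(t,105,150,225,250,6);draw(a,'top',pose(ps[0],ps[1],ps[2]*10,.06),SIEVE,(0,255,0),np.array([105,150]),6);draw(a,'top',pose(pt[0],pt[1],pt[2]*10),TRAY,(0,0,255),np.array([105,150]),6)
cv2.imwrite('pics/o1.png',a)
a=crop(s,270,200,420,345,4);draw(a,'scene',pose(ps[0],ps[1],ps[2]*10,.06),SIEVE,(0,255,0),np.array([270,200]),4);draw(a,'scene',pose(pt[0],pt[1],pt[2]*10),TRAY,(0,0,255),np.array([270,200]),4)
b=crop(t,320,145,430,250,4);draw(b,'top',pose(pb[0],pb[1],pb[2]*10),BOX,(0,0,255),np.array([320,145]),4)
c=crop(s,150,100,260,190,4);draw(c,'scene',pose(pb[0],pb[1],pb[2]*10),BOX,(0,0,255),np.array([150,100]),4)
cv2.imwrite('pics/o2.png',a);
w=np.zeros((430,890,3),np.uint8);w[:b.shape[0],:440]=b;w[:c.shape[0],450:]=c;cv2.imwrite('pics/o3.png',cv2.resize(w,(790,382)))
E
python3 fit.py
```

```text
sieve [ 0.5015  0.3277 -0.062 ] [[-0.8277 -0.2401]
 [-0.4667 -0.4763]
 [-0.263   2.0055]
 [ 0.0565  1.4473]
 [ 0.0323  0.6828]
 [-0.021   0.4496]
 [-0.9901  0.0947]
 [-0.8475  0.2653]
 [-1.3161  0.7013]
 [-0.2001  0.8007]]
tray [0.5063 0.3477 0.1161] [[-0.8231  0.0863]
 [-2.0369 -2.2841]
 [ 0.1132 -0.6456]
 [-0.0468 -4.0211]
 [ 1.6836 -0.9923]
 [-1.3661  1.3276]]
box [ 0.5072 -0.3207 -1.2513] [[ 0.223  -1.3729]
 [ 0.0365 -0.3027]
 [-2.0046  2.7629]
 [ 1.1305  0.0457]
 [-0.7958 -3.2926]
 [-0.7065  3.2103]]
```

View pics/o1.png

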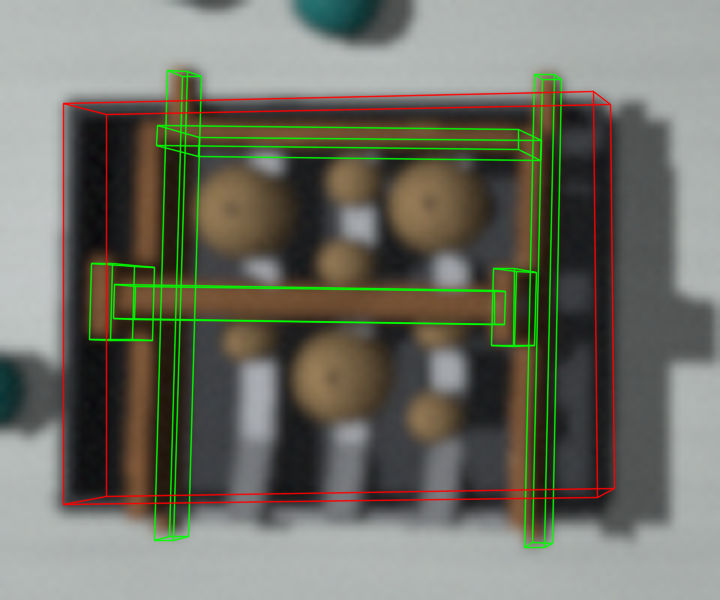

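View pics/o2.png

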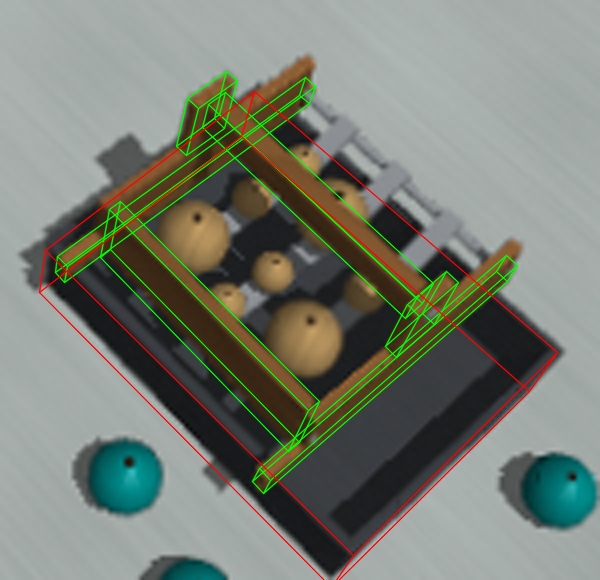

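View pics/o3.png

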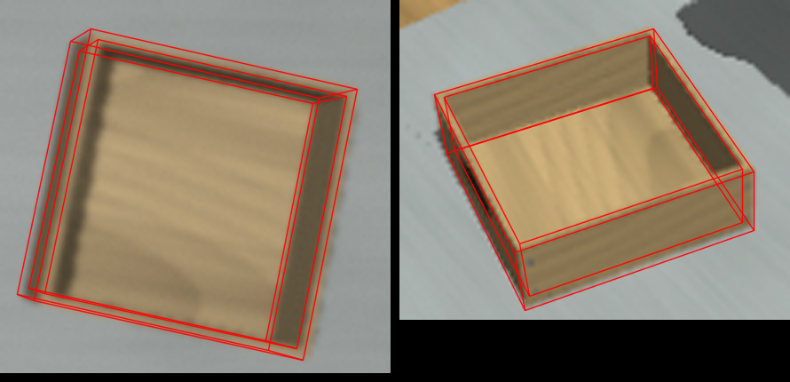

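```bash
cat > pl.py <<'E'
from h import *
import sys,json
def yaw_of(R): return np.degrees(np.arctan2(R[1,0],R[0,0]))
def plan(wps,step=4.0,g=None):
    """wps: list of (x,y,z,yaw_toolx) ; prints rows"""
    o=status.get_obs();p=np.array(o['tool_pos']);yw=yaw_of(np.array(o['tool_rot']));rows=[]
    for w in wps:
        tgt=np.array(w[:3]);dy=(w[3]-yw+180)%360-180
        n=max(1,int(np.ceil(max(np.linalg.norm(tgt-p)*100/step,abs(dy)/7.5))))
        p0=p.copy();y0=yw
        for k in range(1,n+1):
            q=p0+(tgt-p0)*k/n
            a=np.deg2rad(yw);X=np.array([np.cos(a),np.sin(a),0]);Y=np.array([np.sin(a),-np.cos(a),0])
            d=(q-p)*100
            tx,ty,tz=[round(float(v),1) for v in(d@X,d@Y,-d[2])];tu=round(-(y0+dy*k/n-yw),1)
            rows.append(dict(tx=tx,ty=ty,tz=tz,turn=tu))
            p=p+(X*tx+Y*ty-np.array([0,0,1])*tz)/100;yw-=tu
    print('t',o['t'],'end',p,yw,'n',len(rows))
    for i in range(0,len(rows),5): print(json.dumps(rows[i:i+5]).replace(' ',''))
def st():
    o=status.get_obs();print('t %.2f'%o['t'],'pos',o['tool_pos'],'yaw %.2f'%yaw_of(np.array(o['tool_rot'])),'F',o['ft_force'],'M',o['torque'],'g %.3f'%o['grip_width'],'j',np.round(o['joints'],1))
E
python3 - <<'E'
from pl import *
plan([(.36,-.10,.235,43),(.5005,.328,.235,89.4)],4.4)
E
```

```text
t 0.1 end [0.5005 0.3283 0.2349] 89.39804956468531 n 22
[{"tx":2.8,"ty":-3.0,"tz":-0.4,"turn":-2.1},{"tx":2.8,"ty":-2.9,"tz":-0.4,"turn":-2.1},{"tx":3.0,"ty":-2.8,"tz":-0.4,"turn":-2.0},{"tx":3.1,"ty":-2.7,"tz":-0.4,"turn":-2.1},{"tx":3.1,"ty":-2.6,"tz":-0.4,"turn":-2.1}]
[{"tx":3.3,"ty":-2.5,"tz":-0.4,"turn":-2.1},{"tx":3.4,"ty":-2.4,"tz":-0.4,"turn":-2.1},{"tx":3.4,"ty":-2.2,"tz":-0.4,"turn":-2.1},{"tx":3.5,"ty":-2.1,"tz":-0.4,"turn":-2.0},{"tx":3.6,"ty":-2.0,"tz":-0.4,"turn":-2.1}]
[{"tx":3.6,"ty":-1.8,"tz":-0.4,"turn":-2.1},{"tx":3.6,"ty":-2.0,"tz":-0.0,"turn":-4.2},{"tx":3.7,"ty":-1.7,"tz":-0.0,"turn":-4.2},{"tx":3.9,"ty":-1.4,"tz":-0.0,"turn":-4.3},{"tx":3.9,"ty":-1.1,"tz":-0.0,"turn":-4.2}]
[{"tx":4.0,"ty":-0.9,"tz":-0.0,"turn":-4.2},{"tx":4.1,"ty":-0.5,"tz":-0.0,"turn":-4.2},{"tx":4.1,"ty":-0.3,"tz":-0.0,"turn":-4.2},{"tx":4.1,"ty":0.0,"tz":-0.0,"turn":-4.2},{"tx":4.0,"ty":0.4,"tz":-0.0,"turn":-4.3}]
[{"tx":4.1,"ty":0.7,"tz":-0.0,"turn":-4.2},{"tx":4.0,"ty":0.9,"tz":-0.0,"turn":-4.2}]
```

Call:
apply_moves --plan '[{"tx": 2.8, "ty": -3.0, "tz": -0.4, "turn": -2.1}, {"tx": 2.8, "ty": -2.9, "tz": -0.4, "turn": -2.1}, {"tx": 3.0, "ty": -2.8, "tz": -0.4, "turn": -2.0}, {"tx": 3.1, "ty": -2.7, "tz": -0.4, "turn": -2.1}, {"tx": 3.1, "ty": -2.6, "tz": -0.4, "turn": -2.1}]'

```text
invalid input
```

Call:
apply_moves --plan '[{"tx": 3.3, "ty": -2.5, "tz": -0.4, "turn": -2.1}, {"tx": 3.4, "ty": -2.4, "tz": -0.4, "turn": -2.1}, {"tx": 3.4, "ty": -2.2, "tz": -0.4, "turn": -2.1}, {"tx": 3.5, "ty": -2.1, "tz": -0.4, "turn": -2.0}, {"tx": 3.6, "ty": -2.0, "tz": -0.4, "turn": -2.1}]'

```text
invalid input
```

Call:
apply_moves --plan '[{"tx": 3.6, "ty": -1.8, "tz": -0.4, "turn": -2.1}, {"tx": 3.6, "ty": -2.0, "tz": 0, "turn": -4.2}, {"tx": 3.7, "ty": -1.7, "tz": 0, "turn": -4.2}, {"tx": 3.9, "ty": -1.4, "tz": 0, "turn": -4.3}, {"tx": 3.9, "ty": -1.1, "tz": 0, "turn": -4.2}]'

```text
invalid input
```

Call:
apply_moves --plan '[{"tx": 4.0, "ty": -0.9, "tz": 0, "turn": -4.2}, {"tx": 4.1, "ty": -0.5, "tz": 0, "turn": -4.2}, {"tx": 4.1, "ty": -0.3, "tz": 0, "turn": -4.2}, {"tx": 4.1, "ty": 0.0, "tz": 0, "turn": -4.2}, {"tx": 4.0, "ty": 0.4, "tz": 0, "turn": -4.3}]'

```text
invalid input
```

Call:
apply_moves --plan '[{"tx": 4.1, "ty": 0.7, "tz": 0, "turn": -4.2}, {"tx": 4.0, "ty": 0.9, "tz": 0, "turn": -4.2}, {"tx": 0}]'

```text
invalid input
```

```bash
python3 - <<'E'
from pl import *
st()
plan([(.5005,.328,.15,89.4)],3)
E
```

```text
t 0.10 pos [ 0.1889 -0.5162  0.1909] yaw 20.10 F [ 0.2279 -0.6807 -0.1839] M [-0.0322  0.0035  0.0064] g 0.996 j [-82.2  21.8  74.4  -0.   83.9 -12.3]
t 0.1 end [0.5003 0.3282 0.1499] 89.39804956468531 n 31
[{"tx":1.9,"ty":-2.2,"tz":0.1,"turn":-2.2},{"tx":1.9,"ty":-2.2,"tz":0.2,"turn":-2.3},{"tx":2.1,"ty":-2.0,"tz":0.1,"turn":-2.2},{"tx":2.1,"ty":-2.0,"tz":0.1,"turn":-2.2},{"tx":2.2,"ty":-1.9,"tz":0.2,"turn":-2.3}]
[{"tx":2.3,"ty":-1.8,"tz":0.1,"turn":-2.2},{"tx":2.3,"ty":-1.7,"tz":0.1,"turn":-2.2},{"tx":2.4,"ty":-1.6,"tz":0.2,"turn":-2.3},{"tx":2.5,"ty":-1.6,"tz":0.1,"turn":-2.2},{"tx":2.5,"ty":-1.4,"tz":0.1,"turn":-2.3}]
[{"tx":2.6,"ty":-1.3,"tz":0.2,"turn":-2.2},{"tx":2.6,"ty":-1.2,"tz":0.1,"turn":-2.2},{"tx":2.7,"ty":-1.2,"tz":0.1,"turn":-2.3},{"tx":2.7,"ty":-1.0,"tz":0.1,"turn":-2.2},{"tx":2.8,"ty":-0.9,"tz":0.2,"turn":-2.2}]
[{"tx":2.8,"ty":-0.8,"tz":0.1,"turn":-2.3},{"tx":2.8,"ty":-0.7,"tz":0.1,"turn":-2.2},{"tx":2.8,"ty":-0.6,"tz":0.2,"turn":-2.2},{"tx":2.9,"ty":-0.5,"tz":0.1,"turn":-2.3},{"tx":2.9,"ty":-0.3,"tz":0.1,"turn":-2.2}]
[{"tx":2.9,"ty":-0.3,"tz":0.2,"turn":-2.2},{"tx":2.9,"ty":-0.1,"tz":0.1,"turn":-2.3},{"tx":2.9,"ty":-0.0,"tz":0.1,"turn":-2.2},{"tx":2.9,"ty":0.1,"tz":0.2,"turn":-2.3},{"tx":2.9,"ty":0.2,"tz":0.1,"turn":-2.2}]
[{"tx":2.9,"ty":0.3,"tz":0.1,"turn":-2.2},{"tx":2.8,"ty":0.4,"tz":0.2,"turn":-2.3},{"tx":2.9,"ty":0.5,"tz":0.1,"turn":-2.2},{"tx":2.8,"ty":0.7,"tz":0.1,"turn":-2.2},{"tx":2.8,"ty":0.7,"tz":0.2,"turn":-2.3}]
[{"tx":2.8,"ty":0.9,"tz":0.1,"turn":-2.2}]
```

Call:
apply_moves --plan '[{"tx": 2.8, "ty": -3.0, "tz": -0.4, "turn": -2.1, "gripper": 0}, {"tx": 2.8, "ty": -2.9, "tz": -0.4, "turn": -2.1, "gripper": 0}, {"tx": 3.0, "ty": -2.8, "tz": -0.4, "turn": -2.0, "gripper": 0}, {"tx": 3.1, "ty": -2.7, "tz": -0.4, "turn": -2.1, "gripper": 0}, {"tx": 3.1, "ty": -2.6, "tz": -0.4, "turn": -2.1, "gripper": 0}]'

```text
t: 0.6
tool_pos: [0.2668, -0.3261, 0.2113]
tool_rot: [[0.861, 0.509, -0.0], [0.509, -0.861, 0.001], [0.0, -0.001, -1.0]]
ft_force: [-0.2, -0.8, 0.5]
grip_width: 1.004
```

Call:
apply_moves --plan '[{"tx": 3.3, "ty": -2.5, "tz": -0.4, "turn": -2.1, "gripper": 0}, {"tx": 3.4, "ty": -2.4, "tz": -0.4, "turn": -2.1, "gripper": 0}, {"tx": 3.4, "ty": -2.2, "tz": -0.4, "turn": -2.1, "gripper": 0}, {"tx": 3.5, "ty": -2.1, "tz": -0.4, "turn": -2.0, "gripper": 0}, {"tx": 3.6, "ty": -2.0, "tz": -0.4, "turn": -2.1, "gripper": 0}]'

```text
t: 1.1
tool_pos: [0.3445, -0.136, 0.2315]
tool_rot: [[0.755, 0.655, -0.0], [0.655, -0.755, 0.0], [-0.0, -0.0, -1.0]]
ft_force: [0.1, -0.8, 0.7]
grip_width: 1.0
```

Call:
apply_moves --plan '[{"tx": 3.6, "ty": -1.8, "tz": -0.4, "turn": -2.1, "gripper": 0}, {"tx": 3.6, "ty": -2.0, "tz": 0, "turn": -4.2, "gripper": 0}, {"tx": 3.7, "ty": -1.7, "tz": 0, "turn": -4.2, "gripper": 0}, {"tx": 3.9, "ty": -1.4, "tz": 0, "turn": -4.3, "gripper": 0}, {"tx": 3.9, "ty": -1.1, "tz": 0, "turn": -4.2, "gripper": 0}]'

```text
t: 1.6
tool_pos: [0.4115, 0.0569, 0.2353]
tool_rot: [[0.499, 0.867, -0.0], [0.867, -0.499, -0.0], [-0.0, -0.0, -1.0]]
ft_force: [1.5, -1.2, -0.2]
grip_width: 0.997
```

Call:
apply_moves --plan '[{"tx": 4.0, "ty": -0.9, "tz": 0, "turn": -4.2, "gripper": 0}, {"tx": 4.1, "ty": -0.5, "tz": 0, "turn": -4.2, "gripper": 0}, {"tx": 4.1, "ty": -0.3, "tz": 0, "turn": -4.2, "gripper": 0}, {"tx": 4.1, "ty": 0.0, "tz": 0, "turn": -4.2, "gripper": 0}, {"tx": 4.0, "ty": 0.4, "tz": 0, "turn": -4.3, "gripper": 0}]'

```text
t: 2.1
tool_pos: [0.4749, 0.2514, 0.2351]
tool_rot: [[0.153, 0.988, -0.001], [0.988, -0.153, -0.0], [-0.0, -0.001, -1.0]]
ft_force: [0.6, -1.0, 0.5]
grip_width: 1.0
```

Call:
apply_moves --plan '[{"tx": 4.1, "ty": 0.7, "tz": 0, "turn": -4.2, "gripper": 0}, {"tx": 4.0, "ty": 0.9, "tz": 0, "turn": -4.2, "gripper": 0}, {"tx": 0, "ty": 0, "tz": 0, "turn": 0, "gripper": 0.2}]'

```text
t: 2.4
tool_pos: [0.5007, 0.3316, 0.2337]
tool_rot: [[0.005, 1.0, -0.002], [1.0, -0.005, 0.0], [0.0, -0.002, -1.0]]
ft_force: [-1.9, -1.2, -0.5]
grip_width: 0.856
```

```bash
python3 - <<'E'
from pl import *
st()
plan([(.5005,.328,.141,89.4)],3)
E
```

```text
t 2.40 pos [0.5007 0.3316 0.2337] yaw 89.72 F [-1.9449 -1.2455 -0.5111] M [-0.0756 -0.0022  0.0023] g 0.856 j [22.2 25.7 61.   0.  93.4 22.5]
t 2.4 end [0.5007 0.3276 0.1407] 89.41799174459788 n 4
[{"tx":-0.1,"ty":-0.0,"tz":2.3,"turn":0.1},{"tx":-0.1,"ty":-0.0,"tz":2.3,"turn":0.1},{"tx":-0.1,"ty":-0.0,"tz":2.4,"turn":0.0},{"tx":-0.1,"ty":-0.0,"tz":2.3,"turn":0.1}]
```

Call:
apply_moves --plan '[{"tx": 0, "ty": 0, "tz": 2.4, "turn": 0, "gripper": 0.3}, {"tx": 0, "ty": 0, "tz": 2.4, "turn": 0, "gripper": 0.3}, {"tx": -0.1, "ty": 0, "tz": 2.3, "turn": 0, "gripper": 0.3}, {"tx": -0.1, "ty": 0, "tz": 2.2, "turn": 0, "gripper": 0.3}, {"tx": 0, "ty": 0, "tz": 0, "turn": 0, "gripper": 1}]' --force 80

```text
t: 2.9
tool_pos: [0.499, 0.3249, 0.1395]
tool_rot: [[0.011, 1.0, -0.006], [1.0, -0.011, -0.003], [-0.003, -0.006, -1.0]]
ft_force: [0.2, 0.5, -0.2]
grip_width: 0.545
```

Call:
apply_moves --plan '[{"tx": 0, "ty": 0, "tz": 0, "turn": 0, "gripper": 1}, {"tx": 0, "ty": 0, "tz": 0, "turn": 0, "gripper": 1}, {"tx": 0, "ty": 0, "tz": 0, "turn": 0, "gripper": 1}]' --force 80

```text
t: 3.2
tool_pos: [0.501, 0.3262, 0.1437]
tool_rot: [[0.011, 1.0, 0.002], [1.0, -0.011, 0.001], [0.001, 0.002, -1.0]]
ft_force: [0.0, -0.6, -0.0]
grip_width: 0.023
```

```bash
python3 - <<'E'
from pl import *
st()
s=imaging.capture('scene')[:,:,::-1];t=imaging.capture('top')[:,:,::-1]
w=np.zeros((520,790,3),np.uint8)
a=crop(np.ascontiguousarray(s),270,170,420,340,3);b=crop(np.ascontiguousarray(t),100,130,220,250,2.8)
w[:a.shape[0],:a.shape[1]]=a;w[:b.shape[0],452:452+b.shape[1]]=b
cv2.imwrite('pics/g1.png',w)
E
```

```text
t 3.20 pos [0.501  0.3262 0.1437] yaw 89.39 F [ 0.0099 -0.5922 -0.0079] M [ 0.012  -0.0282 -0.0211] g 0.023 j [21.7 28.6 71.1  0.  80.2 22.3]
```

View pics/g1.png

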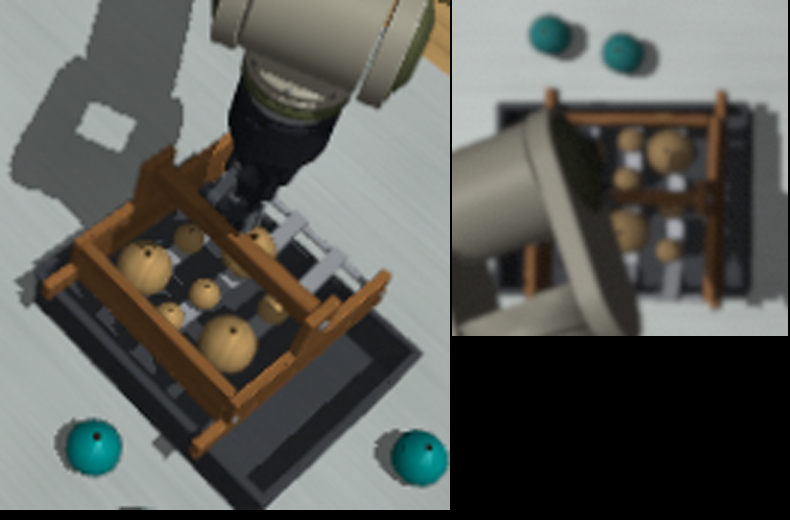

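```bash
python3 - <<'E'
from pl import *
for z in(.144,.163,.2): print(proj('scene',[.501,.326,z]),proj('top',[.501,.326,z]))
a=cv2.imread('pics/g1.png')[100:360,80:380]
a=cv2.resize(a,None,fx=2.5,fy=2.2,interpolation=cv2.INTER_CUBIC);cv2.imwrite('pics/g2.png',a)
ps,pt,pb=np.load('poses.npy')
print(proj('scene',[(pose(ps[0],ps[1],ps[2]*10,.06)@np.array([0,y,.098,1]))[:3] for y in(-.09,0,.09)]))
E
```

```text
[[346.3596 252.3366]] [[158.3597 200.5658]]
[[347.8689 248.3892]] [[156.4793 200.4694]]
[[350.9343 240.3459]] [[152.6098 200.2707]]
[[323.0234 226.9338]
 [347.8447 249.9942]
 [374.4309 274.7722]]
```

View pics/g2.png

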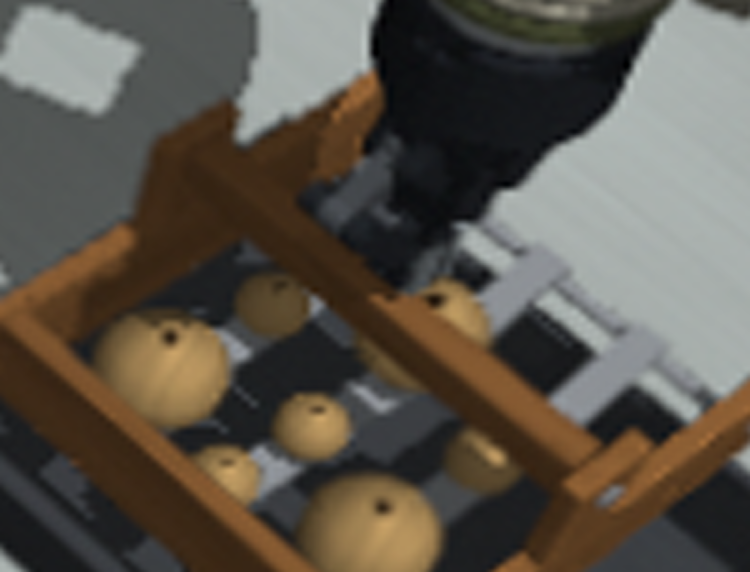

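```bash
python3 - <<'E'
from pl import *
print(proj('top',[[.189,-.516,z] for z in(.19,.25,.3)]),proj('scene',[[.189,-.516,z] for z in(.19,.25,.3)]))
print(proj('top',[[0,0,0],[0,0,.2]]),proj('scene',[[0,0,0],[0,0,.2]]))
t=cv2.imread('pics/top0.png');s=cv2.imread('pics/scene0.png')
a=crop(t,392,280,512,384,3.3);b=crop(s,190,0,310,120,3.2)
w=np.zeros((390,790,3),np.uint8);w[:a.shape[0],:a.shape[1]]=a;w[:b.shape[0],400:400+b.shape[1]]=b
cv2.imwrite('pics/g3.png',w)
E
```

```text
[[457.5659 312.776 ]
 [469.8681 319.3741]
 [481.2873 325.493 ]] [[241.1106  54.4235]
 [240.9931  40.2436]
 [240.8945  27.8535]]
[[269.8882 355.7279]
 [272.1039 386.3325]] [[364.9483 142.5161]
 [377.9242  99.3849]]
```

View pics/g3.png

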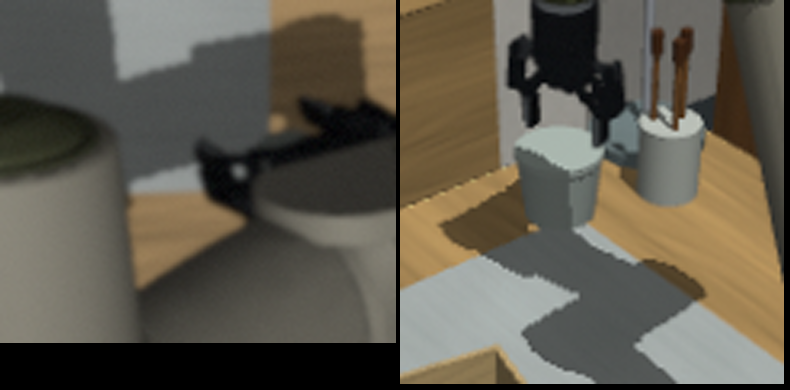

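Call:
apply_moves --plan '[{"tx": 0, "ty": 0, "tz": -3, "turn": 0, "gripper": 1}, {"tx": 0, "ty": 0, "tz": -3, "turn": 0, "gripper": 1}, {"tx": 0, "ty": 0, "tz": 0, "turn": 0, "gripper": 1}]'

```text
t: 3.6
tool_pos: [0.5021, 0.3267, 0.207]
tool_rot: [[0.01, 1.0, 0.008], [1.0, -0.01, 0.003], [0.003, 0.008, -1.0]]
ft_force: [0.5, -0.6, 1.0]
grip_width: 0.002
```

```bash
python3 - <<'E'
from pl import *
st()
s=np.ascontiguousarray(imaging.capture('scene')[:,:,::-1])
o=status.get_obs();p=o['tool_pos'];
a=crop(s,300,160,420,280,5)
for z in (0,.02,.04,.06):
    q=proj('scene',p+[0,0,z])[0];print(q);cv2.circle(a,tuple(int((v-w+.5)*5) for v,w in zip(q,(300,160))),3,(0,0,255),-1)
cv2.imwrite('pics/g4.png',a)
E
```

```text
t 3.60 pos [0.5021 0.3267 0.207 ] yaw 89.41 F [ 0.5469 -0.5705  1.0123] M [-0.0183 -0.0241  0.0527] g 0.002 j [21.7 26.  64.8  0.  88.7 22.3]
[351.3681 239.4776]
[353.1119 234.8887]
[354.9105 230.1436]
[356.7663 225.2348]
```

View pics/g4.png

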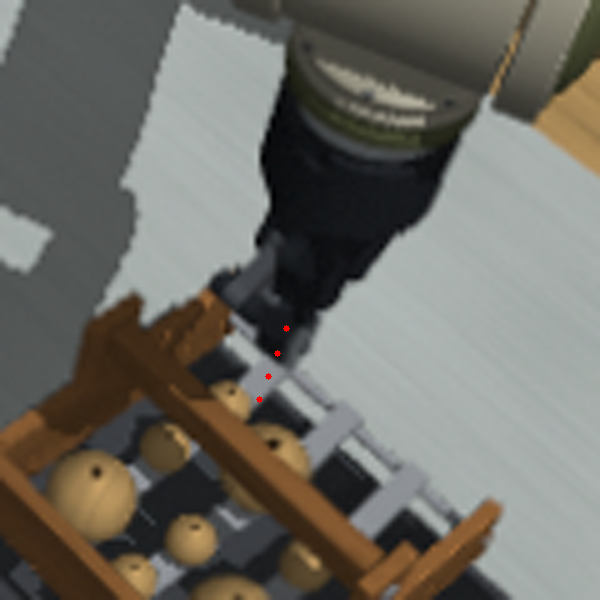

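```bash
python3 - <<'E'
from pl import *
s=np.ascontiguousarray(imaging.capture('scene')[:,:,::-1])
a=crop(s,325,190,385,250,10);a=np.clip(a.astype(float)*2.2,0,255).astype(np.uint8)
cv2.imwrite('pics/g5.png',a)
E
```

```text
(no output)
```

View pics/g5.png

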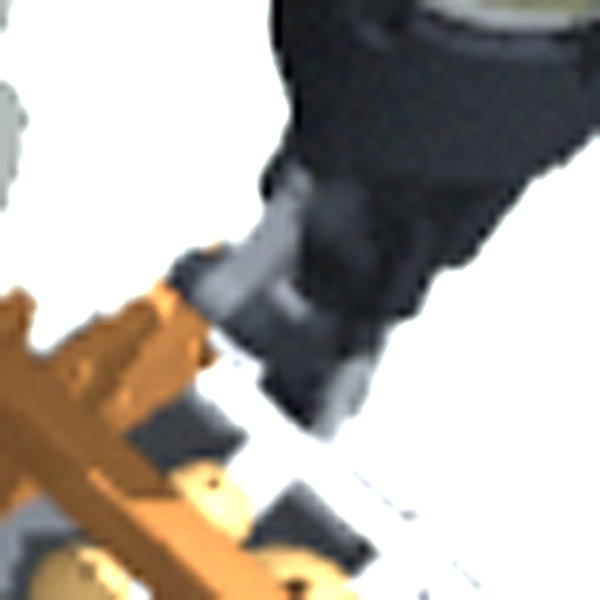

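Call:
apply_moves --plan '[{"tx": 0, "ty": 0, "tz": 0, "turn": 0, "gripper": 0.2}, {"tx": 0, "ty": 0, "tz": 1.5, "turn": 0, "gripper": 0.2}, {"tx": 0, "ty": 0, "tz": 2.5, "turn": 0, "gripper": 0.2}, {"tx": 0, "ty": 0, "tz": 2, "turn": 0, "gripper": 0.2}, {"tx": 0, "ty": 0, "tz": 0, "turn": 0, "gripper": 0.2}]'

```text
t: 4.2
tool_pos: [0.4988, 0.3253, 0.139]
tool_rot: [[0.011, 1.0, -0.007], [1.0, -0.011, -0.003], [-0.003, -0.007, -1.0]]
ft_force: [-0.4, -0.7, 0.3]
grip_width: 0.801
```

Call:
apply_moves --plan '[{"tx": 0, "ty": 0, "tz": 1.5, "turn": 0, "gripper": 0.2}, {"tx": 0, "ty": 0, "tz": 1.5, "turn": 0, "gripper": 0.2}, {"tx": 0, "ty": 0, "tz": 0, "turn": 0, "gripper": 0.2}]'

```text
t: 4.5
tool_pos: [0.4998, 0.3257, 0.1113]
tool_rot: [[0.011, 1.0, -0.003], [1.0, -0.011, -0.001], [-0.001, -0.003, -1.0]]
ft_force: [-0.2, 0.1, 1.0]
grip_width: 0.798
```

```bash
python3 - <<'E'
from pl import *
st()
s=np.ascontiguousarray(imaging.capture('scene')[:,:,::-1])
a=crop(s,310,190,390,270,7);a=np.clip(a.astype(float)*1.8,0,255).astype(np.uint8)
cv2.imwrite('pics/g6.png',a)
E
```

```text
t 4.50 pos [0.4998 0.3257 0.1113] yaw 89.40 F [-0.1921  0.0703  1.0279] M [-0.0277  0.0189 -0.0106] g 0.798 j [21.7 30.3 73.8  0.  76.1 22.3]
```

View pics/g6.png

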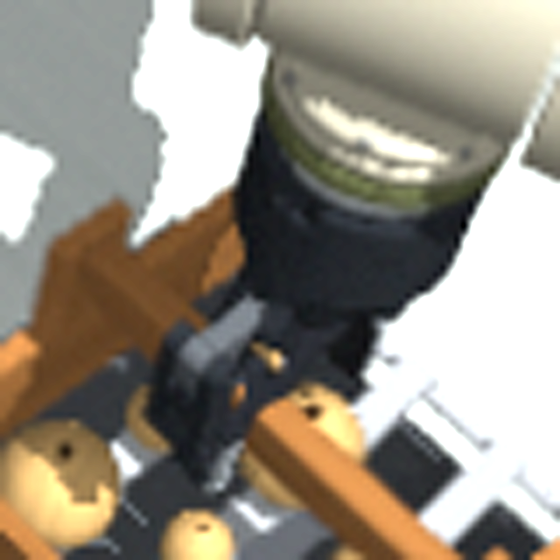

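Call:
apply_moves --plan '[{"tx": 0, "ty": 0, "tz": 0.3, "turn": 0, "gripper": 1}, {"tx": 0, "ty": 0, "tz": 0, "turn": 0, "gripper": 1}, {"tx": 0, "ty": 0, "tz": 0, "turn": 0, "gripper": 1}, {"tx": 0, "ty": 0, "tz": 0, "turn": 0, "gripper": 1}]' --force 100

```text
t: 4.95
tool_pos: [0.5011, 0.3262, 0.1105]
tool_rot: [[0.011, 1.0, 0.002], [1.0, -0.011, 0.001], [0.001, 0.002, -1.0]]
ft_force: [1.3, -0.5, 2.0]
grip_width: 0.159
```

```bash
python3 - <<'E'
from pl import *
st()
E
```

```text
t 4.95 pos [0.5011 0.3262 0.1105] yaw 89.38 F [ 1.2996 -0.541   2.0238] M [-0.0748 -0.2301 -0.1901] g 0.159 j [21.7 30.3 73.9 -0.  75.7 22.3]
```

Call:
apply_moves --plan '[{"tx": 0.5, "ty": 0, "tz": -0.7, "turn": 0, "gripper": 1}, {"tx": 2, "ty": 0, "tz": 0, "turn": 0, "gripper": 1}, {"tx": -2, "ty": 0, "tz": 0, "turn": 0, "gripper": 1}, {"tx": 2, "ty": 0, "tz": 0, "turn": 0, "gripper": 1}, {"tx": -2, "ty": 0, "tz": 0, "turn": 0, "gripper": 1}]'

```text
t: 5.45
tool_pos: [0.4998, 0.3339, 0.1159]
tool_rot: [[0.008, 1.0, -0.001], [1.0, -0.008, 0.001], [0.001, -0.001, -1.0]]
ft_force: [0.4, 1.4, -6.4]
grip_width: 0.159
```

Call:
apply_moves --plan '[{"tx": 2, "ty": 0, "tz": 0, "turn": 0, "gripper": 1}, {"tx": -2, "ty": 0, "tz": 0, "turn": 0, "gripper": 1}, {"tx": 2, "ty": 0, "tz": 0, "turn": 0, "gripper": 1}, {"tx": -1, "ty": 0, "tz": 0, "turn": 0, "gripper": 1}, {"tx": 0, "ty": 0, "tz": 0, "turn": 0, "gripper": 1}]'

```text
t: 5.95
tool_pos: [0.5002, 0.3405, 0.116]
tool_rot: [[0.01, 1.0, -0.002], [1.0, -0.01, -0.001], [-0.001, -0.002, -1.0]]
ft_force: [-0.0, -0.7, -4.6]
grip_width: 0.163
```

```bash
cat > look.py <<'E'
from pl import *
import sys
st()
n=sys.argv[1]
s=np.ascontiguousarray(imaging.capture('scene')[:,:,::-1]);t=np.ascontiguousarray(imaging.capture('top')[:,:,::-1])
cv2.imwrite(f'pics/{n}_s.png',s);cv2.imwrite(f'pics/{n}_t.png',t)
x0,y0,x1,y1=map(int,sys.argv[2:6]);X0,Y0,X1,Y1=map(int,sys.argv[6:10])
k=min(400/(x1-x0),590/(y1-y0));a=crop(s,x0,y0,x1,y1,k);k2=min(390/(X1-X0),590/(Y1-Y0));b=crop(t,X0,Y0,X1,Y1,k2)
w=np.zeros((max(a.shape[0],b.shape[0]),795,3),np.uint8);w[:a.shape[0],:a.shape[1]]=a;w[:b.shape[0],402:402+b.shape[1]]=b
w=np.clip(w.astype(float)*1.4,0,255).astype(np.uint8)
cv2.imwrite(f'pics/{n}.png',w[:600])
E
python3 look.py k1 270 180 420 340 100 130 220 250
```

```text
t 5.95 pos [0.5002 0.3405 0.116 ] yaw 89.40 F [-0.0247 -0.6889 -4.5717] M [-0.0419  0.0725  0.071 ] g 0.163 j [23.1 30.8 72.  -0.  77.3 23.7]
```

View pics/k1.png

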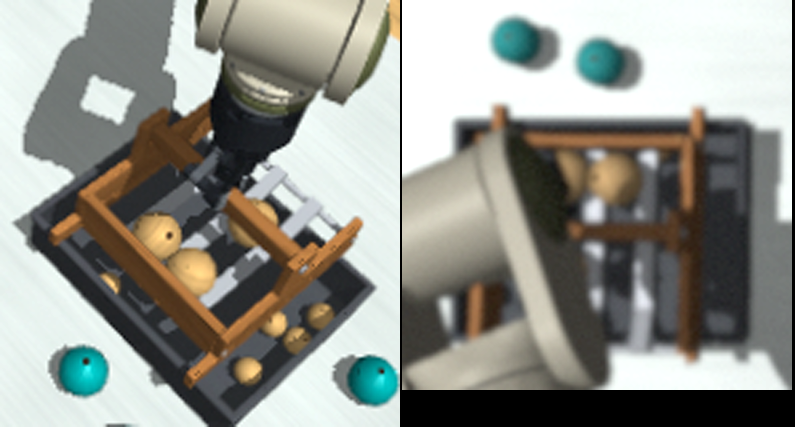

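```bash
python3 - <<'E'
from pl import *
for x in(.535,.55):
  for z in(.12,.13,.14,.15,.16): print(x,z,proj('scene',[x,.326,z]))
E
```

```text
0.535 0.12 [[335.4955 264.3605]]
0.535 0.13 [[336.1999 262.4049]]
0.535 0.14 [[336.9149 260.4176]]
0.535 0.15 [[337.6409 258.3979]]
0.535 0.16 [[338.3779 256.3452]]
0.55 0.12 [[331.4295 267.6002]]
0.55 0.13 [[332.1071 265.6589]]
0.55 0.14 [[332.7951 263.686 ]]
0.55 0.15 [[333.4936 261.6806]]
0.55 0.16 [[334.203  259.6421]]
```

```bash
python3 - <<'E'
from pl import *
plan([(.50,.3405,.165,89.4),(.50,.01,.165,167.3)],1.9)
E
```

```text
t 6.05 end [0.5001 0.0099 0.1652] 167.2837985787144 n 21
[{"tx":-0.0,"ty":-0.0,"tz":-1.6,"turn":-0.0},{"tx":-0.0,"ty":-0.0,"tz":-1.7,"turn":-0.0},{"tx":-0.0,"ty":-0.0,"tz":-1.6,"turn":-0.0},{"tx":-1.8,"ty":0.0,"tz":0.0,"turn":-4.3},{"tx":-1.9,"ty":-0.1,"tz":0.0,"turn":-4.4}]
[{"tx":-1.8,"ty":-0.3,"tz":0.0,"turn":-4.3},{"tx":-1.8,"ty":-0.4,"tz":0.0,"turn":-4.3},{"tx":-1.8,"ty":-0.5,"tz":0.0,"turn":-4.3},{"tx":-1.7,"ty":-0.6,"tz":0.0,"turn":-4.4},{"tx":-1.6,"ty":-0.8,"tz":0.0,"turn":-4.3}]
[{"tx":-1.6,"ty":-1.0,"tz":0.0,"turn":-4.3},{"tx":-1.5,"ty":-1.0,"tz":0.0,"turn":-4.4},{"tx":-1.5,"ty":-1.1,"tz":0.0,"turn":-4.3},{"tx":-1.3,"ty":-1.3,"tz":0.0,"turn":-4.3},{"tx":-1.3,"ty":-1.3,"tz":0.0,"turn":-4.3}]
[{"tx":-1.1,"ty":-1.5,"tz":0.0,"turn":-4.4},{"tx":-1.1,"ty":-1.5,"tz":0.0,"turn":-4.3},{"tx":-0.9,"ty":-1.6,"tz":0.0,"turn":-4.3},{"tx":-0.8,"ty":-1.6,"tz":0.0,"turn":-4.4},{"tx":-0.7,"ty":-1.7,"tz":0.0,"turn":-4.3}]
[{"tx":-0.5,"ty":-1.8,"tz":0.0,"turn":-4.3}]
```

Call:
apply_moves --plan '[{"tx": 0, "ty": 0, "tz": -1.2, "turn": 0, "gripper": 1}, {"tx": 0, "ty": 0, "tz": -1.7, "turn": 0, "gripper": 1}, {"tx": -0.3, "ty": 0, "tz": -1.6, "turn": 0, "gripper": 1}, {"tx": -1, "ty": 0, "tz": -0.5, "turn": -2, "gripper": 1}, {"tx": -1.6, "ty": -0.1, "tz": 0, "turn": -4, "gripper": 1}]'

```text
t: 6.55
tool_pos: [0.5004, 0.3125, 0.1685]
tool_rot: [[-0.097, 0.995, 0.003], [0.995, 0.097, 0.001], [0.001, 0.003, -1.0]]
ft_force: [-0.5, -0.9, -6.1]
grip_width: 0.164
```

Call:
apply_moves --plan '[{"tx": -1.9, "ty": -0.2, "tz": 0, "turn": -4.3, "gripper": 1}, {"tx": -1.8, "ty": -0.4, "tz": 0, "turn": -4.3, "gripper": 1}, {"tx": -1.8, "ty": -0.5, "tz": 0, "turn": -4.3, "gripper": 1}, {"tx": -1.7, "ty": -0.6, "tz": 0, "turn": -4.4, "gripper": 1}, {"tx": -1.7, "ty": -0.8, "tz": 0, "turn": -4.3, "gripper": 1}]'

```text
t: 7.05
tool_pos: [0.4973, 0.2184, 0.1675]
tool_rot: [[-0.457, 0.89, 0.001], [0.89, 0.457, 0.0], [-0.0, 0.001, -1.0]]
ft_force: [-0.0, 0.3, -5.5]
grip_width: 0.159
```

Call:
apply_moves --plan '[{"tx": -1.6, "ty": -1.0, "tz": 0, "turn": -4.3, "gripper": 1}, {"tx": -1.5, "ty": -1.0, "tz": 0, "turn": -4.4, "gripper": 1}, {"tx": -1.5, "ty": -1.1, "tz": 0, "turn": -4.3, "gripper": 1}, {"tx": -1.3, "ty": -1.3, "tz": 0, "turn": -4.3, "gripper": 1}, {"tx": -1.3, "ty": -1.3, "tz": 0, "turn": -4.3, "gripper": 1}]'

```text
t: 7.55
tool_pos: [0.4928, 0.1262, 0.1675]
tool_rot: [[-0.752, 0.659, 0.001], [0.659, 0.752, -0.0], [-0.001, 0.001, -1.0]]
ft_force: [-0.0, 0.0, -5.1]
grip_width: 0.161
```

```bash
python3 - <<'E'
from pl import *
st()
plan([(.50,.01,.165,167.3)],1.6)
E
```

```text
t 7.55 pos [0.4928 0.1262 0.1675] yaw 138.78 F [-0.0339  0.015  -5.1436] M [-0.0556  0.0144  0.0017] g 0.161 j [  1.   18.8  83.2  -0.   77.9 -47.8]
t 7.55 end [0.5006 0.0103 0.1645] 167.27930598741247 n 8
[{"tx":-1.0,"ty":-1.0,"tz":0.0,"turn":-3.6},{"tx":-1.0,"ty":-1.1,"tz":0.1,"turn":-3.5},{"tx":-0.9,"ty":-1.2,"tz":-0.0,"turn":-3.6},{"tx":-0.8,"ty":-1.2,"tz":0.0,"turn":-3.6},{"tx":-0.7,"ty":-1.2,"tz":0.1,"turn":-3.5}]
[{"tx":-0.7,"ty":-1.3,"tz":-0.0,"turn":-3.6},{"tx":-0.6,"ty":-1.4,"tz":0.0,"turn":-3.6},{"tx":-0.5,"ty":-1.3,"tz":0.1,"turn":-3.5}]
```

Call:
apply_moves --plan '[{"tx": -1.0, "ty": -1.0, "tz": 0, "turn": -3.6, "gripper": 1}, {"tx": -1.0, "ty": -1.1, "tz": 0, "turn": -3.6, "gripper": 1}, {"tx": -0.9, "ty": -1.2, "tz": 0, "turn": -3.6, "gripper": 1}, {"tx": -0.8, "ty": -1.3, "tz": 0, "turn": -3.6, "gripper": 1}, {"tx": -0.7, "ty": -1.3, "tz": 0.5, "turn": -3.6, "gripper": 1}]'

```text
t: 8.05
tool_pos: [0.4967, 0.0523, 0.163]
tool_rot: [[-0.919, 0.395, 0.003], [0.395, 0.919, -0.0], [-0.003, 0.001, -1.0]]
ft_force: [-0.0, 0.5, -4.9]
grip_width: 0.158
```

Call:
apply_moves --plan '[{"tx": -0.7, "ty": -1.3, "tz": 1.0, "turn": -3.5, "gripper": 1}, {"tx": -0.5, "ty": -1.2, "tz": 2.0, "turn": -3.5, "gripper": 1}, {"tx": -0.4, "ty": -0.9, "tz": 2.5, "turn": -3.5, "gripper": 1}, {"tx": -0.2, "ty": -0.4, "tz": 2.5, "turn": 0, "gripper": 1}, {"tx": 0, "ty": 0, "tz": 1.5, "turn": 0, "gripper": 1}]'

```text
t: 8.55
tool_pos: [0.5004, 0.0105, 0.0658]
tool_rot: [[-0.975, 0.224, -0.0], [0.224, 0.975, -0.0], [0.0, -0.0, -1.0]]
ft_force: [0.3, -0.4, -5.4]
grip_width: 0.158
```

```bash
python3 look.py k2 180 90 420 340 100 100 430 340
```

```text
t 8.55 pos [0.5004 0.0105 0.0658] yaw 167.05 F [ 0.2546 -0.3655 -5.3924] M [-0.0408 -0.0294 -0.003 ] g 0.158 j [-12.4  24.7  93.1  -0.   62.2 -89.4]
```

View pics/k2.png

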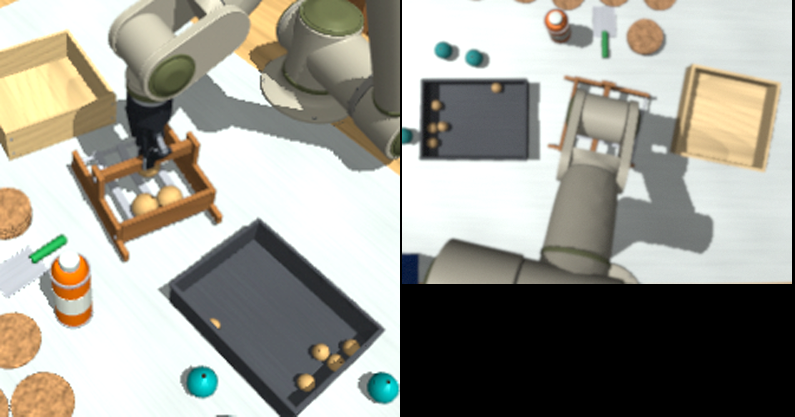

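Call:
apply_moves --plan '[{"tx": 0, "ty": 0, "tz": 0.8, "turn": 0, "gripper": 1}, {"tx": 0, "ty": 0, "tz": 0.5, "turn": 0, "gripper": 1}, {"tx": 0, "ty": 0, "tz": 0.3, "turn": 0, "gripper": 1}]'

```text
t: 8.95
tool_pos: [0.5006, 0.0112, 0.0506]
tool_rot: [[-0.975, 0.223, 0.001], [0.223, 0.975, -0.0], [-0.001, -0.0, -1.0]]
ft_force: [1.0, -1.5, -4.3]
grip_width: 0.162
```

Call:
apply_moves --plan '[{"tx": 0, "ty": 0, "tz": 0.2, "turn": 0, "gripper": 1}, {"tx": 0, "ty": 0, "tz": 0, "turn": 0, "gripper": 1}]'

```text
t: 9.15
tool_pos: [0.5007, 0.0112, 0.0505]
tool_rot: [[-0.975, 0.223, 0.002], [0.223, 0.975, -0.001], [-0.002, -0.0, -1.0]]
ft_force: [-5.5, 0.4, 13.3]
grip_width: 0.158
```

Call:
apply_moves --plan '[{"tx": 0, "ty": 0, "tz": 0, "turn": 0, "gripper": 0.4}, {"tx": 0, "ty": 0, "tz": 0, "turn": 0, "gripper": 0.4}, {"tx": 0, "ty": 0, "tz": -2, "turn": 0, "gripper": 0.4}, {"tx": 0, "ty": 0, "tz": -4, "turn": 0, "gripper": 0.4}, {"tx": 0, "ty": 0, "tz": -4.5, "turn": 4, "gripper": 0.4}]'

```text
t: 9.65
tool_pos: [0.4999, 0.0113, 0.1543]
tool_rot: [[-0.957, 0.292, -0.002], [0.292, 0.957, 0.0], [0.002, -0.0, -1.0]]
ft_force: [0.9, -1.1, 0.8]
grip_width: 0.603
```

```bash
python3 - <<'E'
from pl import *
st()
T=pose(.5006,.0125,77.05)
p=(T@np.array([.105,.095,0,1]))[:3];print(p)
plan([(p[0]-.02,p[1],.17,77.05)],4.5)
E
```

```text
t 9.65 pos [0.4999 0.0113 0.1543] yaw 163.04 F [ 0.9044 -1.1413  0.7683] M [ 0.0195 -0.0663 -0.0192] g 0.603 j [-12.3  18.7  85.7   0.   75.7 -85.3]
[0.4315 0.1361 0.    ]
t 9.65 end [0.4114 0.1359 0.1703] 77.04353481362746 n 12
[{"tx":1.0,"ty":0.8,"tz":-0.1,"turn":7.2},{"tx":1.1,"ty":0.6,"tz":-0.2,"turn":7.1},{"tx":1.2,"ty":0.5,"tz":-0.1,"turn":7.2},{"tx":1.2,"ty":0.4,"tz":-0.1,"turn":7.2},{"tx":1.3,"ty":0.2,"tz":-0.2,"turn":7.1}]
[{"tx":1.2,"ty":0.0,"tz":-0.1,"turn":7.2},{"tx":1.3,"ty":-0.1,"tz":-0.1,"turn":7.2},{"tx":1.3,"ty":-0.3,"tz":-0.1,"turn":7.1},{"tx":1.2,"ty":-0.4,"tz":-0.2,"turn":7.2},{"tx":1.1,"ty":-0.5,"tz":-0.1,"turn":7.2}]
[{"tx":1.1,"ty":-0.8,"tz":-0.1,"turn":7.1},{"tx":0.9,"ty":-0.8,"tz":-0.2,"turn":7.2}]
```

Call:
apply_moves --plan '[{"tx": 1.0, "ty": 0.8, "tz": 0, "turn": 7.2, "gripper": 0.4}, {"tx": 1.1, "ty": 0.6, "tz": 0, "turn": 7.1, "gripper": 0.4}, {"tx": 1.2, "ty": 0.5, "tz": 0, "turn": 7.2, "gripper": 0.4}, {"tx": 1.2, "ty": 0.4, "tz": 0, "turn": 7.2, "gripper": 0.4}, {"tx": 1.3, "ty": 0.2, "tz": 0, "turn": 7.1, "gripper": 0.4}]'

```text
t: 10.15
tool_pos: [0.4633, 0.0638, 0.1537]
tool_rot: [[-0.602, 0.799, 0.001], [0.799, 0.602, -0.0], [-0.001, 0.001, -1.0]]
ft_force: [-0.1, 0.0, 0.1]
grip_width: 0.597
```

Call:
apply_moves --plan '[{"tx": 1.2, "ty": 0, "tz": 0, "turn": 7.2, "gripper": 0.4}, {"tx": 1.3, "ty": -0.1, "tz": 0, "turn": 7.2, "gripper": 0.4}, {"tx": 1.3, "ty": -0.3, "tz": 0, "turn": 7.1, "gripper": 0.4}, {"tx": 1.2, "ty": -0.4, "tz": 0, "turn": 7.2, "gripper": 0.4}, {"tx": 1.1, "ty": -0.5, "tz": 0, "turn": 7.2, "gripper": 0.4}]'

```text
t: 10.65
tool_pos: [0.427, 0.1156, 0.1537]
tool_rot: [[-0.019, 1.0, 0.001], [1.0, 0.019, 0.0], [0.0, 0.001, -1.0]]
ft_force: [-0.9, 0.1, 0.2]
grip_width: 0.598
```

Call:
apply_moves --plan '[{"tx": 1.1, "ty": -0.8, "tz": 0, "turn": 7.1, "gripper": 0.4}, {"tx": 0.9, "ty": -0.8, "tz": 0, "turn": 7.2, "gripper": 0.4}, {"tx": 0, "ty": 0, "tz": 0, "turn": 0, "gripper": 0.4}]'

```text
t: 10.95
tool_pos: [0.4113, 0.1365, 0.1537]
tool_rot: [[0.223, 0.975, 0.001], [0.975, -0.223, 0.0], [0.0, 0.001, -1.0]]
ft_force: [0.1, -0.0, -0.2]
grip_width: 0.599
```

```bash
python3 look.py k3 210 140 330 260 200 130 320 250
```

```text
t 10.95 pos [0.4113 0.1365 0.1537] yaw 77.12 F [ 0.0959 -0.0112 -0.1952] M [ 0.0128 -0.0198 -0.0233] g 0.599 j [ 2.6 12.2 95.3  0.  72.4 15.5]
```

View pics/k3.png

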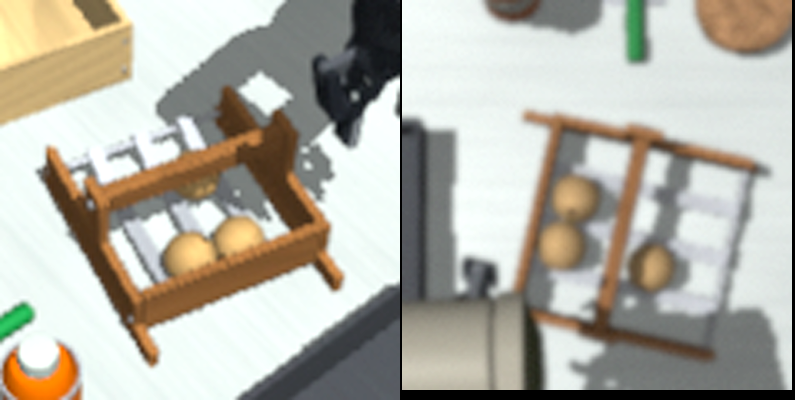

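Three large beads sit in the sieve (scene crop (190,257), (240,238), (200,185)); the sieve is flat on the sheet. Now I fit its pose precisely.

```bash
cat > ov.py <<'E'
from pl import *
import sys
n=sys.argv[1];x,y,yw,z=map(float,sys.argv[2:6])
s=cv2.imread(f'pics/{n}_s.png');t=cv2.imread(f'pics/{n}_t.png')
a=crop(s,210,140,330,260,5);draw(a,'scene',pose(x,y,yw,z),SIEVE,(0,255,0),np.array([210,140]),5)
b=crop(t,200,130,320,250,5);draw(b,'top',pose(x,y,yw,z),SIEVE,(0,255,0),np.array([200,130]),5)
w=np.hstack([a,b]);cv2.imwrite('pics/ov.png',cv2.resize(w,(798,400)))
E
cat > fit2.py <<'E'
from pl import *
from scipy.optimize import least_squares
k=400/120
def S(p):return np.array([(p[0]+.5)/k-.5+210,(p[1]+.5)/k-.5+140])
k2=390/120
def Tt(p):return np.array([(p[0]-402+.5)/k2-.5+200,(p[1]+.5)/k2-.5+130])
C=[('scene',S((152,357)),(.12,-.095,.011)),('scene',S((336,278)),(.12,.095,.011)),('scene',S((95,190)),(0,-.095,.115)),('scene',S((285,122)),(0,.095,.115)),
('top',Tt((527,116)),(.12,-.095,.022)),('top',Tt((767,170)),(-.12,-.095,.022)),('top',Tt((712,355)),(-.12,.095,.022)),('top',Tt((645,133)),(0,-.095,.115)),('top',Tt((598,330)),(0,.095,.115))]
f=lambda p:np.concatenate([(proj(n,(pose(p[0],p[1],p[2]*10)@np.r_[P,1])[:3])[0]-u) for n,u,P in C])
o=least_squares(f,[.5,.01,7.7]);print(o.x,o.fun.reshape(-1,2).round(1).tolist())
x,y,yw=o.x[0],o.x[1],o.x[2]*10
print((pose(x,y,yw)@np.array([.105,.095,0,1]))[:3])
E
python3 fit2.py; python3 ov.py k3 .5006 .0125 77.05 0
```

```text
[0.4991 0.0103 7.6608] [[-0.2, 0.4], [0.1, 1.8], [-0.4, -0.5], [-0.4, -0.3], [-0.5, -0.8], [-1.9, -0.1], [1.6, 0.7], [0.7, -0.2], [0.3, 1.9]]
[0.431  0.1344 0.    ]
```

View pics/ov.png

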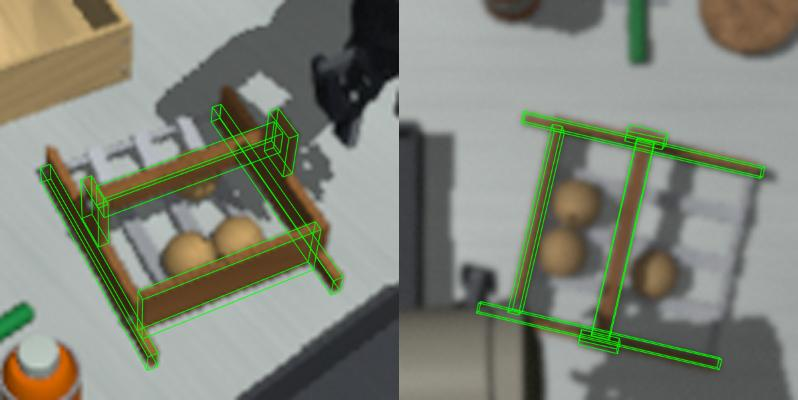

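Call:
apply_moves --plan '[{"tx": 0.2, "ty": 1.0, "tz": 2, "turn": 0, "gripper": 0.65}, {"tx": 0.2, "ty": 0.9, "tz": 3, "turn": 0, "gripper": 0.65}, {"tx": 0, "ty": 0, "tz": 3.5, "turn": 0, "gripper": 0.65}, {"tx": 0, "ty": 0, "tz": 3, "turn": 0, "gripper": 0.65}, {"tx": 0, "ty": 0, "tz": 1.5, "turn": 0, "gripper": 0.65}]'

```text
t: 11.55
tool_pos: [0.4307, 0.1347, 0.0213]
tool_rot: [[0.221, 0.975, -0.003], [0.975, -0.221, -0.0], [-0.001, -0.003, -1.0]]
ft_force: [0.6, -0.6, -0.1]
grip_width: 0.348
```

```bash
python3 look.py k4 210 140 330 260 200 130 320 250
```

```text
t 11.55 pos [0.4307 0.1347 0.0213] yaw 77.23 F [ 0.6228 -0.574  -0.1318] M [-0.0362 -0.0471  0.0217] g 0.348 j [  2.3  24.9 103.6  -0.   51.7  15. ]
```

View pics/k4.png

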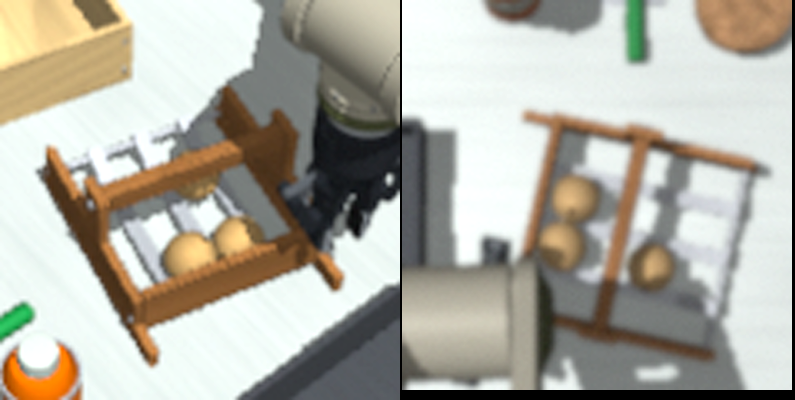

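```bash
python3 - <<'E'
from pl import *
s=cv2.imread('pics/k4_s.png')
a=crop(s,280,180,330,230,12);a=np.clip(a.astype(float)*2,0,255).astype(np.uint8)
p=np.array([.4307,.1347,.0213])
T=pose(.5,.011,76.9)
for q,c in((p,(0,0,255)),(p+[0,0,.028],(0,255,0)),((T@[.105,.095,.022,1])[:3],(255,0,0))):
    u=proj('scene',q)[0];cv2.circle(a,tuple(int((v-w+.5)*12) for v,w in zip(u,(280,180))),4,c,-1)
cv2.imwrite('pics/g7.png',a)
E
```

```text
(no output)
```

View pics/g7.png

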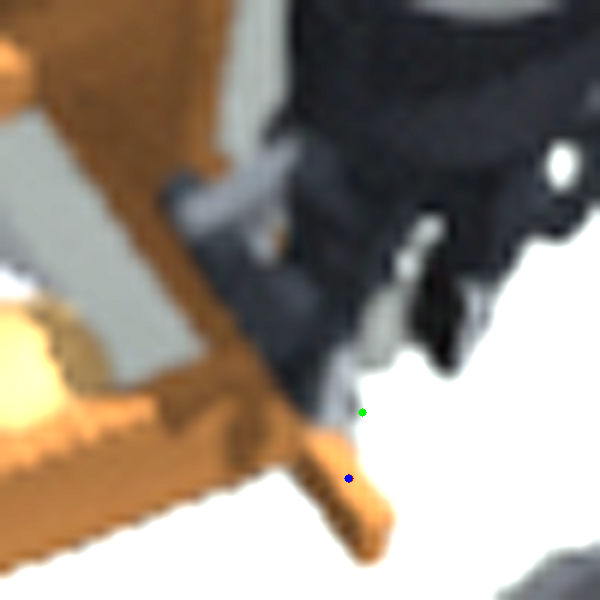

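Call:
apply_moves --plan '[{"tx": 0.3, "ty": 0, "tz": 1.2, "turn": 0, "gripper": 0.65}, {"tx": 0, "ty": 0, "tz": 1.2, "turn": 0, "gripper": 0.65}, {"tx": 0, "ty": 0, "tz": 1.0, "turn": 0, "gripper": 0.65}, {"tx": 0, "ty": 0, "tz": 0, "turn": 0, "gripper": 0.65}]'

```text
t: 12.05
tool_pos: [0.4319, 0.1381, -0.0109]
tool_rot: [[0.223, 0.975, -0.001], [0.975, -0.223, -0.0], [-0.0, -0.001, -1.0]]
ft_force: [-0.1, -0.3, -0.6]
grip_width: 0.352
```

```bash
python3 look.py k5 210 140 330 260 200 130 320 250;python3 - <<'E'
from pl import *
s=cv2.imread('pics/k5_s.png')
a=crop(s,280,180,330,230,12);a=np.clip(a.astype(float)*2,0,255).astype(np.uint8)
cv2.imwrite('pics/g8.png',a)
E
```

```text
t 12.05 pos [ 0.4319  0.1381 -0.0109] yaw 77.13 F [-0.1312 -0.2597 -0.5872] M [ 0.0181 -0.0569 -0.0203] g 0.352 j [  2.7  28.3 105.2  -0.   46.5  15.6]
```

View pics/g8.png

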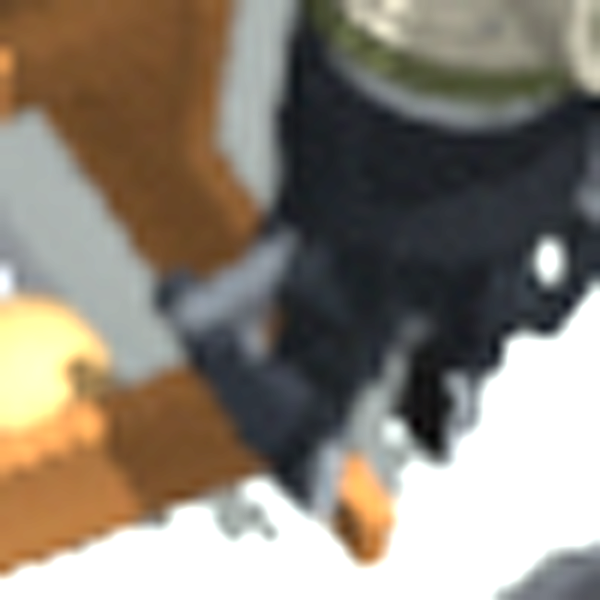

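Call:
apply_moves --plan '[{"tx": 0, "ty": 0, "tz": 0.6, "turn": 0, "gripper": 0.65}, {"tx": 0, "ty": 0, "tz": 0.5, "turn": 0, "gripper": 0.65}, {"tx": 0, "ty": 0, "tz": 0, "turn": 0, "gripper": 0.8}, {"tx": 0, "ty": 0, "tz": 0, "turn": 0, "gripper": 1}, {"tx": 0, "ty": 0, "tz": 0, "turn": 0, "gripper": 1}]' --force 120

```text
t: 12.65
tool_pos: [0.4317, 0.1383, -0.0213]
tool_rot: [[0.223, 0.975, -0.0], [0.975, -0.223, -0.0], [-0.0, -0.0, -1.0]]
ft_force: [-1.7, -0.7, 3.3]
grip_width: 0.046
```

Call:
apply_moves --plan '[{"tx": 0, "ty": 0, "tz": 0, "turn": 0, "gripper": 1}, {"tx": 0, "ty": 0, "tz": 0, "turn": 0, "gripper": 1}]' --force 120

```text
t: 12.85
tool_pos: [0.4317, 0.1383, -0.0214]
tool_rot: [[0.223, 0.975, -0.0], [0.975, -0.223, -0.0], [-0.0, -0.0, -1.0]]
ft_force: [-3.1, -0.2, 5.3]
grip_width: 0.044
```

```bash
python3 look.py k6 210 140 330 260 200 130 320 250;python3 - <<'E'
from pl import *
s=cv2.imread('pics/k6_s.png')
a=crop(s,280,180,330,230,12);a=np.clip(a.astype(float)*2,0,255).astype(np.uint8)
cv2.imwrite('pics/g9.png',a)
E
```

```text
t 12.85 pos [ 0.4317  0.1383 -0.0214] yaw 77.10 F [-3.0716 -0.1569  5.3198] M [-0.0087  0.3403 -0.0204] g 0.044 j [  2.7  29.5 105.8  -0.   44.7  15.6]
```

View pics/g9.png

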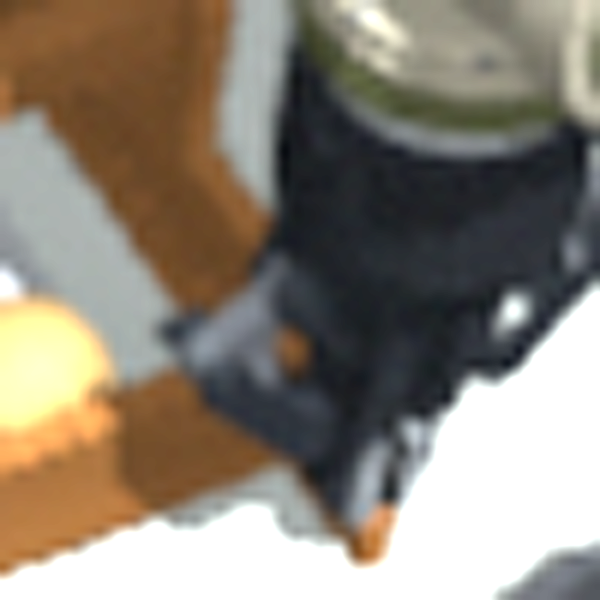

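Call:
apply_moves --plan '[{"tx": 0, "ty": 0, "tz": -0.5, "turn": 0, "gripper": 1}, {"tx": 0, "ty": 0, "tz": -0.7, "turn": 0, "gripper": 1}, {"tx": 0, "ty": 0, "tz": -0.8, "turn": 0, "gripper": 1}, {"tx": 0, "ty": 0, "tz": 0, "turn": 0, "gripper": 1}]'

```text
t: 13.35
tool_pos: [0.4323, 0.1384, -0.0005]
tool_rot: [[0.223, 0.975, 0.002], [0.975, -0.223, 0.0], [0.001, 0.002, -1.0]]
ft_force: [-0.2, 0.3, -3.7]
grip_width: 0.045
```

```bash
python3 look.py k7 210 140 330 260 200 130 320 250
```

```text
t 13.35 pos [ 0.4323  0.1384 -0.0005] yaw 77.09 F [-0.2313  0.3101 -3.7243] M [ 0.1311  0.0773 -0.0231] g 0.045 j [  2.7  27.2 104.7   0.   48.   15.6]
```

View pics/k7.png

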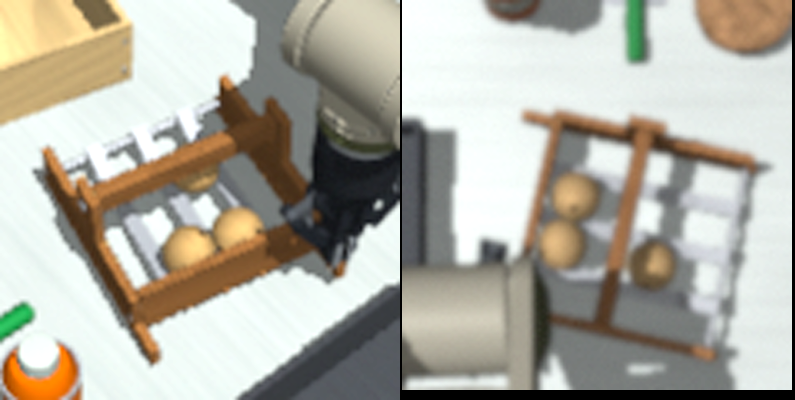

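Call:
apply_moves --plan '[{"tx": 0, "ty": 0, "tz": 0.8, "turn": 0, "gripper": 1}, {"tx": 0, "ty": 0, "tz": 0.8, "turn": 0, "gripper": 1}, {"tx": 0, "ty": 0, "tz": 0.4, "turn": 0, "gripper": 1}, {"tx": 0, "ty": 0, "tz": 0, "turn": 0, "gripper": 0.75}, {"tx": 0, "ty": 0, "tz": 0, "turn": 0, "gripper": 0.75}]'

```text
t: 13.95
tool_pos: [0.432, 0.1382, -0.0219]
tool_rot: [[0.223, 0.975, 0.0], [0.975, -0.223, -0.0], [-0.0, 0.0, -1.0]]
ft_force: [0.4, 1.0, -0.5]
grip_width: 0.251
```

Call:
apply_moves --plan '[{"tx": 0, "ty": 0, "tz": 0.4, "turn": 0, "gripper": 0.8}, {"tx": 0, "ty": 0, "tz": 0.2, "turn": 0, "gripper": 1}, {"tx": 0, "ty": 0, "tz": 0, "turn": 0, "gripper": 1}, {"tx": 0, "ty": 0, "tz": 0, "turn": 0, "gripper": 1}]' --force 120

```text
t: 14.35
tool_pos: [0.4318, 0.1383, -0.027]
tool_rot: [[0.223, 0.975, 0.001], [0.975, -0.223, -0.0], [0.0, 0.001, -1.0]]
ft_force: [-3.8, -0.9, 15.8]
grip_width: 0.068
```

Call:
apply_moves --plan '[{"tx": 0, "ty": 0, "tz": -0.5, "turn": 0, "gripper": 1}, {"tx": 0, "ty": 0, "tz": -0.8, "turn": 0, "gripper": 1}, {"tx": 0, "ty": 0, "tz": -0.8, "turn": 0, "gripper": 1}, {"tx": 0, "ty": 0, "tz": 0, "turn": 0, "gripper": 1}]'

```text
t: 14.75
tool_pos: [0.432, 0.1384, -0.0058]
tool_rot: [[0.223, 0.975, 0.001], [0.975, -0.223, 0.0], [0.001, 0.001, -1.0]]
ft_force: [0.3, -0.8, -5.2]
grip_width: 0.069
```

```bash
python3 look.py k8 210 140 330 260 200 130 320 250
```

```text
t 14.75 pos [ 0.432   0.1384 -0.0058] yaw 77.09 F [ 0.2556 -0.7637 -5.2086] M [ 0.3397  0.3456 -0.0823] g 0.069 j [  2.7  27.8 105.    0.   47.2  15.6]
```

View pics/k8.png

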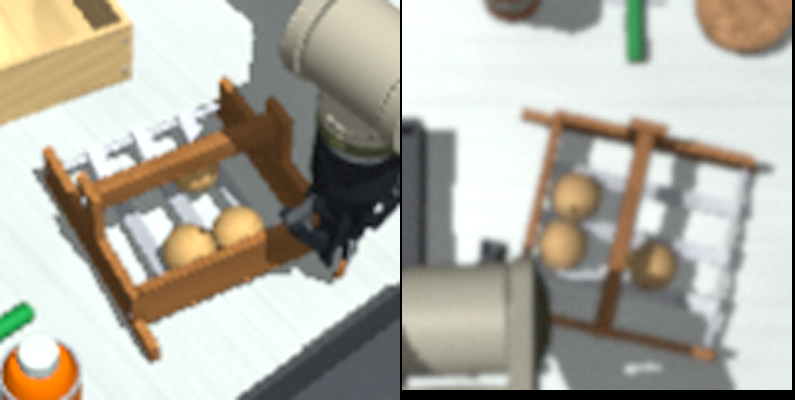

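Call:
apply_moves --plan '[{"tx": 0, "ty": 0, "tz": -0.8, "turn": 0, "gripper": 1}, {"tx": 0, "ty": 0, "tz": -1.2, "turn": 0, "gripper": 1}, {"tx": 0, "ty": 0, "tz": -1.5, "turn": 0, "gripper": 1}, {"tx": 0, "ty": 0, "tz": -1, "turn": 0, "gripper": 1}, {"tx": 0, "ty": 0, "tz": 0, "turn": 0, "gripper": 1}]'

```text
t: 15.35
tool_pos: [0.4324, 0.1384, 0.0395]
tool_rot: [[0.223, 0.975, 0.002], [0.975, -0.223, 0.0], [0.001, 0.002, -1.0]]
ft_force: [0.5, 0.4, -5.4]
grip_width: 0.067
```

```bash
python3 look.py k9 210 140 330 260 200 130 320 250
```

```text
t 15.35 pos [0.4324 0.1384 0.0395] yaw 77.10 F [ 0.5112  0.4047 -5.443 ] M [ 0.5131  0.3356 -0.1338] g 0.067 j [  2.7  23.2 102.2   0.   54.5  15.6]
```

View pics/k9.png

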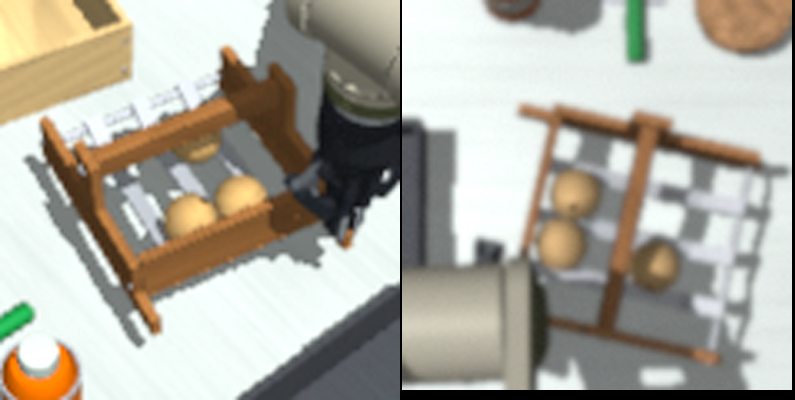

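Call:
apply_moves --plan '[{"tx": -0.3, "ty": 0.1, "tz": -1.5, "turn": 0, "gripper": 1}, {"tx": -0.8, "ty": 0.2, "tz": -2, "turn": 0, "gripper": 1}, {"tx": -1.3, "ty": 0.3, "tz": -2, "turn": 0, "gripper": 1}, {"tx": -1.7, "ty": 0.4, "tz": -1.5, "turn": 0, "gripper": 1}, {"tx": -2.0, "ty": 0.5, "tz": -0.8, "turn": 0, "gripper": 1}]'

```text
t: 15.95
tool_pos: [0.4326, 0.0751, 0.1168]
tool_rot: [[0.222, 0.975, -0.0], [0.975, -0.222, 0.0], [0.0, -0.0, -1.0]]
ft_force: [1.2, -0.1, -4.5]
grip_width: 0.067
```

Call:
apply_moves --plan '[{"tx": -2.2, "ty": 0.6, "tz": 0, "turn": 0, "gripper": 1}, {"tx": -2.2, "ty": 0.6, "tz": 0, "turn": 0, "gripper": 1}, {"tx": -2.2, "ty": 0.6, "tz": 0, "turn": 0, "gripper": 1}, {"tx": -2.2, "ty": 0.6, "tz": 0, "turn": 0, "gripper": 1}, {"tx": -2.2, "ty": 0.6, "tz": 0, "turn": 0, "gripper": 1}]'

```text
t: 16.45
tool_pos: [0.4367, -0.0391, 0.1155]
tool_rot: [[0.223, 0.975, -0.002], [0.975, -0.223, 0.001], [0.0, -0.003, -1.0]]
ft_force: [-0.6, 0.3, -5.5]
grip_width: 0.067
```

Call:
apply_moves --plan '[{"tx": -2.2, "ty": 0.6, "tz": 0, "turn": 0, "gripper": 1}, {"tx": -2.2, "ty": 0.6, "tz": 0, "turn": 0, "gripper": 1}, {"tx": -2.0, "ty": 0.5, "tz": 0, "turn": 0, "gripper": 1}, {"tx": -1.6, "ty": 0.4, "tz": 0, "turn": 0, "gripper": 1}, {"tx": -1.0, "ty": 0.3, "tz": 0, "turn": 0, "gripper": 1}]'

```text
t: 16.95
tool_pos: [0.4401, -0.1323, 0.1155]
tool_rot: [[0.224, 0.975, -0.002], [0.975, -0.224, 0.001], [0.001, -0.002, -1.0]]
ft_force: [-0.8, -0.3, -5.6]
grip_width: 0.062
```

```bash
python3 look.py k10 140 60 330 250 240 130 440 330
```

```text
t 16.95 pos [ 0.4401 -0.1323  0.1155] yaw 77.04 F [-0.8009 -0.3204 -5.6359] M [0.6657 0.3968 0.1646] g 0.062 j [-31.5  17.4  95.2  -0.   67.6 -18.6]
```

View pics/k10.png

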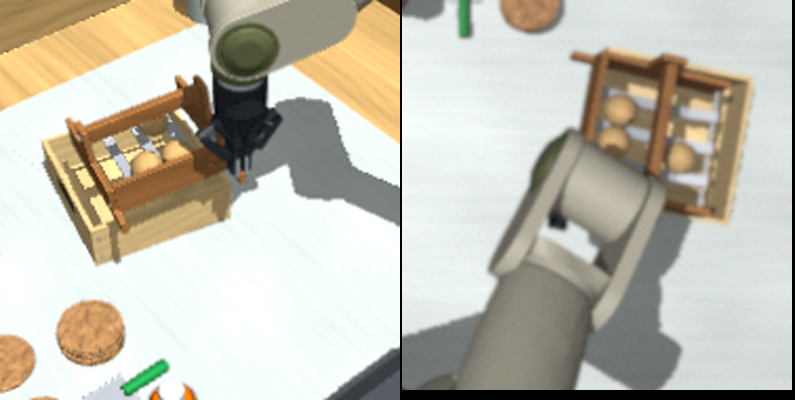

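Call:
apply_moves --plan '[{"tx": -1.0, "ty": 0.2, "tz": 0.3, "turn": 0, "gripper": 1}, {"tx": -1.2, "ty": 0.3, "tz": 0.5, "turn": 0, "gripper": 1}, {"tx": -1.2, "ty": 0.2, "tz": 0.8, "turn": 0, "gripper": 1}, {"tx": -0.6, "ty": 0.1, "tz": 0.8, "turn": 0, "gripper": 1}, {"tx": 0, "ty": 0, "tz": 0.3, "turn": 0, "gripper": 1}]'

```text
t: 17.55
tool_pos: [0.439, -0.1728, 0.0881]
tool_rot: [[0.225, 0.974, -0.002], [0.974, -0.225, 0.001], [0.001, -0.002, -1.0]]
ft_force: [-0.5, 0.6, -5.0]
grip_width: 0.069
```

```bash
python3 look.py k11 140 60 330 250 240 130 440 330
```

```text
t 17.55 pos [ 0.439  -0.1728  0.0881] yaw 77.02 F [-0.5214  0.5882 -5.0113] M [ 0.6143  0.4874 -0.0936] g 0.069 j [-35.9  20.6  95.7  -0.   63.9 -22.9]
```

View pics/k11.png

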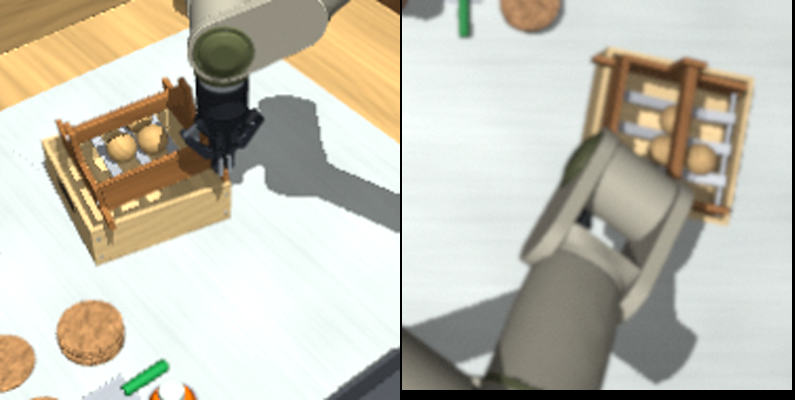

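Call:
apply_moves --plan '[{"tx": 0, "ty": 0, "tz": 0.5, "turn": 0, "gripper": 1}, {"tx": 0, "ty": 0, "tz": 0, "turn": 0, "gripper": 1}, {"tx": 0, "ty": 0, "tz": 0, "turn": 0, "gripper": 1}]' --force 80

```text
t: 17.95
tool_pos: [0.4397, -0.172, 0.0845]
tool_rot: [[0.223, 0.975, -0.0], [0.975, -0.223, 0.0], [0.0, -0.0, -1.0]]
ft_force: [0.1, 0.9, -5.3]
grip_width: 0.067
```

```bash
python3 look.py k12 140 60 330 250 240 130 440 330
```

```text
t 17.95 pos [ 0.4397 -0.172   0.0845] yaw 77.12 F [ 0.1219  0.9229 -5.3385] M [ 0.7097  0.3092 -0.0705] g 0.067 j [-35.8  20.8  96.    0.   63.2 -22.9]
```

View pics/k12.png

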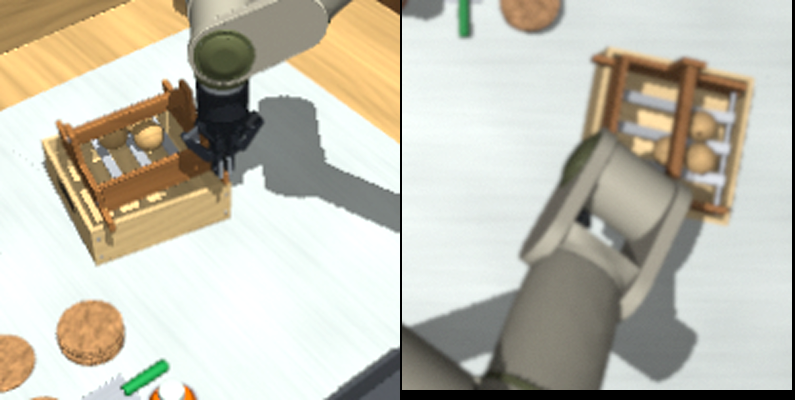

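Call:
apply_moves --plan '[{"tx": 0, "ty": 0, "tz": 0, "turn": 0, "gripper": 1}, {"tx": 0, "ty": 0, "tz": 0, "turn": 0, "gripper": 1}, {"tx": 0, "ty": 0, "tz": 0, "turn": 0, "gripper": 1}]' --force 50

```text
t: 18.35
tool_pos: [0.4397, -0.1723, 0.0845]
tool_rot: [[0.223, 0.975, 0.0], [0.975, -0.223, -0.0], [-0.0, 0.0, -1.0]]
ft_force: [0.0, -0.9, -6.0]
grip_width: 0.063
```

```bash
python3 look.py k13 140 60 330 250 240 130 440 330
```

```text
t 18.35 pos [ 0.4397 -0.1723  0.0845] yaw 77.10 F [ 0.0101 -0.9036 -5.9804] M [0.8415 0.2751 0.0448] g 0.063 j [-35.8  20.8  96.    0.   63.2 -22.9]
```

View pics/k13.png

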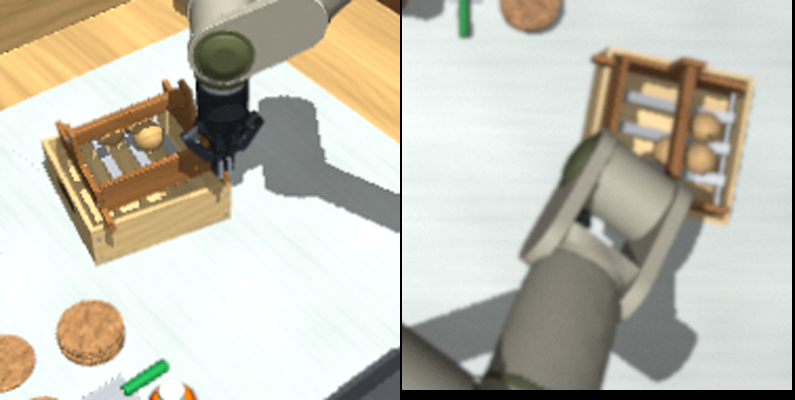

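Call:
apply_moves --plan '[{"tx": 0, "ty": 0, "tz": 0, "turn": 0, "gripper": 1}, {"tx": 0, "ty": 0, "tz": 0, "turn": 0, "gripper": 1}, {"tx": 0, "ty": 0, "tz": 0, "turn": 0, "gripper": 1}]' --force 30

```text
t: 18.75
tool_pos: [0.4397, -0.1723, 0.0844]
tool_rot: [[0.223, 0.975, 0.0], [0.975, -0.223, 0.0], [0.0, 0.0, -1.0]]
ft_force: [0.3, -0.1, -5.2]
grip_width: 0.066
```

```bash
python3 look.py k14 140 60 330 250 240 130 440 330
```

```text
t 18.75 pos [ 0.4397 -0.1723  0.0844] yaw 77.10 F [ 0.3443 -0.1042 -5.1727] M [ 0.8004  0.25   -0.0413] g 0.066 j [-35.8  20.8  96.    0.   63.2 -22.9]
```

View pics/k14.png

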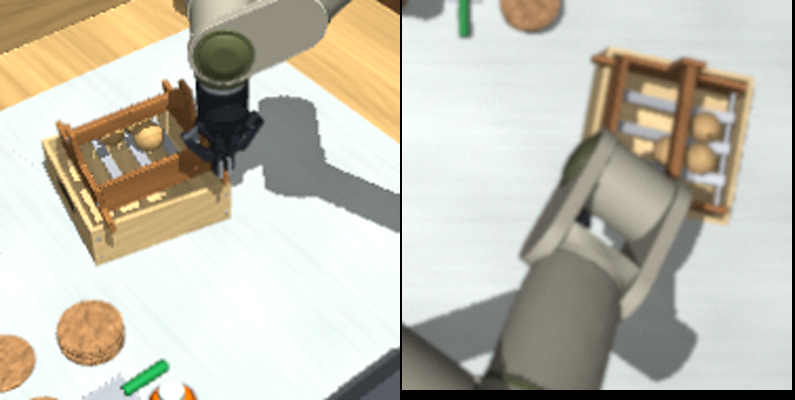

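Call:
apply_moves --plan '[{"tx": 0, "ty": 0, "tz": 0, "turn": 0, "gripper": 0.94}, {"tx": 0, "ty": 0, "tz": 0, "turn": 0, "gripper": 0.94}]' --force 20

```text
t: 19.05
tool_pos: [0.4396, -0.1723, 0.0844]
tool_rot: [[0.223, 0.975, -0.0], [0.975, -0.223, 0.0], [0.0, -0.0, -1.0]]
ft_force: [0.4, 0.9, -5.5]
grip_width: 0.066
```

Call:
apply_moves --plan '[{"tx": 0, "ty": 0, "tz": 0.4, "turn": 0, "gripper": 0.94}, {"tx": 0, "ty": 0, "tz": 0.4, "turn": 0, "gripper": 0.94}, {"tx": 0, "ty": 0, "tz": 0, "turn": 0, "gripper": 0.94}]' --force 20

```text
t: 19.35
tool_pos: [0.4393, -0.172, 0.0757]
tool_rot: [[0.223, 0.975, -0.001], [0.975, -0.223, 0.001], [0.001, -0.001, -1.0]]
ft_force: [-0.3, -0.2, -6.0]
grip_width: 0.068
```

```bash
python3 look.py k15 140 60 260 180 240 130 440 330
```

```text
t 19.35 pos [ 0.4393 -0.172   0.0757] yaw 77.10 F [-0.256  -0.1588 -6.0115] M [0.835  0.2807 0.1525] g 0.068 j [-35.8  21.5  96.7   0.   61.9 -22.9]
```

View pics/k15.png

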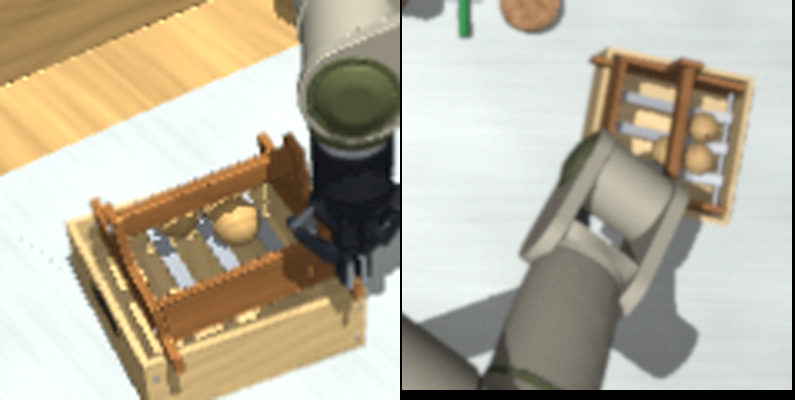

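Call:
apply_moves --plan '[{"tx": 0, "ty": 0, "tz": 0.5, "turn": 0, "gripper": 0.94}, {"tx": 0, "ty": 0, "tz": 0.5, "turn": 0, "gripper": 0.94}, {"tx": 0, "ty": 0, "tz": 0.3, "turn": 0, "gripper": 0.94}, {"tx": 0, "ty": 0, "tz": 0, "turn": 0, "gripper": 0.94}]'

```text
t: 19.85
tool_pos: [0.4398, -0.1724, 0.0632]
tool_rot: [[0.223, 0.975, 0.0], [0.975, -0.223, -0.0], [-0.0, 0.0, -1.0]]
ft_force: [-0.5, 0.3, -3.9]
grip_width: 0.065
```

```bash
python3 look.py k16 140 60 260 180 240 130 440 330
```

```text
t 19.85 pos [ 0.4398 -0.1724  0.0632] yaw 77.09 F [-0.5424  0.3091 -3.8726] M [ 0.6096 -0.0287 -0.1144] g 0.065 j [-35.8  22.6  97.6   0.   59.8 -22.9]
```

View pics/k16.png

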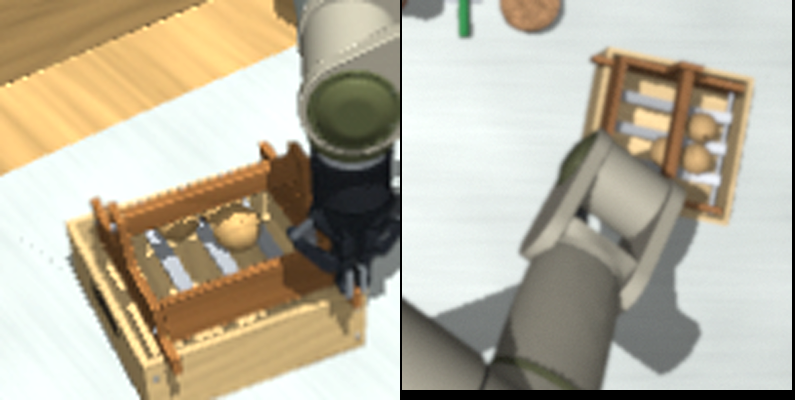

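Call:
apply_moves --plan '[{"tx": 0, "ty": 0, "tz": 0, "turn": 0, "gripper": 0.925}, {"tx": 0, "ty": 0, "tz": 0, "turn": 0, "gripper": 0.925}, {"tx": 0, "ty": 0, "tz": 0, "turn": 0, "gripper": 0.925}]' --force 20

```text
t: 20.25
tool_pos: [0.4399, -0.1734, 0.064]
tool_rot: [[0.224, 0.975, 0.001], [0.975, -0.224, -0.002], [-0.002, 0.001, -1.0]]
ft_force: [-2.9, -3.1, 1.5]
grip_width: 0.079
```

```bash
python3 look.py k17 140 60 260 180 240 130 440 330
```

```text
t 20.25 pos [ 0.4399 -0.1734  0.064 ] yaw 77.08 F [-2.9285 -3.0757  1.4527] M [-0.2808  0.5    -0.4376] g 0.079 j [-35.8  22.5  97.6  -0.1  59.8 -22.9]
```

View pics/k17.png

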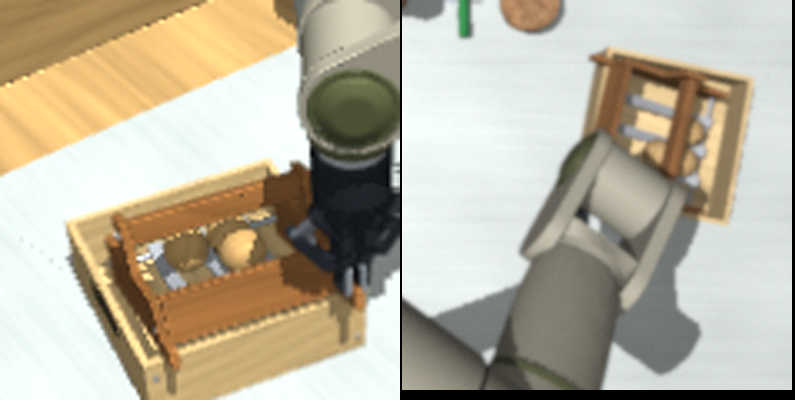

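Call:
apply_moves --plan '[{"tx": 0, "ty": 0, "tz": 0, "turn": 0, "gripper": 0.87}, {"tx": 0, "ty": 0, "tz": 0.4, "turn": 0, "gripper": 0.87}, {"tx": 0, "ty": 0, "tz": 0.4, "turn": 0, "gripper": 0.87}, {"tx": 0, "ty": 0, "tz": 0, "turn": 0, "gripper": 0.87}]' --force 20

```text
t: 20.75
tool_pos: [0.4397, -0.1721, 0.0549]
tool_rot: [[0.223, 0.975, -0.0], [0.975, -0.223, 0.0], [0.0, -0.0, -1.0]]
ft_force: [1.6, -0.2, -0.6]
grip_width: 0.131
```

```bash
python3 look.py k18 150 60 250 180 300 130 420 250
```

```text
t 20.75 pos [ 0.4397 -0.1721  0.0549] yaw 77.12 F [ 1.5624 -0.1514 -0.5987] M [-0.0406 -0.0795  0.0472] g 0.131 j [-35.8  23.3  98.2   0.   58.5 -22.9]
```

View pics/k18.png

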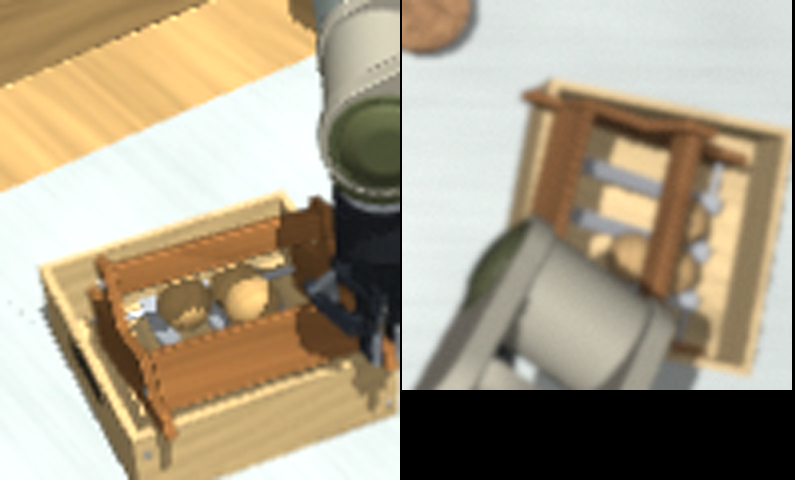

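Call:
apply_moves --plan '[{"tx": 0, "ty": 0, "tz": 0, "turn": 0, "gripper": 1}, {"tx": 0, "ty": 0, "tz": 0, "turn": 0, "gripper": 1}, {"tx": 0, "ty": 0, "tz": 0, "turn": 0, "gripper": 1}]' --force 100

```text
t: 21.15
tool_pos: [0.4392, -0.1722, 0.0554]
tool_rot: [[0.223, 0.975, -0.001], [0.975, -0.223, 0.0], [0.0, -0.001, -1.0]]
ft_force: [-3.3, -0.4, 0.4]
grip_width: 0.09
```

Call:
apply_moves --plan '[{"tx": -0.6, "ty": 0, "tz": -0.1, "turn": 0, "gripper": 1}, {"tx": -0.8, "ty": 0, "tz": -0.1, "turn": 0, "gripper": 1}, {"tx": -0.8, "ty": 0, "tz": -0.1, "turn": 0, "gripper": 1}]'

```text
t: 21.45
tool_pos: [0.4345, -0.1942, 0.0583]
tool_rot: [[0.223, 0.975, -0.0], [0.975, -0.223, 0.001], [0.001, -0.0, -1.0]]
ft_force: [0.8, 1.3, -4.5]
grip_width: 0.088
```

```bash
python3 look.py k19 150 60 250 180 300 130 420 250
```

```text
t 21.45 pos [ 0.4345 -0.1942  0.0583] yaw 77.11 F [ 0.8388  1.2785 -4.4989] M [0.6607 0.1173 0.1195] g 0.088 j [-38.4  23.3  97.4   0.   59.3 -25.5]
```

View pics/k19.png

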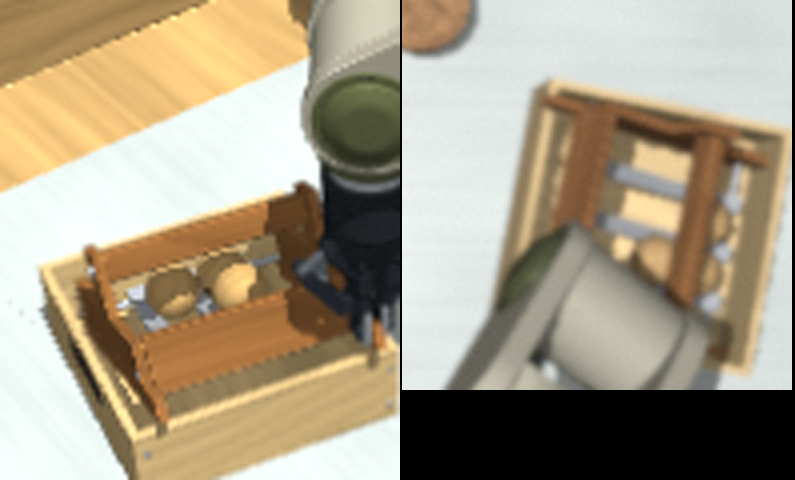

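Call:
apply_moves --plan '[{"tx": -0.6, "ty": 0, "tz": -0.4, "turn": 0, "gripper": 1}, {"tx": -0.5, "ty": 0, "tz": -0.8, "turn": 0, "gripper": 1}, {"tx": -0.4, "ty": 0, "tz": -1.0, "turn": 0, "gripper": 1}, {"tx": -0.3, "ty": 0, "tz": -1.0, "turn": 0, "gripper": 1}]'

```text
t: 21.95
tool_pos: [0.4307, -0.2115, 0.0914]
tool_rot: [[0.223, 0.975, 0.0], [0.975, -0.223, 0.0], [0.0, 0.0, -1.0]]
ft_force: [0.7, 2.8, -5.3]
grip_width: 0.083
```

```bash
python3 look.py k20 150 60 250 180 300 130 420 250
```

```text
t 21.95 pos [ 0.4307 -0.2115  0.0914] yaw 77.12 F [ 0.7309  2.835  -5.2991] M [1.4166 0.2009 0.4981] g 0.083 j [-40.3  20.9  94.3   0.   64.7 -27.5]
```

View pics/k20.png

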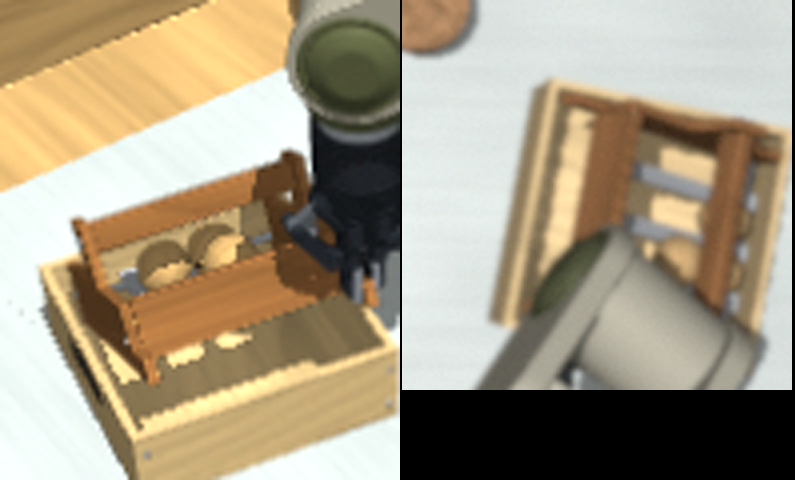

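Call:
apply_moves --plan '[{"tx": -0.5, "ty": 0, "tz": -0.6, "turn": 0, "gripper": 1}, {"tx": -0.6, "ty": 0, "tz": -0.8, "turn": 0, "gripper": 1}, {"tx": -0.6, "ty": 0, "tz": -0.8, "turn": 0, "gripper": 1}]' --force 60

```text
t: 22.35
tool_pos: [0.4261, -0.2241, 0.1122]
tool_rot: [[0.222, 0.975, -0.002], [0.975, -0.222, 0.009], [0.008, -0.004, -1.0]]
ft_force: [3.1, 24.7, 0.1]
grip_width: 0.09
```

```bash
python3 look.py k21 150 60 250 180 300 130 420 250
```

```text
t 22.35 pos [ 0.4261 -0.2241  0.1122] yaw 77.18 F [ 3.0974 24.6605  0.0872] M [ 5.4486 -0.3777  0.8468] g 0.090 j [-42.   19.7  92.1   0.3  68.6 -29.3]
```

View pics/k21.png

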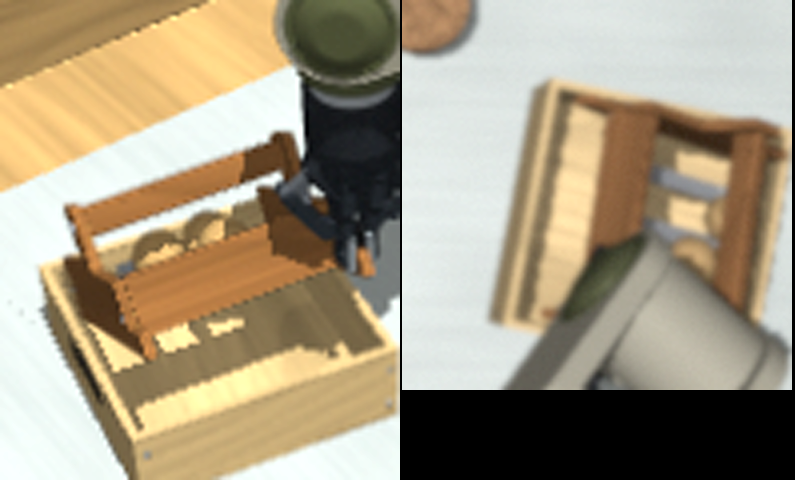

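Call:
apply_moves --plan '[{"tx": -0.1, "ty": 0, "tz": -0.9, "turn": 0, "gripper": 1}, {"tx": -0.3, "ty": 0, "tz": -0.9, "turn": 0, "gripper": 1}, {"tx": -0.3, "ty": 0, "tz": -0.9, "turn": 0, "gripper": 1}]' --force 60

```text
t: 22.75
tool_pos: [0.4251, -0.2341, 0.1396]
tool_rot: [[0.223, 0.975, -0.001], [0.975, -0.223, 0.001], [0.001, -0.001, -1.0]]
ft_force: [1.4, 3.0, -7.0]
grip_width: 0.089
```

```bash
python3 look.py k22 150 60 250 180 300 130 420 250
```

```text
t 22.75 pos [ 0.4251 -0.2341  0.1396] yaw 77.13 F [ 1.439   3.0173 -7.0261] M [1.9892 0.2865 0.4165] g 0.089 j [-42.9  18.2  89.3   0.   72.6 -30. ]
```

View pics/k22.png

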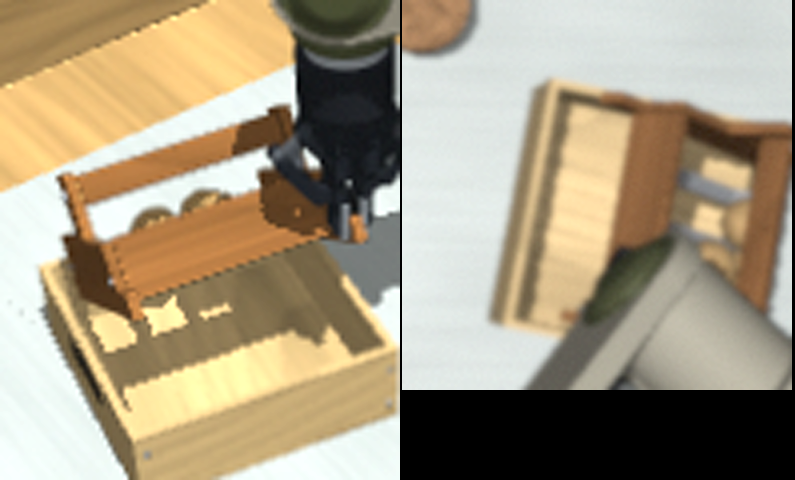

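```bash
cat > tilt.py <<'E'
from pl import *
from scipy.optimize import least_squares
from scipy.spatial.transform import Rotation as Ro
def solve(obs,tool,yaw,off=.027,x0=None):
    # sieve frame R = Rz(yaw_s) Ry(-?)(pitch) Rx(roll); front down positive
    ys=yaw-0.1
    def TT(p):
        R=Ro.from_euler('ZYX',[ys+p[2],-0+p[0]*-1*-1*-1,p[1]],degrees=True).as_matrix()
        piv=np.array([.108+p[3],.095,.011+p[4]]);
        o=np.array([tool[0],tool[1],tool[2]+off+.011])-R@piv
        return R,o
    def f(p):
        R,o=TT(p);e=[]
        for n,u,P in obs: e+=list(proj(n,R@np.array(P)+o)[0]-u)
        return np.r_[e,p[2]/3,p[3]/.005,p[4]/.006]
    s=least_squares(f,[30,0,0,0,0]) 
    R,o=TT(s.x)
    print('pitch,roll,dyaw,dx,dz',s.x,'resid',s.fun.round(1))
    for nm,P in(('lip',(-.108,0,.036)),('tipN',(-.12,.095,0)),('tipF',(-.12,-.095,0)),('rearF',(.12,-.095,0)),('org',(0,0,0))):
        w=R@np.array(P)+o
        b=np.linalg.inv(pose(.507,-.321,-12.5))@np.r_[w,1]
        print(nm,'world',w,'box',b[:3])
E
python3 - <<'E'
from tilt import *
S=lambda p:np.array([p[0]/4+150-.4,p[1]/4+60-.4])
solve([('scene',S((137,316)),(.12,-.095,.006)),('scene',S((70,178)),(0,-.095,.115)),('scene',S((284,108)),(0,.095,.115)),('scene',S((113,245)),(.083,-.085,.062))],[.4251,-.2341,.1396],77.1)
E
```

```text
pitch,roll,dyaw,dx,dz [32.8835  3.8775 -3.3497 -0.0031  0.0034] resid [-1.2  0.8 -0.6 -0.3 -0.9  0.6  0.3 -0.7 -1.1 -0.6  0.6]
lip world [ 0.4648 -0.4406  0.0747] box [-0.0153 -0.1259  0.0747]
tipN world [ 0.3732 -0.4075  0.0434] box [-0.1119 -0.1134  0.0434]
tipF world [ 0.5571 -0.4542  0.0326] box [ 0.0777 -0.1192  0.0326]
rearF world [ 0.6138 -0.2608  0.1629] box [0.0912 0.0819 0.1629]
org world [ 0.4935 -0.3342  0.1032] box [-0.0103 -0.0158  0.1032]
```

Call:
apply_moves --plan '[{"tx": 0.2, "ty": 0, "tz": 0.8, "turn": 0, "gripper": 1}, {"tx": 0, "ty": 0, "tz": 1.2, "turn": 0, "gripper": 1}, {"tx": -0.3, "ty": 0, "tz": 0, "turn": 0, "gripper": 1}, {"tx": -0.7, "ty": 0, "tz": -0.6, "turn": 0, "gripper": 1}, {"tx": -0.7, "ty": 0, "tz": -0.8, "turn": 0, "gripper": 1}]'

```text
t: 23.35
tool_pos: [0.4231, -0.2361, 0.1337]
tool_rot: [[0.22, 0.976, 0.003], [0.975, -0.22, 0.026], [0.026, -0.003, -1.0]]
ft_force: [10.8, 70.3, 31.3]
grip_width: 0.09
```

```bash
python3 look.py k23 150 60 250 180 300 130 420 250
```

```text
t 23.35 pos [ 0.4231 -0.2361  0.1337] yaw 77.31 F [10.8387 70.2831 31.3059] M [12.927  -2.2154  0.9434] g 0.090 j [-43.9  18.7  89.6   1.2  72.6 -31.6]
```

View pics/k23.png

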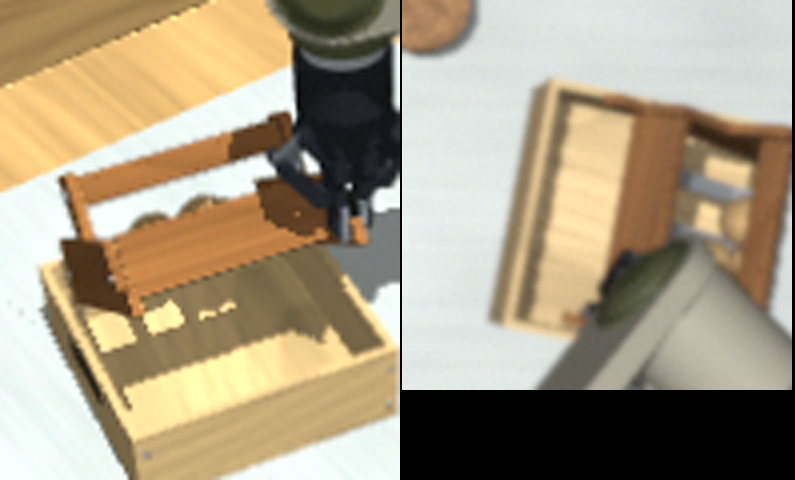

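Call:
apply_moves --plan '[{"tx": 0.6, "ty": 0, "tz": -0.3, "turn": 0, "gripper": 1}, {"tx": 0.6, "ty": 0, "tz": -0.2, "turn": 0, "gripper": 1}]'

```text
t: 23.65
tool_pos: [0.4247, -0.2353, 0.1381]
tool_rot: [[0.221, 0.975, -0.0], [0.975, -0.221, 0.002], [0.002, -0.001, -1.0]]
ft_force: [1.8, 1.3, -4.5]
grip_width: 0.09
```

```bash
python3 look.py k24 150 60 250 180 300 130 420 250; python3 - <<'E'
from tilt import *
o=status.get_obs()
S=lambda p:np.array([p[0]/4+150-.4,p[1]/4+60-.4])
solve([('scene',S((137,313)),(.12,-.095,.006)),('scene',S((69,180)),(0,-.095,.115)),('scene',S((284,116)),(0,.095,.115)),('scene',S((112,248)),(.083,-.085,.062))],[.4231,-.2361,.1337],77.3)
E
```

```text
t 23.65 pos [ 0.4247 -0.2353  0.1381] yaw 77.23 F [ 1.7551  1.3147 -4.5038] M [1.0349 0.0467 0.4588] g 0.090 j [-43.   18.3  89.4   0.1  72.4 -30.3]
pitch,roll,dyaw,dx,dz [34.8926  2.4233 -2.4002 -0.002   0.0024] resid [-1.   1.1 -0.1  0.1 -1.   0.3  0.8 -1.4 -0.8 -0.4  0.4]
lip world [ 0.4668 -0.4409  0.0645] box [-0.0133 -0.1257  0.0645]
tipN world [ 0.376  -0.4075  0.0315] box [-0.1092 -0.1128  0.0315]
tipF world [ 0.5603 -0.4528  0.0249] box [ 0.0806 -0.1171  0.0249]
rearF world [ 0.612  -0.2628  0.1622] box [0.0899 0.0795 0.1622]
org world [ 0.494  -0.3352  0.0968] box [-0.0097 -0.0166  0.0968]
```

View pics/k24.png

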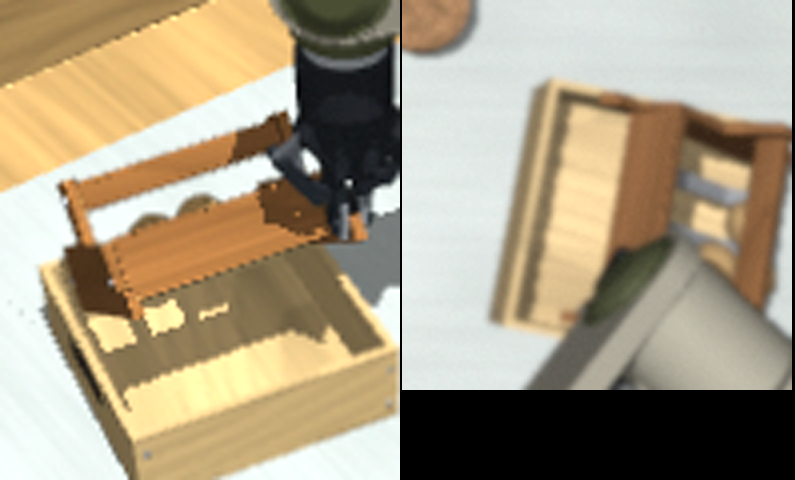

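Call:
apply_moves --plan '[{"tx": -0.4, "ty": 0, "tz": 0, "turn": 0, "gripper": 1}, {"tx": -0.45, "ty": 0, "tz": -0.8, "turn": 0, "gripper": 1}, {"tx": -0.45, "ty": 0, "tz": -0.8, "turn": 0, "gripper": 1}]'

```text
t: 24.05
tool_pos: [0.4215, -0.2477, 0.1536]
tool_rot: [[0.221, 0.975, -0.001], [0.975, -0.221, 0.005], [0.005, -0.002, -1.0]]
ft_force: [1.6, 8.0, -4.5]
grip_width: 0.088
```

Call:
apply_moves --plan '[{"tx": -0.5, "ty": 0, "tz": -0.8, "turn": 0, "gripper": 1}, {"tx": -0.5, "ty": 0, "tz": -0.8, "turn": 0, "gripper": 1}, {"tx": -0.55, "ty": 0, "tz": -0.8, "turn": 0, "gripper": 1}]'

```text
t: 24.35
tool_pos: [0.4185, -0.2653, 0.1782]
tool_rot: [[0.223, 0.975, 0.0], [0.975, -0.223, 0.0], [0.0, 0.0, -1.0]]
ft_force: [2.0, 2.9, -3.6]
grip_width: 0.083
```

```bash
python3 look.py k25 150 60 250 180 300 130 420 250
```

```text
t 24.35 pos [ 0.4185 -0.2653  0.1782] yaw 77.13 F [ 2.005   2.949  -3.5861] M [ 1.1645 -0.2104  0.4453] g 0.083 j [-46.1  17.   84.1   0.   79.  -33.2]
```

View pics/k25.png

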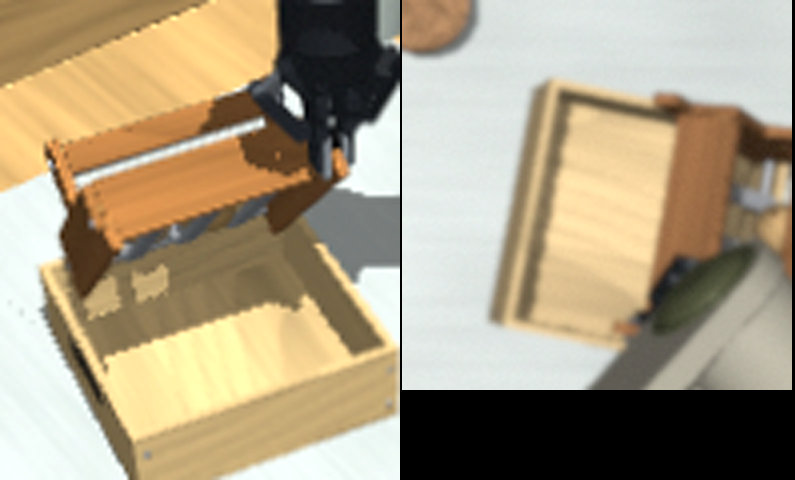

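```bash
python3 - <<'E'
from tilt import *
S=lambda p:np.array([p[0]/4+150-.4,p[1]/4+60-.4])
solve([('scene',S((121,250)),(.12,-.095,.006)),('scene',S((52,146)),(0,-.095,.115)),('scene',S((82,187)),(.088,-.085,.062)),('scene',S((86,296)),(-.12,-.095,.0))],[.4185,-.2653,.1782],77.1)
s=cv2.imread('pics/k25_s.png');cv2.imwrite('pics/z.png',np.clip(crop(s,150,80,240,150,8)*1.4,0,255).astype(np.uint8))
E
```

```text
pitch,roll,dyaw,dx,dz [45.9159  4.1275 -1.4767 -0.0014 -0.0024] resid [-2.2  0.3 -1.   0.8  2.8 -0.3 -0.3 -0.2 -0.5 -0.3 -0.4]
lip world [ 0.4711 -0.4483  0.0763] box [-0.0074 -0.132   0.0763]
tipN world [ 0.38   -0.4118  0.0474] box [-0.1043 -0.1162  0.0474]
tipF world [ 0.566  -0.4497  0.0379] box [ 0.0854 -0.1129  0.0379]
rearF world [ 0.6077 -0.288   0.2103] box [0.0912 0.054  0.2103]
org world [ 0.4939 -0.3499  0.1289] box [-0.0066 -0.0311  0.1289]
```

View pics/z.png

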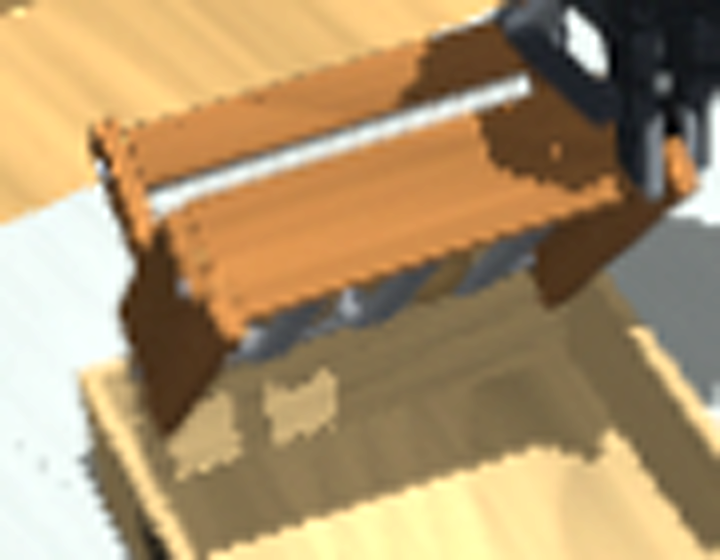

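Call:
apply_moves --plan '[{"tx": 0.2, "ty": 0, "tz": 0.3, "turn": 0, "gripper": 1}, {"tx": 0.3, "ty": 0, "tz": 1.0, "turn": 0, "gripper": 1}, {"tx": 0.2, "ty": 0, "tz": 1.2, "turn": 0, "gripper": 1}, {"tx": 0.2, "ty": 0, "tz": 0.7, "turn": 0, "gripper": 1}]' --force 120

```text
t: 24.85
tool_pos: [0.4214, -0.2448, 0.1493]
tool_rot: [[0.219, 0.976, 0.004], [0.975, -0.219, 0.02], [0.02, 0.0, -1.0]]
ft_force: [1.1, 72.4, 55.2]
grip_width: 0.086
```

```bash
python3 look.py k26 150 60 250 180 300 130 420 250
```

```text
t 24.85 pos [ 0.4214 -0.2448  0.1493] yaw 77.33 F [ 1.0526 72.3711 55.1995] M [10.7814 -0.3797  0.7787] g 0.086 j [-44.7  17.9  87.9   1.   74.8 -32.3]
```

View pics/k26.png

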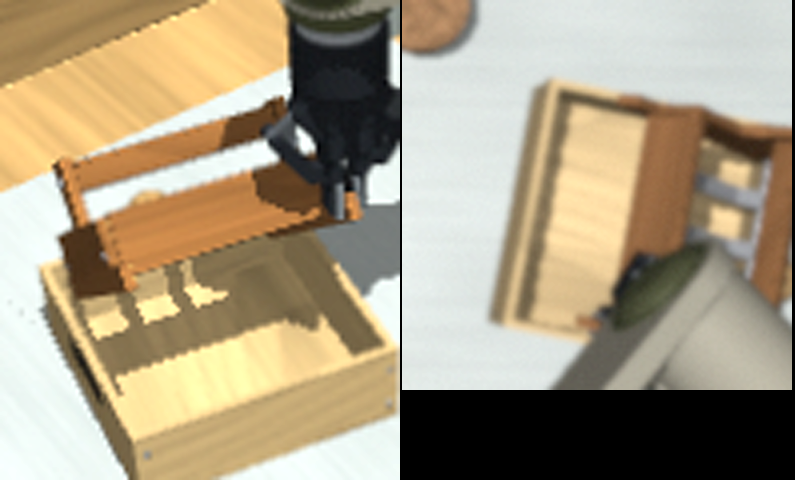

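Call:
apply_moves --plan '[{"tx": 0.6, "ty": 0, "tz": -0.4, "turn": 0, "gripper": 1}, {"tx": 0.6, "ty": 0, "tz": 0, "turn": 0, "gripper": 1}]'

```text
t: 25.15
tool_pos: [0.4236, -0.2444, 0.1512]
tool_rot: [[0.222, 0.975, 0.002], [0.975, -0.222, -0.003], [-0.002, 0.002, -1.0]]
ft_force: [0.2, 1.1, -3.9]
grip_width: 0.087
```

```bash
python3 look.py k27 150 60 250 180 300 130 420 250
```

```text
t 25.15 pos [ 0.4236 -0.2444  0.1512] yaw 77.16 F [ 0.1757  1.1311 -3.8588] M [0.2915 0.0357 0.1793] g 0.087 j [-43.9  17.7  87.8  -0.   74.3 -31. ]
```

View pics/k27.png

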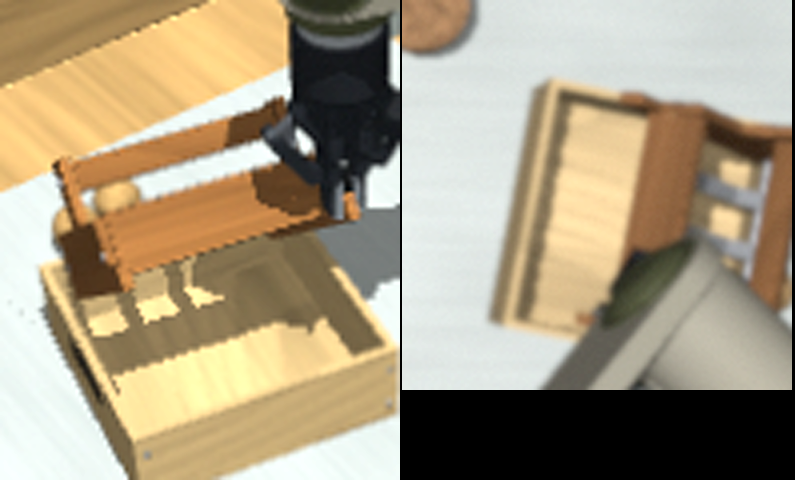

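```bash
python3 look.py k28 60 30 260 200 230 100 500 350
```

```text
t 25.25 pos [ 0.4229 -0.2443  0.1503] yaw 77.14 F [-1.7888  5.9076  0.8387] M [1.1911 0.2989 0.2953] g 0.084 j [-43.9  17.8  87.9  -0.   74.3 -31. ]
```

View pics/k28.png

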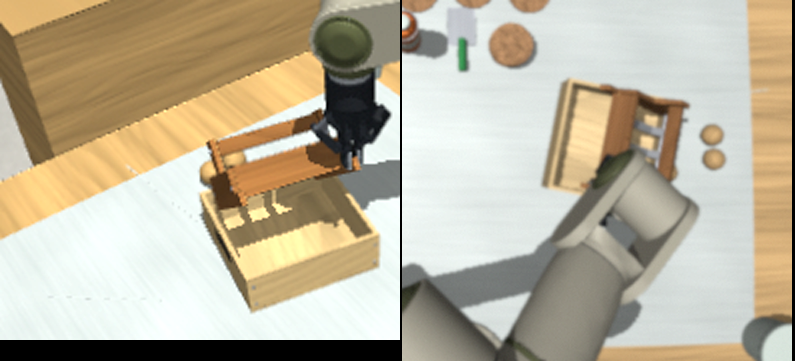

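Call:
apply_moves --plan '[{"tx": 0.8, "ty": 0, "tz": -0.5, "turn": 0, "gripper": 1}, {"tx": 1.5, "ty": 0, "tz": -1.5, "turn": 0, "gripper": 1}, {"tx": 2.0, "ty": 0, "tz": -2, "turn": 0, "gripper": 1}, {"tx": 2.5, "ty": 0, "tz": -2, "turn": 0, "gripper": 1}]'

```text
t: 25.75
tool_pos: [0.4382, -0.1789, 0.2107]
tool_rot: [[0.226, 0.974, -0.001], [0.974, -0.226, -0.001], [-0.001, -0.001, -1.0]]
ft_force: [0.5, -1.1, -3.3]
grip_width: 0.084
```

```bash
python3 look.py k29 60 30 260 200 230 100 500 350
```

```text
t 25.75 pos [ 0.4382 -0.1789  0.2107] yaw 76.95 F [ 0.5171 -1.0994 -3.298 ] M [ 0.4093  0.2609 -0.0164] g 0.084 j [-36.5  13.2  83.7  -0.1  83.  -23.5]
```

View pics/k29.png

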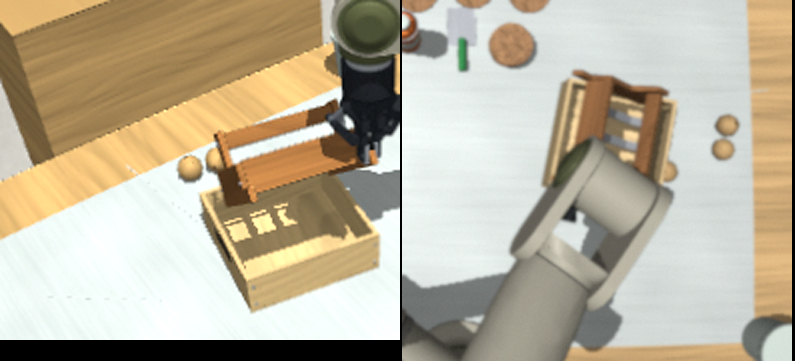

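Call:
apply_moves --plan '[{"tx": 2.8, "ty": -0.6, "tz": -1, "turn": 0, "gripper": 1}, {"tx": 3.5, "ty": -0.8, "tz": 0, "turn": 0, "gripper": 1}, {"tx": 4, "ty": -0.9, "tz": 0, "turn": 0, "gripper": 1}, {"tx": 4, "ty": -0.9, "tz": 0, "turn": 0, "gripper": 1}, {"tx": 4, "ty": -0.9, "tz": 0, "turn": 0, "gripper": 1}]'

```text
t: 26.35
tool_pos: [0.439, 0.0097, 0.2199]
tool_rot: [[0.225, 0.974, -0.0], [0.974, -0.225, -0.001], [-0.001, -0.0, -1.0]]
ft_force: [0.5, 0.1, -4.0]
grip_width: 0.084
```

Call:
apply_moves --plan '[{"tx": 4, "ty": -0.9, "tz": 1, "turn": 0, "gripper": 1}, {"tx": 3.5, "ty": -0.8, "tz": 2, "turn": 0, "gripper": 1}, {"tx": 2, "ty": -0.5, "tz": 2.5, "turn": 0, "gripper": 1}, {"tx": 0.5, "ty": 0, "tz": 1.5, "turn": 0, "gripper": 1}]'

```text
t: 26.75
tool_pos: [0.4392, 0.1128, 0.1483]
tool_rot: [[0.222, 0.975, -0.002], [0.975, -0.222, 0.0], [-0.0, -0.002, -1.0]]
ft_force: [-0.6, -1.0, -4.3]
grip_width: 0.085
```

```bash
python3 look.py k30 120 30 330 260 200 100 500 350; python3 - <<'E'
from pl import *
print(unproj('top',[[455,186.6],[451.6,203],[415.6,218.4]],.025))
E
```

```text
t 26.75 pos [0.4392 0.1128 0.1483] yaw 77.18 F [-0.6398 -0.9635 -4.3006] M [ 0.2609  0.3582 -0.0711] g 0.085 j [-0.6 14.6 93.   0.  72.5 12.2]
[[ 0.5489 -0.6061  0.025 ]
 [ 0.4952 -0.5931  0.025 ]
 [ 0.4457 -0.4709  0.025 ]]
```

View pics/k30.png

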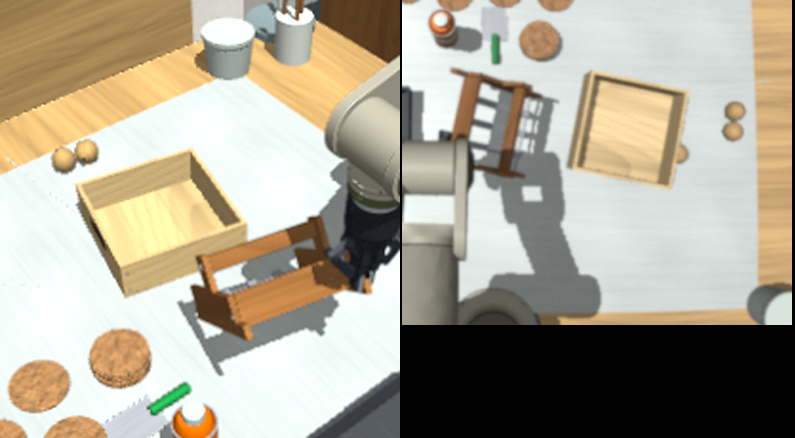

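```bash
python3 - <<'E'
import numpy as np
from scipy.optimize import least_squares
D=[([-82.24,21.84,74.38],[.1889,-.5162,.1909]),([22.2,25.7,61.0],[.5007,.3316,.2337]),([21.7,28.6,71.1],[.501,.3262,.1437]),([21.7,30.3,73.9],[.5011,.3262,.1105]),([1.0,18.8,83.2],[.4928,.1262,.1675]),([-12.4,24.7,93.1],[.5004,.0105,.0658]),([2.6,12.2,95.3],[.4113,.1365,.1537]),([2.7,29.5,105.8],[.4317,.1383,-.0214]),([-35.8,20.8,96],[.4397,-.172,.0845]),([-46.1,17,84.1],[.4185,-.2653,.1782]),([-.6,14.6,93],[.4392,.1128,.1483])]
def f(p):
    r0,lat,a,b,phi,z0,j0=p;e=[]
    for j,P in D:
        q1,q2,q3=np.deg2rad(j)
        r=r0+a*np.sin(q2)+b*np.sin(q2+q3+phi);z=z0+a*np.cos(q2)+b*np.cos(q2+q3+phi)
        c,s=np.cos(q1+j0),np.sin(q1+j0)
        e+=[r*c-lat*s-P[0],r*s+lat*c-P[1],z-P[2]]
    return e
o=least_squares(f,[0,.12,.4,.4,0,.2,0],x_scale=.1);print(o.x,np.abs(o.fun).max(),o.fun.reshape(-1,3).round(4)[:4])
r0,lat,a,b,phi,z0,j0=o.x
for z in(.0,.02,.05,.1):
    best=0
    for q2 in np.arange(-50,133,.5):
        for q3 in np.arange(12.7,142,.5):
            A,B=np.deg2rad(q2),np.deg2rad(q3);zz=z0+a*np.cos(A)+b*np.cos(A+B+phi);j5=180-q2-q3
            if abs(zz-z)<.004 and 10<j5<163:
                r=r0+a*np.sin(A)+b*np.sin(A+B+phi)
                if r>best: best=r;arg=(q2,q3,j5)
    print(z,np.hypot(best,lat),arg)
E
```

```text
[-3.98989156e-04  1.17202377e-01  5.38526616e-01  3.65768734e-01
  2.86827073e-01 -1.68155512e-01  9.45203069e-04] 0.00044554179148220685 [[ 0.0003 -0.0004 -0.0001]
 [ 0.0004  0.0001  0.0003]
 [-0.0004 -0.0002 -0.0001]
 [-0.0002 -0.0001 -0.0001]]
0.0 0.8669507686217257 (np.float64(67.0), np.float64(12.7), np.float64(100.3))
0.02 0.8638584205425122 (np.float64(66.0), np.float64(12.7), np.float64(101.3))
0.05 0.856900232532705 (np.float64(64.0), np.float64(12.7), np.float64(103.3))
0.1 0.8422726763821017 (np.float64(60.5), np.float64(13.2), np.float64(106.3))
```

Call:
apply_moves --plan '[{"tx": -0.5, "ty": 0, "tz": 1.2, "turn": 0, "gripper": 1}, {"tx": -0.5, "ty": 0, "tz": 1.2, "turn": 0, "gripper": 1}, {"tx": 0.3, "ty": 0, "tz": 1.2, "turn": 0, "gripper": 1}, {"tx": 0.6, "ty": 0, "tz": 1.2, "turn": 0, "gripper": 1}, {"tx": 0.7, "ty": 0, "tz": 1.2, "turn": 0, "gripper": 1}]' --force 60

```text
t: 27.35
tool_pos: [0.4434, 0.116, 0.0916]
tool_rot: [[0.224, 0.975, 0.005], [0.975, -0.224, -0.001], [-0.0, 0.005, -1.0]]
ft_force: [0.9, 1.6, 3.7]
grip_width: 0.083
```

Call:
apply_moves --plan '[{"tx": 0.7, "ty": 0, "tz": 1.3, "turn": 0, "gripper": 1}, {"tx": 0.6, "ty": 0, "tz": 1.3, "turn": 0, "gripper": 1}, {"tx": 0.6, "ty": 0, "tz": 1.3, "turn": 0, "gripper": 1}, {"tx": 0.5, "ty": 0, "tz": 1.3, "turn": 0, "gripper": 1}]'

```text
t: 27.75
tool_pos: [0.4491, 0.1396, 0.0393]
tool_rot: [[0.224, 0.975, 0.005], [0.975, -0.223, -0.001], [-0.0, 0.005, -1.0]]
ft_force: [2.6, 1.0, 0.5]
grip_width: 0.083
```

```bash
python3 look.py k31 190 100 330 260 200 120 480 300
```

```text
t 27.75 pos [0.4491 0.1396 0.0393] yaw 77.09 F [2.6049 1.0011 0.4882] M [-0.2016 -0.2253  0.539 ] g 0.083 j [ 2.9 24.4 99.8 -0.1 55.5 15.8]
```

View pics/k31.png

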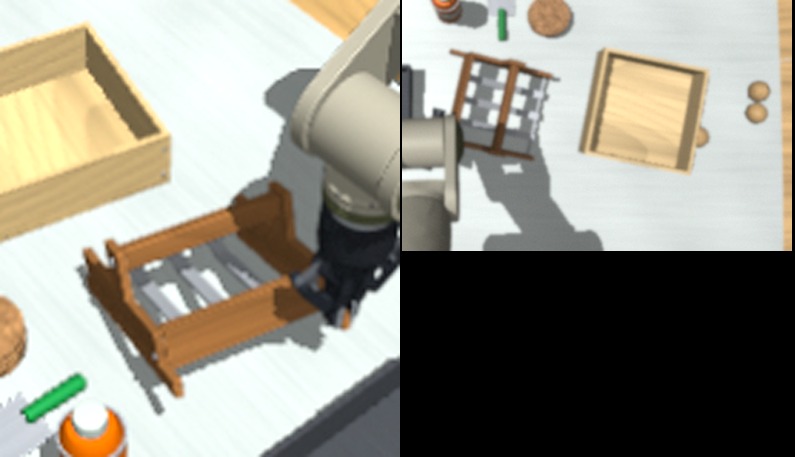

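Call:
apply_moves --plan '[{"tx": 0.3, "ty": 0, "tz": 1.3, "turn": 0, "gripper": 1}, {"tx": 0.3, "ty": 0, "tz": 1.3, "turn": 0, "gripper": 1}, {"tx": 0.2, "ty": 0, "tz": 1.3, "turn": 0, "gripper": 1}, {"tx": 0.1, "ty": 0, "tz": 1.2, "turn": 0, "gripper": 1}, {"tx": 0, "ty": 0, "tz": 0.9, "turn": 0, "gripper": 1}]'

```text
t: 28.35
tool_pos: [0.4501, 0.1487, -0.021]
tool_rot: [[0.223, 0.975, 0.003], [0.975, -0.223, -0.0], [0.0, 0.003, -1.0]]
ft_force: [1.9, 1.6, 0.0]
grip_width: 0.089
```

Call:
apply_moves --plan '[{"tx": 0, "ty": 0, "tz": 0.3, "turn": 0, "gripper": 1}, {"tx": 0, "ty": 0, "tz": 0, "turn": 0, "gripper": 0.9}, {"tx": 0, "ty": 0, "tz": 0, "turn": 0, "gripper": 0.6}, {"tx": 0, "ty": 0, "tz": 0, "turn": 0, "gripper": 0.6}]'

```text
t: 28.75
tool_pos: [0.4488, 0.1492, -0.0241]
tool_rot: [[0.224, 0.975, 0.001], [0.975, -0.224, 0.0], [0.0, 0.0, -1.0]]
ft_force: [-0.3, -0.1, 0.2]
grip_width: 0.394
```

```bash
python3 look.py k32 190 100 330 260 200 120 480 300
```

```text
t 28.75 pos [ 0.4488  0.1492 -0.0241] yaw 77.06 F [-0.3445 -0.1246  0.1525] M [ 0.0219  0.0623 -0.0141] g 0.394 j [  4.   31.  102.9   0.   46.1  16.9]
```

View pics/k32.png

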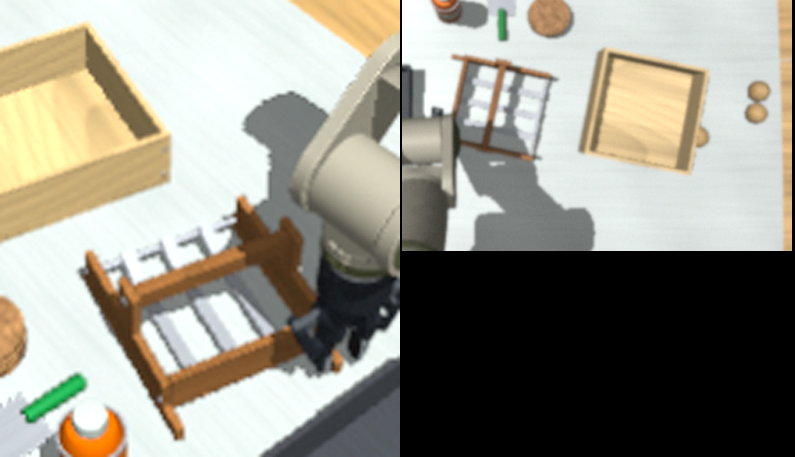

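```bash
python3 - <<'E'
from pl import *
t=cv2.imread('pics/k32_t.png');s=cv2.imread('pics/k32_s.png')
a=crop(t,400,150,480,240,6);cv2.imwrite('pics/b1.png',a)
b=crop(s,120,80,240,140,6);cv2.imwrite('pics/b2.png',b)
plan([(.4488,.12,.17,77)],4.5)
E
```

```text
t 28.85 end [0.4491 0.1194 0.1697] 76.97626068472579 n 5
[{"tx":-0.6,"ty":0.1,"tz":-3.9,"turn":0.0},{"tx":-0.5,"ty":0.2,"tz":-3.9,"turn":0.0},{"tx":-0.6,"ty":0.1,"tz":-3.9,"turn":0.0},{"tx":-0.6,"ty":0.1,"tz":-3.8,"turn":0.1},{"tx":-0.6,"ty":0.2,"tz":-3.9,"turn":-0.0}]
```

View pics/b1.png

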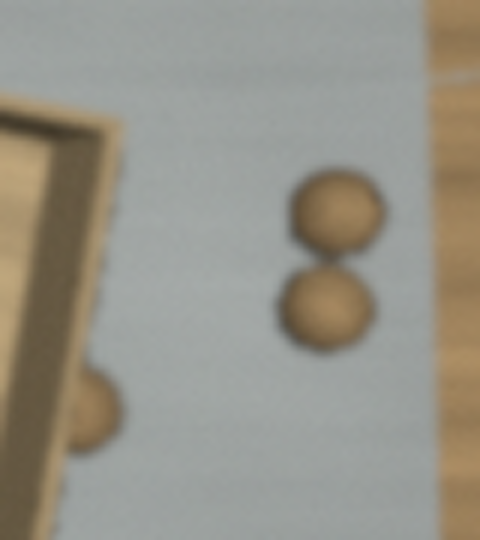

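View pics/b2.png

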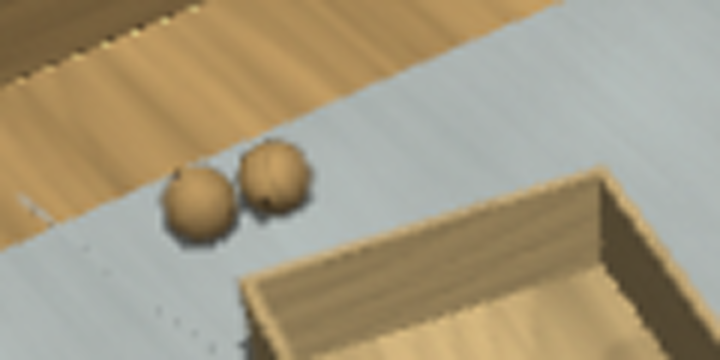

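```bash
python3 - <<'E'
from pl import *
A=unproj('top',[[456.2,185.4],[454.2,201.3],[412.4,218.2]],.025);print(A)
print(unproj('scene',[[153.2,113.9],[165.7,109.5]],.025))
d=A[0]-A[1];print(np.linalg.norm(d),np.degrees(np.arctan2(d[1],d[0])),np.hypot(A[:,0],A[:,1]))
T=np.linalg.inv(pose(.507,-.321,-12.5));print([(T@np.r_[a,1])[:3] for a in A])
plan([(.4488,.12,.15,77),(.437,-.3,.15,77.5),(.437,-.468,.12,77.5),(.437,-.468,.0,77.5)],4.7)
E
```

```text
[[ 0.5528 -0.6103  0.025 ]
 [ 0.5008 -0.6021  0.025 ]
 [ 0.4464 -0.4602  0.025 ]]
[[ 0.5549 -0.6053  0.025 ]
 [ 0.5026 -0.5982  0.025 ]]
0.05272388921191797 -9.027353059864009 [0.8235 0.7831 0.6411]
[array([ 0.1074, -0.2726,  0.025 ]), array([ 0.0548, -0.2758,  0.025 ]), array([-0.0291, -0.1491,  0.025 ])]
t 28.85 end [ 0.4374 -0.4684 -0.0003] 77.47626068472576 n 20
[{"tx":-0.7,"ty":0.2,"tz":-4.4,"turn":0.0},{"tx":-0.7,"ty":0.1,"tz":-4.3,"turn":0.0},{"tx":-0.7,"ty":0.2,"tz":-4.4,"turn":0.1},{"tx":-0.8,"ty":0.2,"tz":-4.3,"turn":-0.0},{"tx":-4.6,"ty":0.9,"tz":-0.0,"turn":-0.1}]
[{"tx":-4.5,"ty":0.9,"tz":-0.0,"turn":-0.0},{"tx":-4.6,"ty":0.9,"tz":-0.0,"turn":-0.1},{"tx":-4.6,"ty":0.9,"tz":-0.0,"turn":-0.0},{"tx":-4.6,"ty":0.9,"tz":-0.0,"turn":-0.1},{"tx":-4.5,"ty":0.9,"tz":-0.0,"turn":-0.0}]
[{"tx":-4.6,"ty":0.9,"tz":-0.0,"turn":-0.1},{"tx":-4.6,"ty":0.9,"tz":-0.0,"turn":-0.1},{"tx":-4.6,"ty":0.9,"tz":-0.0,"turn":-0.0},{"tx":-4.1,"ty":0.9,"tz":0.7,"turn":-0.0},{"tx":-4.1,"ty":0.9,"tz":0.8,"turn":-0.0}]
[{"tx":-4.1,"ty":0.9,"tz":0.7,"turn":-0.0},{"tx":-4.1,"ty":1.0,"tz":0.8,"turn":-0.0},{"tx":0.0,"ty":-0.0,"tz":4.0,"turn":-0.0},{"tx":0.0,"ty":-0.0,"tz":4.0,"turn":-0.0},{"tx":0.0,"ty":-0.0,"tz":4.0,"turn":-0.0}]
```

Call:
apply_moves --plan '[{"tx": 0, "ty": 0, "tz": -3.5, "turn": 0, "gripper": 0.6}, {"tx": 0, "ty": 0, "tz": -4.5, "turn": 0, "gripper": 0.6}, {"tx": -0.5, "ty": 0, "tz": -4.8, "turn": 0, "gripper": 0.3}, {"tx": -2.5, "ty": 0.5, "tz": -4.0, "turn": 0, "gripper": 0.1}, {"tx": -4.5, "ty": 0.9, "tz": -0.5, "turn": 0, "gripper": 0.1}]'

```text
t: 29.35
tool_pos: [0.4475, 0.0735, 0.1531]
tool_rot: [[0.22, 0.976, 0.009], [0.976, -0.22, -0.0], [0.002, 0.009, -1.0]]
ft_force: [0.8, -0.6, -1.1]
grip_width: 0.888
```

Call:
apply_moves --plan '[{"tx": -4.8, "ty": 1.0, "tz": 0, "turn": 0, "gripper": 0.1}, {"tx": -4.8, "ty": 1.0, "tz": 0, "turn": 0, "gripper": 0.1}, {"tx": -4.8, "ty": 1.0, "tz": 0, "turn": 0, "gripper": 0.1}, {"tx": -4.8, "ty": 1.0, "tz": 0, "turn": 0, "gripper": 0.1}, {"tx": -4.8, "ty": 1.0, "tz": 0, "turn": 0, "gripper": 0.1}]'

```text
t: 29.85
tool_pos: [0.4402, -0.1739, 0.1487]
tool_rot: [[0.224, 0.975, 0.0], [0.975, -0.224, -0.0], [0.0, 0.0, -1.0]]
ft_force: [1.4, 0.7, -0.9]
grip_width: 0.899
```

Call:
apply_moves --plan '[{"tx": -4.8, "ty": 1.0, "tz": 0, "turn": 0, "gripper": 0.1}, {"tx": -4.8, "ty": 1.0, "tz": 0, "turn": 0, "gripper": 0.1}, {"tx": -4.8, "ty": 1.0, "tz": 0, "turn": 0, "gripper": 0.1}, {"tx": -4.8, "ty": 1.0, "tz": 0, "turn": 0, "gripper": 0.1}]'

```text
t: 30.25
tool_pos: [0.4363, -0.37, 0.1486]
tool_rot: [[0.224, 0.975, 0.0], [0.975, -0.224, 0.0], [0.0, 0.0, -1.0]]
ft_force: [0.3, 0.3, -0.3]
grip_width: 0.897
```

```bash
python3 - <<'E'
from pl import *
st()
plan([(.446,-.463,.12,77.5),(.446,-.463,-.017,77.5)],4.7)
E
```

```text
t 30.25 pos [ 0.4363 -0.37    0.1486] yaw 77.07 F [ 0.2568  0.2639 -0.2631] M [ 0.0005 -0.0047 -0.0512] g 0.897 j [-52.2  25.9  74.9   0.   79.1 -39.2]
t 30.25 end [ 0.4458 -0.4635 -0.0174] 77.47209398824339 n 6
[{"tx":-2.9,"ty":1.0,"tz":1.0,"turn":-0.1},{"tx":-3.0,"ty":1.0,"tz":0.9,"turn":-0.2},{"tx":-3.0,"ty":1.0,"tz":1.0,"turn":-0.1},{"tx":0.0,"ty":0.0,"tz":4.6,"turn":-0.0},{"tx":0.0,"ty":0.0,"tz":4.5,"turn":-0.0}]
[{"tx":0.0,"ty":0.0,"tz":4.6,"turn":-0.0}]
```

Call:
apply_moves --plan '[{"tx": -3, "ty": 1.0, "tz": 1.0, "turn": 0, "gripper": 0.1}, {"tx": -3, "ty": 1.0, "tz": 1.0, "turn": 0, "gripper": 0.1}, {"tx": -2.5, "ty": 1.0, "tz": 1.0, "turn": 0, "gripper": 0.1}, {"tx": 0, "ty": 0, "tz": 0.5, "turn": 0, "gripper": 0.1}]'

```text
t: 30.65
tool_pos: [0.4465, -0.4601, 0.1118]
tool_rot: [[0.226, 0.974, -0.001], [0.974, -0.226, 0.001], [0.001, -0.001, -1.0]]
ft_force: [-0.9, 0.0, -0.2]
grip_width: 0.899
```

```bash
python3 look.py l1 120 60 240 150 370 130 490 250; python3 - <<'E'
from pl import *
plan([(.446,-.463,-.017,77.5)],4)
E
```

```text
t 30.65 pos [ 0.4465 -0.4601  0.1118] yaw 76.96 F [-0.8917  0.0493 -0.2001] M [ 0.0291 -0.0194 -0.0124] g 0.899 j [-56.4  34.4  65.8  -0.   79.8 -43.4]
t 30.75 end [ 0.4463 -0.4632 -0.0167] 77.46970803772254 n 4
[{"tx":-0.1,"ty":0.0,"tz":3.2,"turn":-0.1},{"tx":-0.2,"ty":0.0,"tz":3.3,"turn":-0.1},{"tx":-0.1,"ty":0.1,"tz":3.2,"turn":-0.1},{"tx":-0.2,"ty":-0.0,"tz":3.2,"turn":-0.1}]
```

View pics/l1.png

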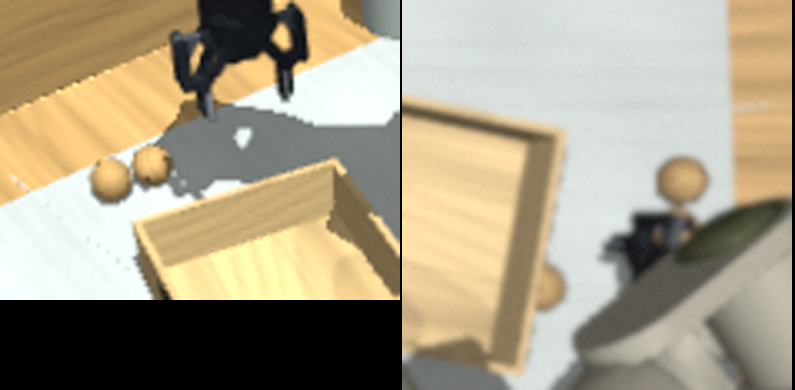

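Call:
apply_moves --plan '[{"tx": -0.2, "ty": 0, "tz": 3.2, "turn": 0, "gripper": 0.1}, {"tx": -0.1, "ty": 0, "tz": 4, "turn": 0, "gripper": 0.1}, {"tx": 0, "ty": 0, "tz": 3.2, "turn": 0, "gripper": 0.1}, {"tx": 0, "ty": 0, "tz": 2.2, "turn": 0, "gripper": 0.1}, {"tx": 0, "ty": 0, "tz": 0, "turn": 0, "gripper": 1}]' --force 50

```text
t: 31.25
tool_pos: [0.4457, -0.4581, -0.0146]
tool_rot: [[0.222, 0.975, -0.003], [0.975, -0.222, 0.005], [0.004, -0.004, -1.0]]
ft_force: [-0.6, 0.5, -0.1]
grip_width: 0.747
```

Call:
apply_moves --plan '[{"tx": 0, "ty": 0, "tz": 0, "turn": 0, "gripper": 1}, {"tx": 0, "ty": 0, "tz": 0, "turn": 0, "gripper": 1}, {"tx": 0, "ty": 0, "tz": 0, "turn": 0, "gripper": 1}]' --force 50

```text
t: 31.55
tool_pos: [0.4473, -0.4614, -0.0102]
tool_rot: [[0.223, 0.975, 0.002], [0.975, -0.223, -0.003], [-0.003, 0.003, -1.0]]
ft_force: [-0.2, 1.1, 7.3]
grip_width: 0.492
```

Call:
apply_moves --plan '[{"tx": 0, "ty": 0, "tz": -3, "turn": 0, "gripper": 1}, {"tx": 0, "ty": 0, "tz": -4, "turn": 0, "gripper": 1}, {"tx": 0, "ty": 0, "tz": -4, "turn": 0, "gripper": 1}]'

```text
t: 31.85
tool_pos: [0.4463, -0.4604, 0.0994]
tool_rot: [[0.223, 0.975, 0.0], [0.975, -0.223, -0.0], [-0.0, 0.0, -1.0]]
ft_force: [0.6, -0.4, -1.1]
grip_width: 0.489
```

```bash
python3 look.py l2 120 60 240 150 370 130 490 250
```

```text
t 31.85 pos [ 0.4463 -0.4604  0.0994] yaw 77.10 F [ 0.5648 -0.4287 -1.1294] M [-0.0089 -0.0432  0.0294] g 0.489 j [-56.4  35.   66.9  -0.   78.1 -43.5]
```

View pics/l2.png

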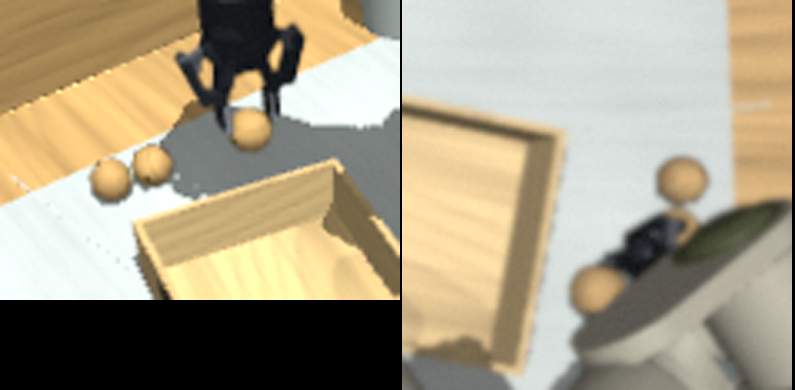

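Call:
apply_moves --plan '[{"tx": 2.5, "ty": 0, "tz": -1, "turn": 0, "gripper": 1}, {"tx": 4, "ty": 0.5, "tz": 0, "turn": 0, "gripper": 1}, {"tx": 3.5, "ty": 1, "tz": 0, "turn": 0, "gripper": 1}, {"tx": 1, "ty": 1, "tz": 3, "turn": 0, "gripper": 1}, {"tx": 0, "ty": 0, "tz": 3, "turn": 0, "gripper": 1}]'

```text
t: 32.45
tool_pos: [0.4971, -0.3575, 0.0478]
tool_rot: [[0.221, 0.975, 0.002], [0.975, -0.221, -0.002], [-0.001, 0.003, -1.0]]
ft_force: [-0.1, -1.4, -1.5]
grip_width: 0.494
```

Call:
apply_moves --plan '[{"tx": 0, "ty": 0, "tz": 0.5, "turn": 0, "gripper": 0.2}, {"tx": 0, "ty": 0, "tz": 0, "turn": 0, "gripper": 0.1}, {"tx": 0, "ty": 0, "tz": -4, "turn": 0, "gripper": 0.1}, {"tx": 0, "ty": 0, "tz": -4, "turn": 5, "gripper": 0.1}]'

```text
t: 32.85
tool_pos: [0.4951, -0.3594, 0.1248]
tool_rot: [[0.309, 0.951, 0.0], [0.951, -0.309, -0.0], [-0.0, 0.0, -1.0]]
ft_force: [-0.1, -0.6, 0.7]
grip_width: 0.899
```

```bash
python3 look.py l3 120 60 260 160 370 130 490 250; python3 - <<'E'
from pl import *
plan([(.5025,-.58,.10,8),(.5025,-.600,.06,-9),(.5025,-.600,-.019,-9)],4.3)
E
```

```text
t 32.85 pos [ 0.4951 -0.3594  0.1248] yaw 71.99 F [-0.1297 -0.5752  0.6926] M [-0.0205 -0.0184 -0.024 ] g 0.899 j [-47.   30.9  70.2  -0.   78.9 -29. ]
t 32.95 end [ 0.5025 -0.6003 -0.0188] -8.959959599597067 n 14
[{"tx":-2.3,"ty":0.8,"tz":0.3,"turn":7.1},{"tx":-2.2,"ty":1.1,"tz":0.4,"turn":7.1},{"tx":-2.0,"ty":1.3,"tz":0.3,"turn":7.1},{"tx":-1.8,"ty":1.6,"tz":0.3,"turn":7.1},{"tx":-1.6,"ty":1.8,"tz":0.4,"turn":7.1}]
[{"tx":-1.4,"ty":2.0,"tz":0.3,"turn":7.1},{"tx":-1.2,"ty":2.1,"tz":0.3,"turn":7.1},{"tx":-0.8,"ty":2.3,"tz":0.4,"turn":7.1},{"tx":-0.6,"ty":2.4,"tz":0.3,"turn":7.1},{"tx":-0.1,"ty":0.6,"tz":1.3,"turn":5.7}]
[{"tx":-0.0,"ty":0.7,"tz":1.4,"turn":5.7},{"tx":-0.0,"ty":0.7,"tz":1.3,"turn":5.6},{"tx":-0.0,"ty":-0.0,"tz":4.0,"turn":0.0},{"tx":-0.0,"ty":-0.0,"tz":3.9,"turn":0.0}]
```

View pics/l3.png

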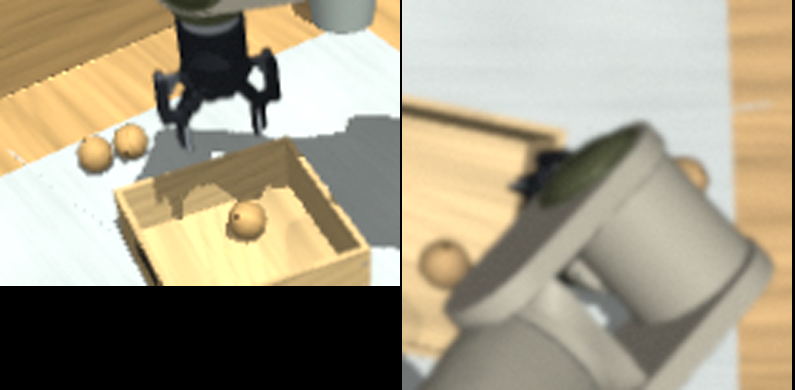

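Call:
apply_moves --plan '[{"tx": -2.3, "ty": 0.8, "tz": 0, "turn": 7.1, "gripper": 0.1}, {"tx": -2.2, "ty": 1.1, "tz": 0, "turn": 7.1, "gripper": 0.1}, {"tx": -2.0, "ty": 1.3, "tz": 0, "turn": 7.1, "gripper": 0.1}, {"tx": -1.8, "ty": 1.6, "tz": 0.3, "turn": 7.1, "gripper": 0.1}, {"tx": -1.6, "ty": 1.8, "tz": 0.5, "turn": 7.1, "gripper": 0.1}]'

```text
t: 33.45
tool_pos: [0.4988, -0.4817, 0.1162]
tool_rot: [[0.806, 0.592, 0.002], [0.592, -0.806, -0.002], [0.0, 0.003, -1.0]]
ft_force: [0.2, -0.2, -0.3]
grip_width: 0.9
```

Call:
apply_moves --plan '[{"tx": -1.4, "ty": 2.0, "tz": 0.5, "turn": 7.1, "gripper": 0.1}, {"tx": -1.2, "ty": 2.1, "tz": 0.5, "turn": 7.1, "gripper": 0.1}, {"tx": -0.8, "ty": 2.3, "tz": 0.4, "turn": 7.1, "gripper": 0.1}, {"tx": -0.6, "ty": 2.4, "tz": 0.3, "turn": 7.1, "gripper": 0.1}, {"tx": -0.1, "ty": 0.9, "tz": 1, "turn": 7.0, "gripper": 0.1}]'

```text
t: 33.95
tool_pos: [0.5009, -0.5897, 0.0892]
tool_rot: [[1.0, 0.014, 0.002], [0.014, -1.0, -0.004], [0.002, 0.004, -1.0]]
ft_force: [0.3, 0.4, 0.2]
grip_width: 0.902
```

```bash
python3 - <<'E'
from pl import *
st()
plan([(.5025,-.600,.05,-9),(.5025,-.600,-.019,-9)],4.3)
E
```

```text
t 33.95 pos [ 0.5009 -0.5897  0.0892] yaw 0.81 F [0.3398 0.4409 0.161 ] M [-0.0063 -0.0287  0.0463] g 0.902 j [-58.4  49.7  38.4  -0.   91.7  30.8]
t 33.95 end [ 0.5026 -0.5997 -0.0188] -8.994885612887114 n 4
[{"tx":0.1,"ty":0.5,"tz":2.0,"turn":4.9},{"tx":0.1,"ty":0.5,"tz":1.9,"turn":4.9},{"tx":-0.0,"ty":0.0,"tz":3.5,"turn":0.0},{"tx":-0.0,"ty":0.0,"tz":3.4,"turn":0.0}]
```

Call:
apply_moves --plan '[{"tx": 0.1, "ty": 0.4, "tz": 1.5, "turn": 4.5, "gripper": 0.1}, {"tx": 0.1, "ty": 0.4, "tz": 2, "turn": 4.5, "gripper": 0.1}, {"tx": 0, "ty": 0, "tz": 3.5, "turn": 0, "gripper": 0.1}, {"tx": 0, "ty": 0, "tz": 3.5, "turn": 0, "gripper": 0.1}, {"tx": 0, "ty": 0, "tz": 0.3, "turn": 0, "gripper": 0.6}]'

```text
t: 34.45
tool_pos: [0.5018, -0.593, -0.0247]
tool_rot: [[0.991, -0.136, -0.004], [-0.136, -0.991, 0.006], [-0.005, -0.006, -1.0]]
ft_force: [-0.1, -0.1, -0.5]
grip_width: 0.749
```

Call:
apply_moves --plan '[{"tx": 0, "ty": 0, "tz": 0, "turn": 0, "gripper": 1}, {"tx": 0, "ty": 0, "tz": 0, "turn": 0, "gripper": 1}, {"tx": 0, "ty": 0, "tz": 0, "turn": 0, "gripper": 1}]'

```text
t: 34.75
tool_pos: [0.5041, -0.5956, -0.0179]
tool_rot: [[0.991, -0.136, 0.002], [-0.136, -0.991, -0.003], [0.002, 0.003, -1.0]]
ft_force: [0.1, -0.7, -0.2]
grip_width: 0.543
```

Call:
apply_moves --plan '[{"tx": 0, "ty": 0, "tz": -3, "turn": 0, "gripper": 1}, {"tx": 0, "ty": 0, "tz": -4.2, "turn": 0, "gripper": 1}, {"tx": 0, "ty": -1, "tz": -4.2, "turn": 0, "gripper": 1}, {"tx": 0.2, "ty": -3, "tz": -1.0, "turn": 0, "gripper": 1}, {"tx": 0.2, "ty": -4.2, "tz": 0, "turn": 0, "gripper": 1}]'

```text
t: 35.25
tool_pos: [0.5188, -0.5155, 0.1076]
tool_rot: [[0.99, -0.138, 0.004], [-0.138, -0.99, -0.006], [0.005, 0.006, -1.0]]
ft_force: [0.7, 0.2, -0.0]
grip_width: 0.539
```

Call:
apply_moves --plan '[{"tx": 0.2, "ty": -4.5, "tz": 0, "turn": 0, "gripper": 1}, {"tx": 0.2, "ty": -4.5, "tz": 0, "turn": 0, "gripper": 1}, {"tx": 0.3, "ty": -4.2, "tz": 1, "turn": 0, "gripper": 1}, {"tx": 0.2, "ty": -2.5, "tz": 3, "turn": 0, "gripper": 1}, {"tx": 0, "ty": 0, "tz": 3, "turn": 0, "gripper": 1}]'

```text
t: 35.75
tool_pos: [0.5505, -0.3565, 0.0353]
tool_rot: [[0.991, -0.132, 0.003], [-0.132, -0.991, -0.002], [0.003, 0.002, -1.0]]
ft_force: [0.6, 0.1, -0.2]
grip_width: 0.541
```

```bash
python3 look.py l4 120 60 260 160 370 130 490 250
```

```text
t 35.75 pos [ 0.5505 -0.3565  0.0353] yaw -7.58 F [ 0.5673  0.1209 -0.2442] M [-0.0526 -0.038  -0.0013] g 0.541 j [-43.3  39.9  68.7   0.   71.2  54.3]
```

View pics/l4.png

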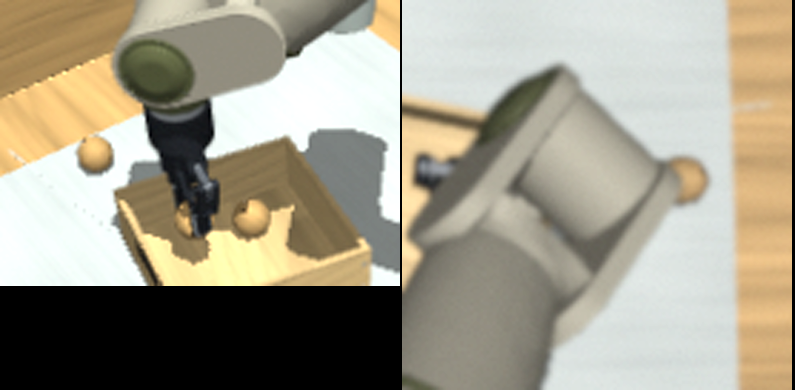

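Call:
apply_moves --plan '[{"tx": 0, "ty": 0, "tz": 0.8, "turn": 0, "gripper": 0.2}, {"tx": 0, "ty": 0, "tz": 0, "turn": 0, "gripper": 0.1}, {"tx": 0, "ty": 0, "tz": -4, "turn": 0, "gripper": 0.1}, {"tx": 0, "ty": 0, "tz": -4.2, "turn": 0, "gripper": 0.1}]'

```text
t: 36.25
tool_pos: [0.5485, -0.3601, 0.109]
tool_rot: [[0.991, -0.137, -0.0], [-0.137, -0.991, 0.0], [-0.0, -0.0, -1.0]]
ft_force: [0.4, -0.1, 1.0]
grip_width: 0.899
```

```bash
python3 - <<'E'
from pl import *
st()
plan([(.5535,-.607,.10,-7.6)],4.5)
E
python3 look.py l5 120 60 260 160 370 130 490 250
```

```text
t 36.25 pos [ 0.5485 -0.3601  0.109 ] yaw -7.86 F [ 0.3599 -0.1321  1.0267] M [-0.0328  0.026   0.0296] g 0.899 j [-43.6  36.   63.2   0.   80.8  54.3]
t 36.25 end [ 0.5532 -0.607   0.1   ] -7.557141732275414 n 6
[{"tx":0.6,"ty":4.1,"tz":0.2,"turn":-0.0},{"tx":0.7,"ty":4.0,"tz":0.1,"turn":-0.1},{"tx":0.6,"ty":4.1,"tz":0.2,"turn":-0.0},{"tx":0.7,"ty":4.1,"tz":0.1,"turn":-0.1},{"tx":0.6,"ty":4.0,"tz":0.2,"turn":-0.0}]
[{"tx":0.6,"ty":4.1,"tz":0.1,"turn":-0.1}]
t 36.25 pos [ 0.5485 -0.3601  0.109 ] yaw -7.86 F [ 0.3599 -0.1321  1.0267] M [-0.0328  0.026   0.0296] g 0.899 j [-43.6  36.   63.2   0.   80.8  54.3]
```

View pics/l5.png

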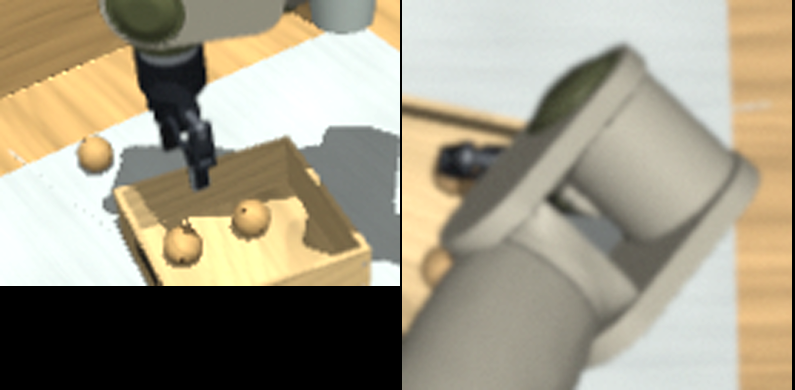

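Two beads are in the box (scene crop (182,245) and (250,218)). Now the last one at (95,153).

Call:
apply_moves --plan '[{"tx": 0.6, "ty": 4.0, "tz": 0, "turn": 0, "gripper": 0.1}, {"tx": 0.6, "ty": 4.1, "tz": 0, "turn": 0, "gripper": 0.1}, {"tx": 0.6, "ty": 4.1, "tz": 0, "turn": 0, "gripper": 0.1}, {"tx": 0.7, "ty": 4.1, "tz": 0, "turn": 0, "gripper": 0.1}, {"tx": 0.7, "ty": 4.1, "tz": 0, "turn": 0, "gripper": 0.1}]'

```text
t: 36.85
tool_pos: [0.5524, -0.5683, 0.1091]
tool_rot: [[0.991, -0.137, 0.001], [-0.137, -0.991, -0.002], [0.002, 0.002, -1.0]]
ft_force: [-0.2, 0.2, 0.7]
grip_width: 0.897
```

Call:
apply_moves --plan '[{"tx": 0.6, "ty": 3.8, "tz": 0.5, "turn": 0, "gripper": 0.1}, {"tx": 0, "ty": 0, "tz": 2, "turn": 0, "gripper": 0.1}]'

```text
t: 37.05
tool_pos: [0.5523, -0.6116, 0.0845]
tool_rot: [[0.99, -0.141, 0.005], [-0.141, -0.99, -0.008], [0.006, 0.007, -1.0]]
ft_force: [0.1, 0.0, -0.4]
grip_width: 0.899
```

```bash
python3 look.py l6 120 60 260 160 370 130 490 250;python3 - <<'E'
from pl import *
plan([(.5535,-.607,-.019,-7.6)],4.5)
E
```

```text
t 37.05 pos [ 0.5523 -0.6116  0.0845] yaw -8.10 F [ 0.1391  0.0271 -0.3713] M [-0.0335 -0.0218 -0.0471] g 0.899 j [-56.1  56.9  23.4  -0.   99.3  42. ]
t 37.15 end [ 0.5539 -0.6074 -0.0188] -7.613025066458382 n 3
[{"tx":0.1,"ty":0.1,"tz":3.3,"turn":-0.1},{"tx":0.0,"ty":0.0,"tz":3.2,"turn":-0.1},{"tx":0.1,"ty":0.1,"tz":3.3,"turn":-0.1}]
```

View pics/l6.png

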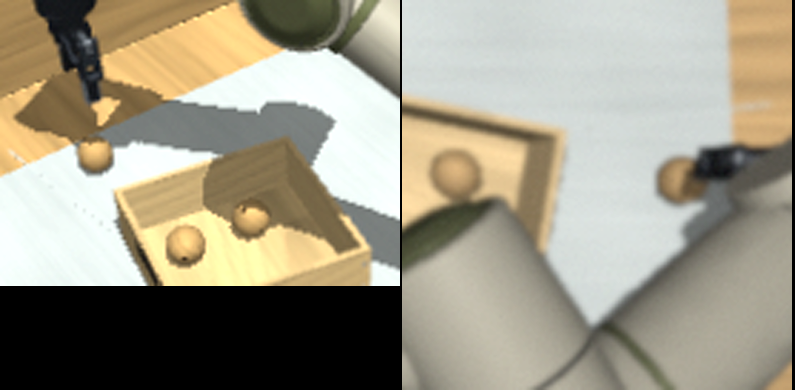

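Call:
apply_moves --plan '[{"tx": 0.1, "ty": 0, "tz": 3.3, "turn": 0, "gripper": 0.1}, {"tx": 0, "ty": 0, "tz": 3.5, "turn": 0, "gripper": 0.1}, {"tx": 0, "ty": 0, "tz": 2.5, "turn": 0, "gripper": 0.1}, {"tx": 0, "ty": 0, "tz": 0.8, "turn": 0, "gripper": 0.1}, {"tx": 0, "ty": 0, "tz": 0, "turn": 0, "gripper": 0.6}]'

```text
t: 37.65
tool_pos: [0.5548, -0.6041, -0.018]
tool_rot: [[0.991, -0.135, -0.0], [-0.135, -0.991, 0.0], [-0.0, -0.0, -1.0]]
ft_force: [-0.3, 0.0, 1.0]
grip_width: 0.753
```

Call:
apply_moves --plan '[{"tx": 0, "ty": 0, "tz": 0, "turn": 0, "gripper": 1}, {"tx": 0, "ty": 0, "tz": 0, "turn": 0, "gripper": 1}, {"tx": 0, "ty": 0, "tz": 0, "turn": 0, "gripper": 1}]'

```text
t: 37.95
tool_pos: [0.5554, -0.6059, -0.0151]
tool_rot: [[0.991, -0.136, 0.003], [-0.136, -0.991, -0.005], [0.004, 0.004, -1.0]]
ft_force: [-0.7, -0.3, 6.7]
grip_width: 0.52
```

Call:
apply_moves --plan '[{"tx": 0, "ty": 0, "tz": -3, "turn": 0, "gripper": 1}, {"tx": 0, "ty": -0.5, "tz": -4.2, "turn": 0, "gripper": 1}, {"tx": -0.3, "ty": -1.5, "tz": -4.2, "turn": 0, "gripper": 1}, {"tx": -0.5, "ty": -3, "tz": -1.0, "turn": 0, "gripper": 1}, {"tx": -0.7, "ty": -4.2, "tz": 0, "turn": 0, "gripper": 1}]'

```text
t: 38.45
tool_pos: [0.5524, -0.5125, 0.1089]
tool_rot: [[0.99, -0.138, 0.004], [-0.138, -0.99, -0.005], [0.005, 0.005, -1.0]]
ft_force: [0.9, -0.6, -1.0]
grip_width: 0.518
```

```bash
python3 - <<'E'
from pl import *
st()
k=400/140
print(unproj('scene',[[120+250/k,60+218/k],[120+185/k,60+244/k]],.033))
plan([(.52,-.28,.105,-7.7)],4.4)
E
```

```text
t 38.45 pos [ 0.5524 -0.5125  0.1089] yaw -7.91 F [ 0.8604 -0.6322 -1.0483] M [ 0.004  -0.0574  0.0075] g 0.518 j [-51.8  46.4  42.1  -0.   91.1  46.1]
[[ 0.467  -0.3578  0.033 ]
 [ 0.5579 -0.3685  0.033 ]]
t 38.45 end [ 0.5197 -0.2799  0.1049] -7.707040770221356 n 6
[{"tx":-1.1,"ty":-3.8,"tz":0.1,"turn":-0.0},{"tx":-1.0,"ty":-3.7,"tz":0.0,"turn":-0.1},{"tx":-1.1,"ty":-3.8,"tz":0.1,"turn":-0.0},{"tx":-1.1,"ty":-3.8,"tz":0.1,"turn":-0.0},{"tx":-1.0,"ty":-3.7,"tz":0.0,"turn":-0.1}]
[{"tx":-1.1,"ty":-3.8,"tz":0.1,"turn":-0.0}]
```

Call:
apply_moves --plan '[{"tx": -1, "ty": -3.8, "tz": 0, "turn": 0, "gripper": 1}, {"tx": -1, "ty": -3.8, "tz": 0, "turn": 0, "gripper": 1}, {"tx": -1, "ty": -3.8, "tz": 0, "turn": 0, "gripper": 1}, {"tx": -1, "ty": -3.8, "tz": 0, "turn": 0, "gripper": 1}, {"tx": -1, "ty": -3.0, "tz": 1, "turn": 0, "gripper": 1}]'

```text
t: 38.95
tool_pos: [0.5279, -0.3227, 0.0977]
tool_rot: [[0.991, -0.135, 0.003], [-0.135, -0.991, -0.002], [0.003, 0.002, -1.0]]
ft_force: [1.1, -1.4, -1.0]
grip_width: 0.514
```

Call:
apply_moves --plan '[{"tx": -0.8, "ty": -2.0, "tz": 3, "turn": 0, "gripper": 1}, {"tx": 0, "ty": 0, "tz": 3.5, "turn": 0, "gripper": 1}, {"tx": 0, "ty": 0, "tz": 0.5, "turn": 0, "gripper": 1}]'

```text
t: 39.25
tool_pos: [0.5209, -0.3016, 0.0231]
tool_rot: [[0.991, -0.135, -0.004], [-0.135, -0.991, 0.004], [-0.004, -0.003, -1.0]]
ft_force: [0.3, -0.5, -0.7]
grip_width: 0.521
```

Call:
apply_moves --plan '[{"tx": 0, "ty": 0, "tz": 0, "turn": 0, "gripper": 0.4}, {"tx": 0, "ty": 0, "tz": 0, "turn": 0, "gripper": 0.3}, {"tx": 0, "ty": 0, "tz": -3.5, "turn": 0, "gripper": 0.3}, {"tx": 0, "ty": 0, "tz": -4.5, "turn": 0, "gripper": 0.3}, {"tx": 0, "ty": 0, "tz": -4.5, "turn": 0, "gripper": 0.3}]'

```text
t: 39.75
tool_pos: [0.5224, -0.304, 0.1539]
tool_rot: [[0.991, -0.136, 0.002], [-0.136, -0.991, -0.002], [0.002, 0.001, -1.0]]
ft_force: [0.8, -0.8, -0.0]
grip_width: 0.698
```

```bash
python3 look.py l7 120 60 420 340 80 80 480 340
```

```text
t 39.75 pos [ 0.5224 -0.304   0.1539] yaw -7.84 F [ 0.8091 -0.845  -0.009 ] M [-0.0176 -0.0515 -0.0379] g 0.698 j [-41.4  28.8  69.    0.   82.1  56.4]
```

View pics/l7.png

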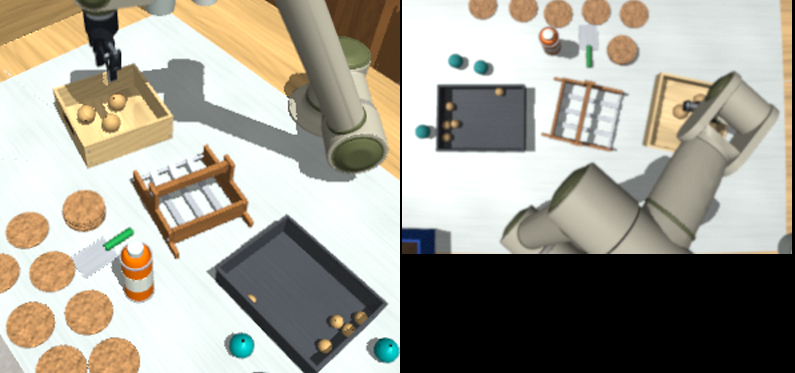

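Call:
apply_moves --plan '[{"tx": 0, "ty": 0, "tz": -2, "turn": 0, "gripper": 0.3}, {"tx": 0, "ty": 0, "tz": 0, "turn": 0, "gripper": 0.3}, {"tx": 0, "ty": 0, "tz": 0, "turn": 0, "gripper": 0.3}, {"tx": 0, "ty": 0, "tz": 0, "turn": 0, "gripper": 0.3}]'

```text
t: 40.25
tool_pos: [0.522, -0.3033, 0.1696]
tool_rot: [[0.991, -0.136, -0.001], [-0.136, -0.991, 0.001], [-0.001, -0.001, -1.0]]
ft_force: [0.2, -0.3, -0.7]
grip_width: 0.695
```

```bash
python3 look.py l8 210 140 330 260 200 130 320 250; python3 - <<'E'
import re
s=open('fit2.py').read()
E
python3 ov.py l8 .515 .027 76 0
```

```text
t 40.25 pos [ 0.522  -0.3033  0.1696] yaw -7.81 F [ 0.2373 -0.2872 -0.6754] M [ 0.0066 -0.0123 -0.0187] g 0.695 j [-41.4  28.1  67.4   0.   84.5  56.4]
```

View pics/ov.png

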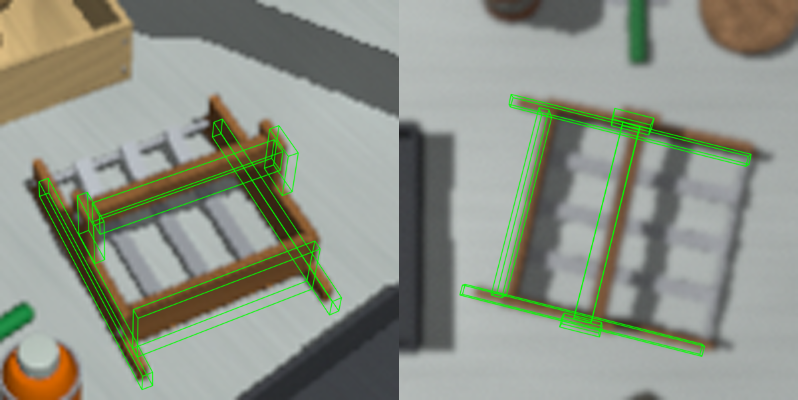

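View pics/l8.png

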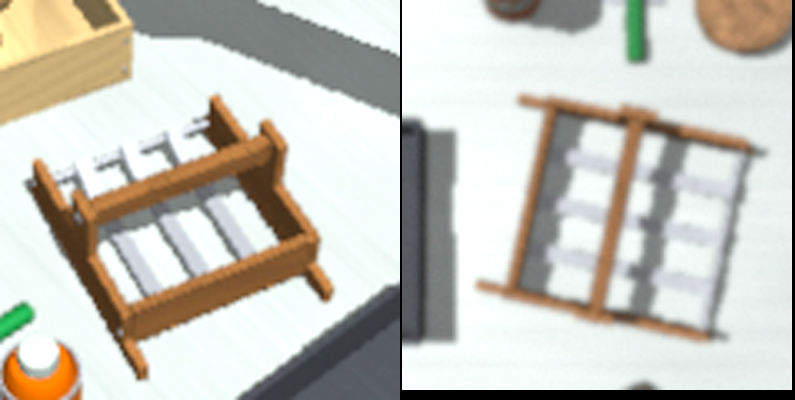

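```bash
python3 - <<'E'
from pl import *
from scipy.optimize import least_squares
from scipy.spatial.transform import Rotation as Ro
k=400/120;k2=390/120
S=lambda p:np.array([(p[0]+.5)/k-.5+210,(p[1]+.5)/k-.5+140]);T=lambda p:np.array([(p[0]-402+.5)/k2-.5+200,(p[1]+.5)/k2-.5+130])
C=[('scene',S((140,372)),(.12,-.095,.011)),('scene',S((327,293)),(.12,.095,.011)),('scene',S((86,201)),(0,-.095,.115)),('scene',S((272,126)),(0,.095,.115)),
('top',T((521,100)),(.12,-.095,.022)),('top',T((480,287)),(.12,.095,.022)),('top',T((709,336)),(-.12,.095,.022)),('top',T((752,148)),(-.12,-.095,.022)),('top',T((638,112)),(0,-.095,.115)),('top',T((596,313)),(0,.095,.115))]
def f(p):
    R=Ro.from_euler('ZYX',p[3:6]*100,degrees=True).as_matrix()
    return np.concatenate([proj(n,R@np.array(P)+p[:3])[0]-u for n,u,P in C])
o=least_squares(f,[.51,.02,0,.76,0,0],x_scale=.01)
print(o.x[:3],o.x[3:]*100,o.fun.reshape(-1,2).round(1).tolist())
E
```

```text
[0.5166 0.015  0.0035] [77.8577  0.4397  0.1357] [[0.8, -0.0], [0.2, -0.1], [-1.2, 0.2], [0.2, 1.0], [-1.0, -0.7], [-1.1, -0.5], [1.9, 0.4], [0.9, 0.2], [0.4, -0.1], [-0.3, 1.2]]
```

Fit: z ≈ 3 mm, tilt < 0.5°, so the sieve is flat. Hand in.

```bash
python3 - <<'E'
from station import ticket
print(ticket.sign_off())
E
```

```text
the job is handed in; nothing more can be done
None
```

I handed the job in at about 40 s. The end state looks as asked, but the pour did not go cleanly. The three large beads first spilled over the far wall of the plywood box onto the sheet.

**What I did**
- I gripped the sieve by its bar and shook it sideways over the tray. All five small beads dropped into the tray while the three large ones stayed in the sieve.
- The moves cannot tilt the tool, so I set the sieve down, took it by a rear runner and swung its front down against the inside wall of the box.
- During that swing the lip rode up to the top edge of the wall and the large beads went over it. The wrist force also reached about 91 N there, against the 120 N limit.
- I laid the sieve down on the sheet, then picked up the three large beads one by one and put them in the box.

**Last checks**
- **Small beads:** all five were seen in the tray in both pictures.
- **Large beads:** all three were seen in the box, clearly only in the scene picture, because the arm covered part of the box from above.
- **Sieve:** a fit to the pictures put it about 3 mm above the sheet and tilted less than 0.5°, both within the limits.
- **Bystanders:** the spray can, coasters and scraper were never approached and looked unmoved. I did not measure them.
- **Gripper:** it was clear of everything.

**What disagreed:** the reported tool height read about 27 mm lower than the true height of the fingertips in the pictures. My first grasp at the bar closed on nothing for that reason, and I corrected for it afterwards.

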